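# Heat-set a batch of shoe heels

### The job

Set every heel block that lies on the bench upright into the aluminium carrier tray, each flat in a bay of its own, then slide the tray by its wooden grip into the mouth of the heater hood and sideways along the L-shaped gate until it sits home behind the lip. Only then turn the black bar knob on the hood clockwise until it clicks over to on, let go and leave the heels in there with the heater on for at least three seconds, then bring the tray back out through the gate completely clear of the hood with the heels still in it, and stand all the heels upright and fully on the wooden cooling board. Leave the heater on and the tray outside for the next batch, and do not disturb the polish tin, the hammer or the brush.

Things in the scene. Friction and masses are not known exactly. Their poses are not given: they have to be found in the camera images.
- heater: fixed low grey steel hood, 320 (local x) x 166 (y) mm; origin: centre of its footprint. Mouth on its -y side, x = -152 to +115 mm, 54 high; a lip wall closes x = 115 to 152 at y = -83 to -75. Free space inside x -152 to 152, y -75 to 75, z 0 to 54. Roof top at z = 64; a lamp housing (y = 0 to 80, full width) rises to 94 and carries the knob
- gate_corner (a point): corner of the L-shaped gate cut through the hood's roof, at heater (-20, -50, 64) mm, axes as the heater's. In heater mm: first leg x = -40 to 0, from the front edge y = -83 to -28; second leg x = 0 to 46, y = -70 to -28, closed in front by a 13 mm roof tooth. The carrier's neck must run in +y to this corner, then along +x
- home (a point): where the carrier's origin belongs when home: heater (20, 0, 0) mm, axes as the heater's; home means within 10 mm of it in x (the side wall stops it at +7) and 14 mm in y. On the way in, the carrier's origin travels at heater x = -20, its axes parallel to the heater's, until y = 0, then sideways along +x
- carrier: loose aluminium tray, 250 (local x) x 130 (y) mm, floor 6 thick, rim 14 high and 4 thick, 0.5 kg, on the bench before the mouth. Origin: centre of its underside. Ribs 14 high, 4 thick, at y = -20 and at x = -42 and +42 make three bays, one heel each, centred on x = -83, 0, +83, y = 21 (heel length along y). A 14 mm square neck at x = 0, y = -50 carries the wooden grip
- carrier_grip (a point): centre of the wooden grip block on the carrier: 22 (carrier x) x 50 (y) x 36 mm high, spanning 78 to 114 mm above the tray's underside; it passes over the hood's roof while the neck runs in the gate
- knob (a joint): black bar knob on the hood's lamp housing: angle in rad, 0 = off, grows clockwise seen from above to 1.2 = on; sprung, about 0.08 N m, it falls back to 0 if let go before the click at 0.6 and snaps on to 1.2 past it
- knob_grip (a point): point on the knob's upright axis, 30 mm above the knob's underside and 130 mm above the bench; the bar is 52 x 15 mm, its top 10 mm above this point, its underside (disc) 22 mm below; the point turns with the knob and the bar lies along its x axis (the heater's x at 0)
- heel1: shoe heel block of stacked brown leather on a black rubber lift, D-shaped from above: 62 mm long (local x, round end at +x), 45 mm wide (y; parallel flanks from x = -31 to +9), 32 mm high, about 90 g; starts on the bench. Origin: centre of its underside, z up. None at the start: absent from this batch
- heel2: shoe heel block of stacked brown leather on a black rubber lift, D-shaped from above: 62 mm long (local x, round end at +x), 45 mm wide (y; parallel flanks from x = -31 to +9), 32 mm high, about 90 g; starts on the bench. Origin: centre of its underside, z up. None at the start: absent from this batch
- heel3: shoe heel block of stacked brown leather on a black rubber lift, D-shaped from above: 62 mm long (local x, round end at +x), 45 mm wide (y; parallel flanks from x = -31 to +9), 32 mm high, about 90 g; starts on the bench. Origin: centre of its underside, z up. None at the start: absent from this batch
- board: fixed wooden cooling board, 120 (local x) x 290 (y) x 12 mm thick, origin at the centre of its underside; three heels fit at y = -90, 0, +90 with their length along y
- tin: bystander: round steel polish tin, 84 mm across, 60 mm high, origin under its centre
- hammer: bystander: hammer 240 mm long lying on the bench, origin below its middle, head to local +x
- brush: bystander: flat brush 200 mm long lying on the bench, origin below its middle

How it is judged:
By the outcome, as a careful person would: the job done as asked, in the order asked, and still so for the second after the job is handed in, with the robot touching nothing.
Of heel1, heel2, heel3 only 2 to 3 are there at a start; the rules pass over those that are not, and their reading is None.
At some moment in a run one of heel1, heel2, heel3 may be knocked a few centimetres aside while the robot is not near it.
Once in a run the grip may slacken for a moment while it holds something.
It also fails if it takes over 210 s, if anything falls off the work surface, if the arm or the gripper's body presses on something with over 40 N, if the wrist force passes 120 N, or if a joint passes its speed limit or range.

### The arm

A 7-joint arm with a two-finger parallel gripper is mounted at the origin on the work surface. World frame = base frame: x ahead of the robot, y to its left, z up, the work surface at z = 0. Lengths are in mm, angles in rad, forces in N, time in s.
With the tool pointing down it reaches from about 400 to 925 mm from the base axis. Payload 5.6 kg.
Tool frame: the origin (TCP) lies at the very end of the fingers, on their centre line; the grasp point (between the pads) lies 19 mm behind it; x points along the fingers, z is the direction in which the jaws open and shut, and the axes are right-handed (so a half turn about x gives the same grasp; the last joint's range is limited). The gripper opens to 85 mm and grips with 20 to 120 N. Pads are 22 mm wide; open, the fingers measure 114 mm over their backs; the gripper's body (76 mm by 85 mm) begins 54 mm behind the grasp point. The pads swing forward as they close: fully open they stand 13 mm farther back than shut.
Start: joints at [-1.178, 0.468, -0.012, 1.603, 0.006, 1.071, -0.056], TCP at [274.428, 589.235, 231.29] pointing down, gripper open.
Joint ranges: [-2.53, 2.53], [-0.31, 2.02], [-1.57, 1.55], [0.28, 2.44], [-1.29, 4.43], [0.15, 1.84], [-2.92, 2.92]. Speed limits (rad/s): [2.57, 2.57, 3.14, 3.14, 3.14, 3.14, 3.14].

### API

Orientations are given as a rotation vector (axis times angle).
In Python, from bench import bot gives the robot as it stands.
- The arm moves only by the tool servo_tool, never from a script. Its arguments are lists of equal length, an entry for each row: "offset": the shift along the tool's x, y, z in units of 0.3 m (1.0 is 0.3 m), a list of three; "twist": the turn, a rotation vector about the tool's x, y, z in units of 180 degrees (1.0 is 180 degrees), a list of three; "hand": the closure, from -1 (fully open) to 1 (shut). A call has exactly 10 rows; each row shifts and turns the pose as measured when the row begins, along the tool's axes as they then stand; what a row does not reach is not made up. A row lasts 1/10 s, in which the tool goes at most 50 mm and 8.59 degrees, less where a joint would pass 70% of its speed; a pose out of reach is approached as far as the arm can. A call with a number of a shift or a turn outside -1 to 1 is refused whole. A call with a gripper value outside its range is refused whole. The fingers move at their own pace and stop on an object; the grip force is fixed at half the most. Time passes only in rows, so rows that do not move let the fingers close, or fill a call up. It gives the time, the measured TCP pose, the force and the opening at its end, in the units of the state.
- bot.observe(): the state, without advancing time (a new reading comes with each control period).
- bot.get_image(name): name is "scene" or "top" or "wrist"; returns a dict with "img" (420x560x3 uint8, red, green, blue), "intrinsics" (3x3 intrinsics, pixels), "pose" (4x4, takes a point from camera to world coordinates). Camera axes: x right, y down, z forward; pixel columns grow to the right and rows downward; lengths in mm; the calibration is good to about 2 mm. The wrist camera is an equidistant fisheye: a pixel r from the principal point sees the ray r / f radians off the axis. A picture is of the moment at which its call begins. There is no depth.
- bot.sign_off(): hands the job in, once; it reports no verdict.
Trained networks look in the newest picture that a camera, given by its name, has taken for a name from the list of things; names that differ only in an ending like _2 or _b are one class to them, and where a whole thing is asked for, a point or a joint stands for the part that bears it (a point fixed in the world has none). Each returns a list of dicts, best first, with "confidence" (0 to 1); they miss things now and then, are a little off and sometimes report something else, mostly with a low value. They report only what shows in the picture. A call takes as long as a camera call.
- bot.find_in(name, camera): "location" ([row, column] in pixels, amid what is visible of it).
The state is a dict: "t": time; "joint_pos": joint angles; "dq": joint speeds; "joint_torque": joint torques, N m; "tool_pos": TCP position; "eef_rot": TCP orientation; "contact_force": force on the tool from outside, world axes, zero at the start; "moment": the same for the moment, N m; "width": finger opening in mm.
Only numpy, scipy, OpenCV 4.12 (cv2) and the standard library are available. Lean on these libraries where they do the work, as an engineer would, in place of code of your own. Each camera call takes 0.05 s, during which the arm holds its last target.

## Working session

There is one attempt and no reset: what is moved stays moved. The work goes in short steps, Python scripts to look and compute and a tool call to move; the robot and the scene stay as the last step left them, time stands still between calls to the robot, and variables do not carry over. Pictures are saved under pics/ and viewed, and the job is handed in when it is done.

Besides the shell and the picture viewer there is one more tool, called as name(argument=value, ...) on one line, values as JSON. servo_tool: Moves the arm, as the interface text tells. Shifts and turns lie within -1 to 1; 1 stands for 0.3 m of shift or 180 degrees of turn. Its arguments: {"type":"object","properties":{"offset":{"type":"array","items":{"type":"array","items":{"type":"number"}}},"twist":{"type":"array","items":{"type":"array","items":{"type":"number"}}},"hand":{"type":"array","items":{"type":"number"}}},"required":["offset","twist","hand"]}

```bash
ls -la; mkdir -p pics
python3 - <<'E'
from bench import bot
import cv2, numpy as np
s=bot.observe(); print(s)
for n in ["scene","top","wrist"]:
    d=bot.get_image(n); cv2.imwrite(f"pics/{n}0.png",d["img"][:,:,::-1]); print(n,np.round(d["intrinsics"],1).tolist(),np.round(d["pose"],3).tolist())
    for k in ["heater","carrier","carrier_grip","knob","heel1","board","tin","hammer","brush"]:
        print(n,k,[(np.round(r["location"],0).tolist(),round(r["confidence"],2)) for r in bot.find_in(k,n)])
E
```

```text
total 12
drwxr-xr-x  3 agent agent 4096 Dec  6 23:52 .
drwxr-xr-x 23 root  root  4096 Dec  6 23:52 ..
drwxr-xr-x  2 agent agent 4096 Dec  6 23:52 pics
{'t': 0.0, 'joint_pos': array([-1.17796456,  0.4684227 , -0.01157805,  1.60363922,  0.00599044,
        1.07139546, -0.0562397 ]), 'dq': array([-0.00077653, -0.00084567,  0.00050147,  0.00158008,  0.00104864,
       -0.00065946,  0.00061513]), 'joint_torque': array([ 1.11180030e-03, -5.32396245e+01,  2.16781389e-02, -2.51297611e+01,
        1.14493252e-02,  7.77401438e-03,  4.81349744e-06]), 'tool_pos': array([274.2414034 , 588.68864919, 230.30232183]), 'eef_rot': array([-0.88352133,  1.38593394,  0.88173081]), 'contact_force': array([-0.93053352, -0.81108969, -0.39821919]), 'moment': array([-0.02354136,  0.02279714,  0.03831452]), 'width': 85.45622737882914}
scene [[421.9, 0.0, 282.9], [0.0, 421.9, 209.4], [0.0, 0.0, 1.0]] [[0.457, 0.556, -0.694, 1444.066], [0.889, -0.288, 0.355, -445.372], [-0.002, -0.78, -0.626, 906.739], [0.0, 0.0, 0.0, 1.0]]
scene heater []
scene carrier [([233.0, 303.0], 0.82)]
scene carrier_grip [([234.0, 303.0]
[... 758 characters left out ...]
el1 [([215.0, 329.0], 0.83), ([227.0, 402.0], 0.65)]
top board [([179.0, 348.0], 0.67)]
top tin [([284.0, 390.0], 0.92)]
top hammer [([141.0, 293.0], 0.91)]
top brush [([281.0, 166.0], 0.58)]
wrist [[325.2, 0.0, 282.6], [0.0, 325.2, 208.2], [0.0, 0.0, 1.0]] [[0.422, 0.872, 0.247, 211.154], [0.907, -0.406, -0.114, 618.841], [0.001, 0.272, -0.962, 374.457], [0.0, 0.0, 0.0, 1.0]]
wrist heater [([390.0, 124.0], 0.62), ([250.0, 149.0], 0.16)]
wrist carrier [([416.0, 100.0], 0.77)]
wrist carrier_grip [([413.0, 96.0], 0.69)]
wrist knob []
wrist heel1 []
wrist board [([391.0, 120.0], 0.32)]
wrist tin [([413.0, 96.0], 0.44), ([388.0, 119.0], 0.42)]
wrist hammer []
wrist brush [([247.0, 150.0], 0.62)]
```

View pics/scene0.png

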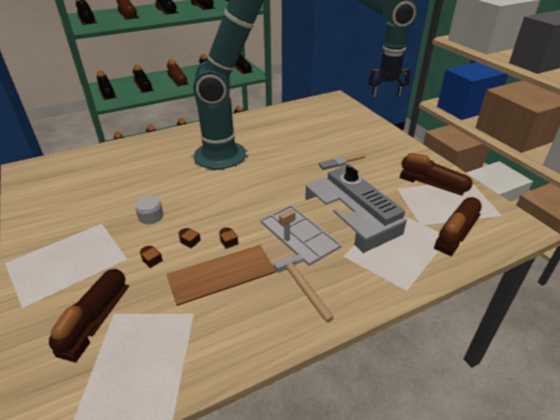

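View pics/top0.png

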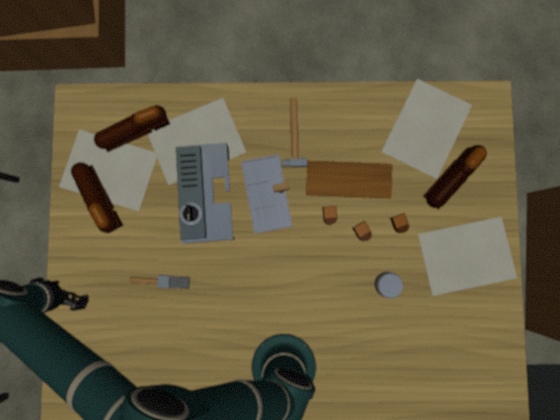

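View pics/wrist0.png

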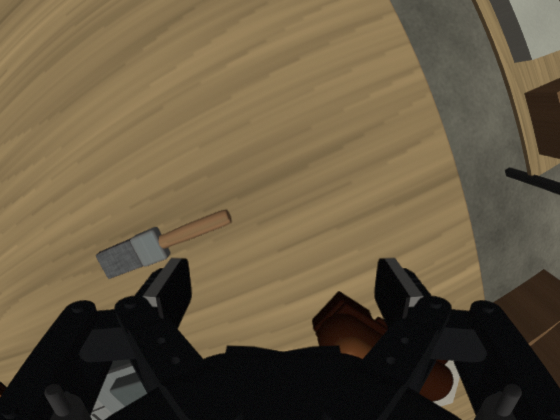

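```bash
cat > h.py <<'E'
from bench import bot
import cv2, numpy as np
from scipy.spatial.transform import Rotation as R
def proj(d,P):
    P=np.atleast_2d(np.asarray(P,float)); T=np.linalg.inv(d["pose"]); c=P@T[:3,:3].T+T[:3,3]; K=d["intrinsics"]
    if d.get("fish"):
        r=np.hypot(c[:,0],c[:,1]); th=np.arctan2(r,c[:,2]); s=np.where(r>1e-9,th/np.maximum(r,1e-9),1/c[:,2])
        return np.c_[K[0,0]*c[:,0]*s+K[0,2],K[1,1]*c[:,1]*s+K[1,2]]
    return np.c_[K[0,0]*c[:,0]/c[:,2]+K[0,2],K[1,1]*c[:,1]/c[:,2]+K[1,2]]
def back(d,uv,z):
    uv=np.atleast_2d(np.asarray(uv,float)); K=d["intrinsics"]; x=(uv[:,0]-K[0,2])/K[0,0]; y=(uv[:,1]-K[1,2])/K[1,1]
    if d.get("fish"):
        th=np.hypot(x,y); s=np.where(th>1e-9,np.sin(th)/np.maximum(th,1e-9),1); v=np.c_[x*s,y*s,np.cos(th)]
    else: v=np.c_[x,y,np.ones(len(x))]
    v=v@d["pose"][:3,:3].T; o=d["pose"][:3,3]
    return o+v*((z-o[2])/v[:,2])[:,None]
def img(n,save=None):
    d=bot.get_image(n); d["fish"]=(n=="wrist")
    if save:
        cv2.imwrite(f"pics/{save}.png",d["img"][:,:,::-1]); np.savez(f"pics/{save}.npz",**d)
    return d
def load(s):
    z=np.load(f"pics/{s}.npz"); d={k:z[k] for k in z.files}; d["fish"]=bool(d["fish"]); return d
def crop(d,x0,y0,x1,y1,f,save):
    c=d["img"][y0:y1,x0:x1,::-1]; cv2.imwrite(f"pics/{save}.png",cv2.resize(c,None,fx=f,fy=f,interpolation=cv2.INTER_CUBIC))
def rect(d,save,x0,x1,y0,y1,z,mmpx):
    """orthorectified view at height z: image up=+x world, left=+y world"""
    w=int((y1-y0)/mmpx);h=int((x1-x0)/mmpx)
    vv,uu=np.mgrid[0:h,0:w]; P=np.c_[(x1-vv.ravel()*mmpx),(y1-uu.ravel()*mmpx),np.full(h*w,z)]
    m=proj(d,P).astype(np.float32).reshape(h,w,2)
    o=cv2.remap(d["img"],m[...,0],m[...,1],cv2.INTER_CUBIC)
    if save: cv2.imwrite(f"pics/{save}.png",o[:,:,::-1])
    return o
def st():
    s=bot.observe(); Rm=R.from_rotvec(s["eef_rot"]).as_matrix()
    return s,Rm
def show():
    s,Rm=st(); print("t %.2f tcp %s zaxis yaw %.2f xax %s w %.1f F %s M %s j %s"%(s["t"],np.round(s["tool_pos"],1),np.degrees(np.arctan2(Rm[1,2],Rm[0,2])),np.round(Rm[:,0],3),s["width"],np.round(s["contact_force"],1),np.round(s["moment"],2),np.round(s["joint_pos"],2)))
def go(p,yaw,tilt=None):
    """tool down, z axis at yaw deg (mod 180 nearest). prints offset/twist totals in tool units"""
    s,Rm=st(); cy=np.degrees(np.arctan2(Rm[1,2],Rm[0,2])); yaw=yaw+180*np.round((cy-yaw)/180)
    a=np.radians(yaw); x=np.array([0,0,-1.]); z=np.array([np.cos(a),np.sin(a),0]); y=np.cross(z,x); Rt=np.c_[x,y,z]
    d=np.asarray(p,float)-s["tool_pos"]; off=Rm.T@d/300; tw=R.from_matrix(Rm.T@Rt).as_rotvec()/np.pi
    n=max(np.linalg.norm(d)/50,np.linalg.norm(tw)*180/8.59); 
    fin=Rt.T@d/300
    print("dist %.1f turn %.1f deg  rows>=%.1f  off(now axes) %s off(final axes) %s twist %s | per 10: off %s tw %s"%(np.linalg.norm(d),np.linalg.norm(tw)*180,n,np.round(off,4),np.round(fin,4),np.round(tw,4),np.round(off/10,4),np.round(tw/10,4)))
E
python3 - <<'E'
from h import *
show()
d=img("top","t1"); 
rect(d,"t1r",300,800,-480,380,30,1.1)
print(d["pose"])
E
```

```text
t 1.50 tcp [274.4 589.2 231.3] zaxis yaw 65.03 xax [ 0.  0. -1.] w 85.4 F [ 0.2 -0.1  0.2] M [-0.02  0.    0.04] j [-1.18  0.47 -0.01  1.6   0.01  1.07 -0.06]
[[-5.03673261e-03 -9.96209035e-01  8.68457878e-02  3.96708095e+02]
 [-9.99969583e-01  5.53481369e-03  5.49539598e-03  4.82700837e+00]
 [-5.95523837e-03 -8.68154673e-02 -9.96206610e-01  1.41321421e+03]
 [ 0.00000000e+00  0.00000000e+00  0.00000000e+00  1.00000000e+00]]
```

View pics/t1r.png

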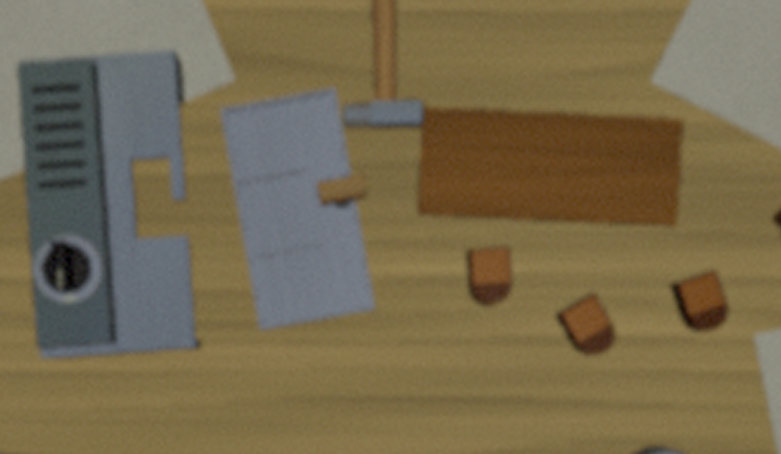

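```bash
cat >> h.py <<'E'
def plan(wps,n=None,vmax=45,wmax=7.5,nd=3):
    """wps: list of (p,yaw) ; prints rows simulating pose"""
    s,Rm=st(); p=s["tool_pos"].copy(); off=[];tw=[]
    for (q,yaw) in wps:
        cy=np.degrees(np.arctan2(Rm[1,2],Rm[0,2])); yaw=yaw if abs(yaw-cy)<=200 else yaw
        a=np.radians(yaw); x=np.array([0,0,-1.]); z=np.array([np.cos(a),np.sin(a),0]); Rt=np.c_[x,np.cross(z,x),z]
        q=np.asarray(q,float)
        rv=R.from_matrix(Rm.T@Rt).as_rotvec(); k=int(np.ceil(max(np.linalg.norm(q-p)/vmax,np.degrees(np.linalg.norm(rv))/wmax,1)))
        for i in range(k):
            d=(q-p)/(k-i); r=R.from_matrix(Rm.T@Rt).as_rotvec()/(k-i)
            o=np.round(Rm.T@d/300,nd); t=np.round(r/np.pi,nd); off.append(o.tolist()); tw.append(t.tolist())
            p=p+Rm@o*300; Rm=Rm@R.from_rotvec(t*np.pi).as_matrix()
    z3=[0.0,0.0,0.0]
    f=lambda L:"["+",".join("["+",".join("%g"%(v+0.0) for v in r)+"]" for r in L)+"]"
    for i in range(0,len(off),10):
        o=off[i:i+10]; t=tw[i:i+10]; m=len(o); o=o+[z3]*(10-m); t=t+[z3]*(10-m)
        print("CALL",m,"\n off",f(o),"\n tw",f(t))
E
python3 - <<'E'
from h import *
plan([((560,80,330),0)])
E
```

```text
CALL 10 
 off [[-0.023,-0.113,-0.081],[-0.024,-0.119,-0.072],[-0.023,-0.125,-0.062],[-0.024,-0.129,-0.051],[-0.023,-0.133,-0.041],[-0.024,-0.136,-0.03],[-0.023,-0.138,-0.018],[-0.024,-0.139,-0.007],[-0.023,-0.139,0.004],[-0.024,-0.138,0.015]] 
 tw [[0.026,0,0],[0.026,0,0],[0.026,0,0],[0.026,0,0],[0.026,0,0],[0.026,0,0],[0.026,0,0],[0.026,0,0],[0.026,0,0],[0.025,0,0]]
CALL 4 
 off [[-0.023,-0.136,0.026],[-0.024,-0.134,0.037],[-0.023,-0.13,0.048],[-0.024,-0.126,0.058],[0,0,0],[0,0,0],[0,0,0],[0,0,0],[0,0,0],[0,0,0]] 
 tw [[0.026,0,0],[0.025,0,0],[0.026,0,0],[0.025,0,0],[0,0,0],[0,0,0],[0,0,0],[0,0,0],[0,0,0],[0,0,0]]
```

servo_tool(offset=[[-0.023, -0.113, -0.081], [-0.024, -0.119, -0.072], [-0.023, -0.125, -0.062], [-0.024, -0.129, -0.051], [-0.023, -0.133, -0.041], [-0.024, -0.136, -0.03], [-0.023, -0.138, -0.018], [-0.024, -0.139, -0.007], [-0.023, -0.139, 0.004], [-0.024, -0.138, 0.015]], twist=[[0.026, 0, 0], [0.026, 0, 0], [0.026, 0, 0], [0.026, 0, 0], [0.026, 0, 0], [0.026, 0, 0], [0.026, 0, 0], [0.026, 0, 0], [0.026, 0, 0], [0.025, 0, 0]], hand=[-1, -1, -1, -1, -1, -1, -1, -1, -1, -1])

```text
t: 2.55
tool_pos: [477.2, 216.0, 302.6]
eef_rot: [-0.234, 1.559, 0.241]
contact_force: [0.6, 0.3, -0.5]
width: 85.8
```

Run:
```python
from h import *
show()
plan([((560,80,330),0)])
```

```text
t 2.55 tcp [477.2 216.  302.6] zaxis yaw 17.33 xax [-0.002  0.004 -1.   ] w 85.8 F [ 0.6  0.3 -0.5] M [-0.02 -0.07  0.02] j [-0.76  0.18  0.31  1.84 -0.07  1.13 -0.12]
CALL 4 
 off [[-0.023,-0.129,0.032],[-0.024,-0.126,0.042],[-0.023,-0.122,0.051],[-0.023,-0.118,0.06],[0,0,0],[0,0,0],[0,0,0],[0,0,0],[0,0,0],[0,0,0]] 
 tw [[0.024,0,0],[0.024,0,0],[0.024,0,-0.001],[0.024,0,0],[0,0,0],[0,0,0],[0,0,0],[0,0,0],[0,0,0],[0,0,0]]
```

servo_tool(offset=[[-0.023, -0.129, 0.032], [-0.024, -0.126, 0.042], [-0.023, -0.122, 0.051], [-0.023, -0.118, 0.06], [0, 0, 0], [0, 0, 0], [0, 0, 0], [0, 0, 0], [0, 0, 0], [0, 0, 0]], twist=[[0.024, 0, 0], [0.024, 0, 0], [0.024, 0, 0], [0.024, 0, 0], [0, 0, 0], [0, 0, 0], [0, 0, 0], [0, 0, 0], [0, 0, 0], [0, 0, 0]], hand=[-1, -1, -1, -1, -1, -1, -1, -1, -1, -1])

```text
t: 3.55
tool_pos: [562.7, 70.0, 333.3]
eef_rot: [0.018, 1.568, -0.009]
contact_force: [0.5, -0.6, 0.3]
width: 85.3
```

Run:
```python
from h import *
show()
d=img("wrist","w1"); print(np.round(d["pose"],3))
```

```text
t 3.55 tcp [562.7  70.  333.3] zaxis yaw -0.98 xax [ 0.003  0.006 -1.   ] w 85.3 F [ 0.5 -0.6  0.3] M [-0.01 -0.06  0.02] j [-0.56  0.24  0.46  1.72 -0.12  1.21 -0.09]
[[ 1.00000e+00 -1.70000e-02 -1.00000e-03  5.62640e+02]
 [-1.70000e-02 -9.64000e-01 -2.66000e-01  1.38575e+02]
 [ 4.00000e-03  2.66000e-01 -9.64000e-01  4.76856e+02]
 [ 0.00000e+00  0.00000e+00  0.00000e+00  1.00000e+00]]
```

View pics/w1.png

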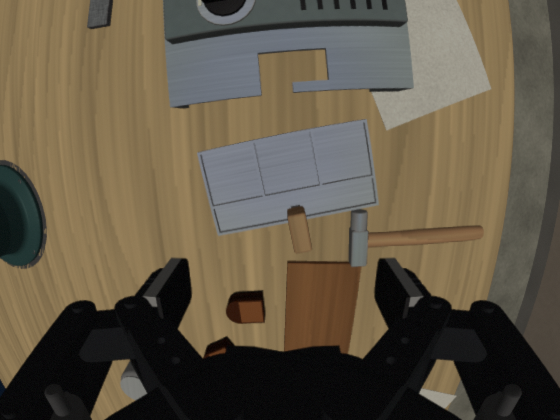

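Run:
```python
from h import *
d=load("w1"); crop(d,180,100,400,260,3.5,"w1c"); crop(d,150,0,430,120,2.8,"w1h")
```

```text
(no output)
```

View pics/w1c.png

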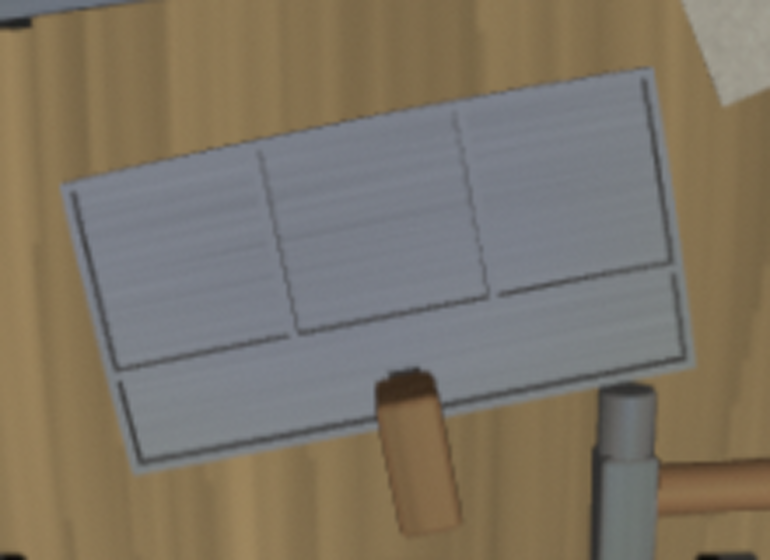

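View pics/w1h.png

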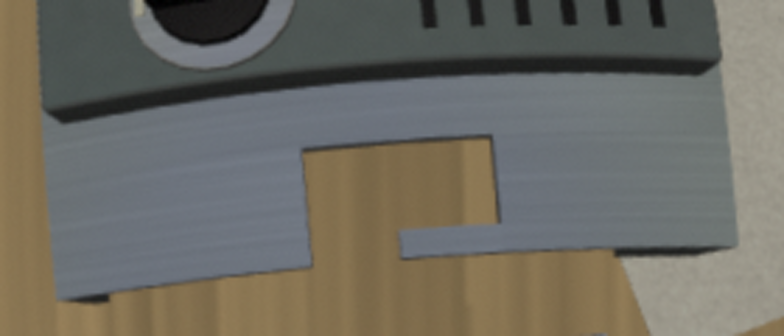

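```bash
cat >> h.py <<'E'
from scipy.optimize import least_squares
def fit(d,loc,uv,z,g=(500,0,0)):
    """loc: Nx2 or Nx3 local pts (z if 3rd), returns x,y,deg"""
    loc=np.asarray(loc,float); 
    if loc.shape[1]==2: loc=np.c_[loc,np.full(len(loc),z)]
    def w(q):
        a=q[2]; c,s=np.cos(a),np.sin(a); return np.c_[q[0]+c*loc[:,0]-s*loc[:,1],q[1]+s*loc[:,0]+c*loc[:,1],loc[:,2]]
    f=lambda q:(proj(d,w(q))-uv).ravel()
    r=least_squares(f,[g[0],g[1],np.radians(g[2])],x_scale=[100,100,1]); return np.r_[r.x[:2],np.degrees(r.x[2])],r.fun.reshape(-1,2)
def wp(pose,l):
    a=np.radians(pose[2]); c,s=np.cos(a),np.sin(a); return np.array([pose[0]+c*l[0]-s*l[1],pose[1]+s*l[0]+c*l[1]])
E
python3 - <<'E'
from h import *
d=load("w1")
uv=np.array([(63,184),(653,68),(692,366),(137,474)])/3.5+[180,100]-0.35
for z in (14,20):
    p,r=fit(d,[(-125,65),(125,65),(125,-65),(-125,-65)],uv,z,(560,130,10)); print("carrier",z,p.round(1),np.round(r,1).tolist())
uv=np.array([(312,267),(302,151),(492,136),(500,222),(400,231),(401,258),(57,298),(736,246)])/2.8+[150,0]-0.3
p,r=fit(d,[(-40,-83),(-40,-28),(46,-28),(46,-70),(0,-70),(0,-83),(-160,-83),(160,-83)],uv,64,(560,260,0)); print("heater",p.round(1),np.round(r,1).tolist())
E
```

```text
carrier 14 [573.6  55.9  10.3] [[-0.7, 0.0], [0.3, -0.3], [1.4, 0.3], [-0.9, 0.2]]
carrier 20 [573.5  56.9  10.3] [[-1.9, -0.2], [1.3, -0.9], [2.5, 0.7], [-1.8, 1.0]]
heater [571.9 257.8   4. ] [[-0.1, -0.3], [-0.3, -0.9], [0.1, -0.5], [0.2, 0.6], [-0.5, -0.3], [0.0, 0.1], [-0.2, 0.8], [0.8, 0.4]]
```

Run:
```python
from h import *
plan([((530,-220,330),0)])
```

```text
CALL 7 
 off [[0.001,-0.138,-0.013],[0.001,-0.138,-0.014],[0.001,-0.138,-0.014],[0,-0.139,-0.015],[0.001,-0.138,-0.015],[0.001,-0.138,-0.015],[0.001,-0.139,-0.015],[0,0,0],[0,0,0],[0,0,0]] 
 tw [[-0.001,0,0],[-0.001,0,0],[-0.001,0,0],[-0.001,0,0],[0,0,-0.001],[-0.001,0,0],[0,0.001,-0.001],[0,0,0],[0,0,0],[0,0,0]]
```

servo_tool(offset=[[0.001, -0.138, -0.013], [0.001, -0.138, -0.014], [0.001, -0.138, -0.014], [0, -0.139, -0.015], [0.001, -0.138, -0.015], [0.001, -0.138, -0.015], [0.001, -0.139, -0.015], [0, 0, 0], [0, 0, 0], [0, 0, 0]], twist=[[-0.001, 0, 0], [-0.001, 0, 0], [-0.001, 0, 0], [-0.001, 0, 0], [0, 0, -0.001], [-0.001, 0, 0], [0, 0.001, -0.001], [0, 0, 0], [0, 0, 0], [0, 0, 0]], hand=[-1, -1, -1, -1, -1, -1, -1, -1, -1, -1])

```text
t: 4.6
tool_pos: [531.3, -223.8, 329.0]
eef_rot: [-0.01, 1.57, 0.011]
contact_force: [0.3, 0.6, 0.4]
width: 85.2
```

Run:
```python
from h import *
show()
d=img("wrist","w2"); crop(d,130,60,430,290,2.6,"w2c")
```

```text
t 4.60 tcp [ 531.3 -223.8  329. ] zaxis yaw 0.77 xax [ 0.001  0.    -1.   ] w 85.2 F [0.3 0.6 0.4] M [ 0.05  0.03 -0.  ] j [-0.16  0.28  0.62  1.7  -0.17  1.21  0.52]
```

View pics/w2.png

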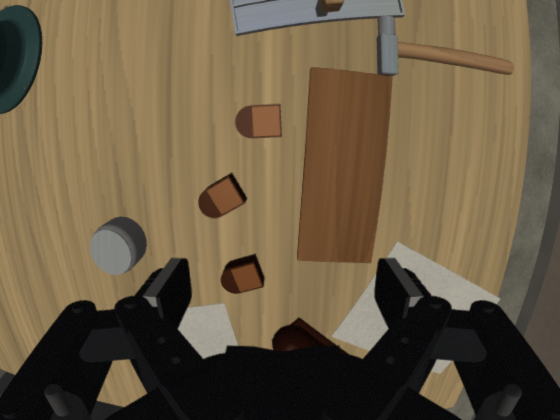

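View pics/w2c.png

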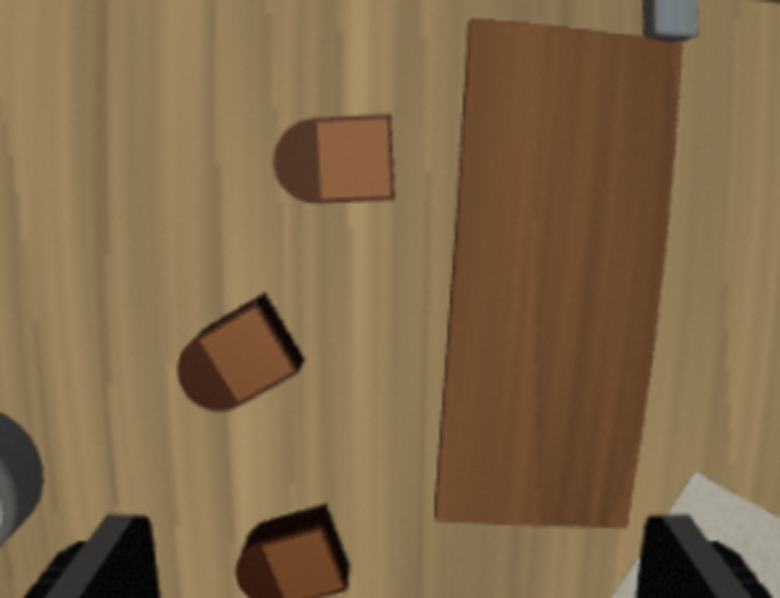

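Run:
```python
from h import *
d=load("w2"); crop(d,190,150,290,310,4.5,"w2d")
H=[(-31,22.5),(-31,-22.5),(9,-22.5),(9,22.5)]
f=lambda a:np.array(a)/2.6+[130,60]-.3
p,r=fit(d,H+[(31,0)],f([(395,199),(390,114),(316,120),(320,203),(273,160)]),32,(500,-160,180)); print("A",p.round(1),r.round(1).tolist())
p,r=fit(d,H,f([(300,372),(259,303),(199,343),(238,403)]),32,(450,-260,210)); print("B",p.round(1),r.round(1).tolist())
p,r=fit(d,[(-60,145),(60,145),(60,-145),(-60,-145)],f([(472,18),(682,42),(628,527),(435,520)]),12,(620,-220,0)); print("board",p.round(1),r.round(1).tolist())
```

```text
A [ 497.1 -157.4  182.9] [[0.1, 0.3], [0.8, -0.2], [-0.7, -1.1], [-0.7, 0.0], [0.4, 1.0]]
B [ 441.4 -267.9  210.3] [[0.5, 0.4], [-0.4, -0.4], [-0.9, -1.7], [0.8, 1.8]]
board [ 621.6 -225.4   -2.5] [[-0.6, -0.5], [0.7, -0.2], [0.1, 0.4], [-0.1, 0.5]]
```

View pics/w2d.png

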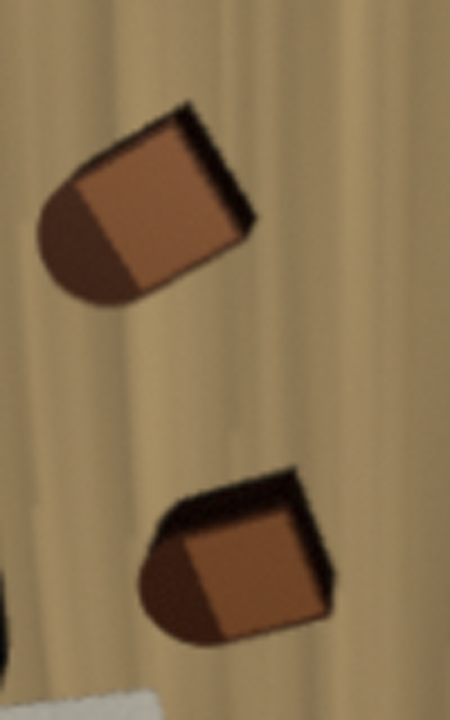

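Run:
```python
from h import *
d=load("w2")
H=[(-31,22.5),(-31,-22.5),(9,-22.5),(9,22.5)]
f=lambda a:np.array(a)/4.5+[190,150]-.4
p,r=fit(d,H,f([(327,612),(288,508),(183,537),(224,641)]),32,(450,-360,200)); print("C",p.round(1),r.round(1).tolist())
A=(497.1,-157.4,182.9)
g=wp(A,(-6,0)); print(g)
plan([((g[0],g[1],130),-87.1)])
```

```text
C [ 467.4 -392.6  197.9] [[1.1, 1.1], [0.3, -0.9], [-1.2, -0.7], [-0.2, 0.7]]
[ 503.09231614 -157.09644236]
CALL 10 
 off [[0.055,0.018,-0.008],[0.055,0.017,-0.01],[0.055,0.016,-0.012],[0.055,0.014,-0.014],[0.055,0.012,-0.016],[0.055,0.01,-0.017],[0.056,0.008,-0.018],[0.055,0.006,-0.019],[0.056,0.003,-0.02],[0.055,0,-0.02]] 
 tw [[0.041,0,0],[0.041,0,0],[0.041,0,0],[0.041,0,0],[0.041,0,0],[0.041,0,0],[0.04,0,0],[0.041,0,0],[0.04,0,0],[0.041,0,0]]
CALL 2 
 off [[0.056,-0.002,-0.02],[0.055,-0.004,-0.02],[0,0,0],[0,0,0],[0,0,0],[0,0,0],[0,0,0],[0,0,0],[0,0,0],[0,0,0]] 
 tw [[0.04,0,0],[0.041,0,0],[0,0,0],[0,0,0],[0,0,0],[0,0,0],[0,0,0],[0,0,0],[0,0,0],[0,0,0]]
```

servo_tool(offset=[[0.055, 0.018, -0.008], [0.055, 0.017, -0.01], [0.055, 0.016, -0.012], [0.055, 0.014, -0.014], [0.055, 0.012, -0.016], [0.055, 0.01, -0.017], [0.056, 0.008, -0.018], [0.055, 0.006, -0.019], [0.056, 0.003, -0.02], [0.055, 0, -0.02]], twist=[[0.041, 0, 0], [0.041, 0, 0], [0.041, 0, 0], [0.041, 0, 0], [0.041, 0, 0], [0.041, 0, 0], [0.04, 0, 0], [0.041, 0, 0], [0.04, 0, 0], [0.041, 0, 0]], hand=[-1, -1, -1, -1, -1, -1, -1, -1, -1, -1])

```text
t: 5.65
tool_pos: [515.2, -148.1, 160.2]
eef_rot: [1.009, 1.326, -0.99]
contact_force: [-0.3, -0.1, -0.1]
width: 85.5
```

Run:
```python
from h import *
show()
plan([((503.1,-157.1,100),-87.1),((503.1,-157.1,80),-87.1)])
```

```text
t 5.65 tcp [ 515.2 -148.1  160.2] zaxis yaw -73.92 xax [ 0.01   0.007 -1.   ] w 85.5 F [-0.3 -0.1 -0.1] M [ 0.03  0.02 -0.01] j [-0.4   0.44  0.79  1.99 -0.42  0.87 -0.67]
CALL 3 
 off [[0.1,-0.025,0.009],[0.1,-0.022,0.012],[0.067,-0.001,0],[0,0,0],[0,0,0],[0,0,0],[0,0,0],[0,0,0],[0,0,0],[0,0,0]] 
 tw [[0.037,-0.001,-0.002],[0.036,-0.001,-0.001],[0,0,0],[0,0,0],[0,0,0],[0,0,0],[0,0,0],[0,0,0],[0,0,0],[0,0,0]]
```

servo_tool(offset=[[0.1, -0.025, 0.009], [0.1, -0.022, 0.012], [0.067, -0.001, 0], [0, 0, 0], [0, 0, 0], [0, 0, 0], [0, 0, 0], [0, 0, 0], [0, 0, 0], [0, 0, 0]], twist=[[0.037, -0.001, -0.002], [0.036, -0.001, -0.001], [0, 0, 0], [0, 0, 0], [0, 0, 0], [0, 0, 0], [0, 0, 0], [0, 0, 0], [0, 0, 0], [0, 0, 0]], hand=[-1, -1, -1, -1, -1, -1, -1, -1, -1, -1])

```text
t: 6.65
tool_pos: [507.5, -145.2, 79.4]
eef_rot: [1.171, 1.235, -1.159]
contact_force: [0.5, 1.2, -0.1]
width: 85.2
```

Run:
```python
from h import *
show()
img("wrist","w3")
plan([((503.1,-157.1,50),-87.1),((503.1,-157.1,11),-87.1)],vmax=20)
```

```text
t 6.65 tcp [ 507.5 -145.2   79.4] zaxis yaw -86.61 xax [ 0.006  0.004 -1.   ] w 85.2 F [ 0.5  1.2 -0.1] M [0.02 0.01 0.04] j [-0.36  0.58  0.74  2.05 -0.59  0.73 -0.76]
CALL 4 
 off [[0.049,-0.009,0.02],[0.049,-0.008,0.019],[0.065,0,0],[0.065,0,0],[0,0,0],[0,0,0],[0,0,0],[0,0,0],[0,0,0],[0,0,0]] 
 tw [[0.001,-0.001,-0.001],[0.002,0,-0.001],[0,0,0],[0,0,0],[0,0,0],[0,0,0],[0,0,0],[0,0,0],[0,0,0],[0,0,0]]
```

View pics/w3.png

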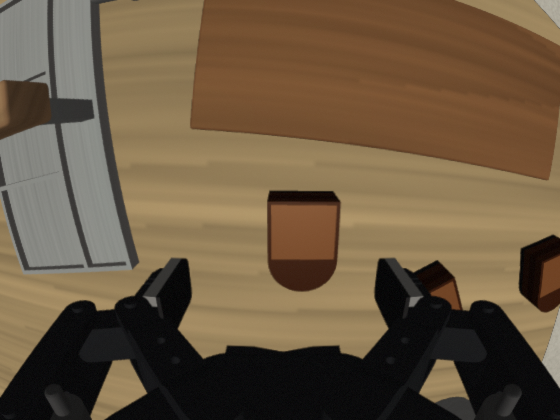

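servo_tool(offset=[[0.03, -0.009, 0.02], [0.03, -0.008, 0.019], [0, 0, 0], [0, 0, 0], [0, 0, 0], [0, 0, 0], [0, 0, 0], [0, 0, 0], [0, 0, 0], [0, 0, 0]], twist=[[0.001, -0.001, -0.001], [0.002, 0, -0.001], [0, 0, 0], [0, 0, 0], [0, 0, 0], [0, 0, 0], [0, 0, 0], [0, 0, 0], [0, 0, 0], [0, 0, 0]], hand=[-1, -1, -1, -1, -1, -1, -1, -1, -1, -1])

```text
t: 7.7
tool_pos: [502.5, -158.6, 59.5]
eef_rot: [1.173, 1.233, -1.174]
contact_force: [-0.1, 0.5, -0.4]
width: 85.4
```

Run:
```python
from h import *
show()
d=img("wrist","w4"); crop(d,230,150,370,320,3.4,"w4c")
plan([((503.1,-157.1,50),-87.1),((503.1,-157.1,11),-87.1)],vmax=20)
```

```text
t 7.70 tcp [ 502.5 -158.6   59.5] zaxis yaw -87.24 xax [-0.001  0.    -1.   ] w 85.4 F [-0.1  0.5 -0.4] M [ 0.04 -0.02 -0.01] j [-0.31  0.61  0.71  2.05 -0.62  0.7  -0.72]
CALL 3 
 off [[0.032,0.002,-0.005],[0.065,0,0],[0.065,0.001,0],[0,0,0],[0,0,0],[0,0,0],[0,0,0],[0,0,0],[0,0,0],[0,0,0]] 
 tw [[-0.001,0,0],[0,0,0],[0,0,0],[0,0,0],[0,0,0],[0,0,0],[0,0,0],[0,0,0],[0,0,0],[0,0,0]]
```

View pics/w4c.png

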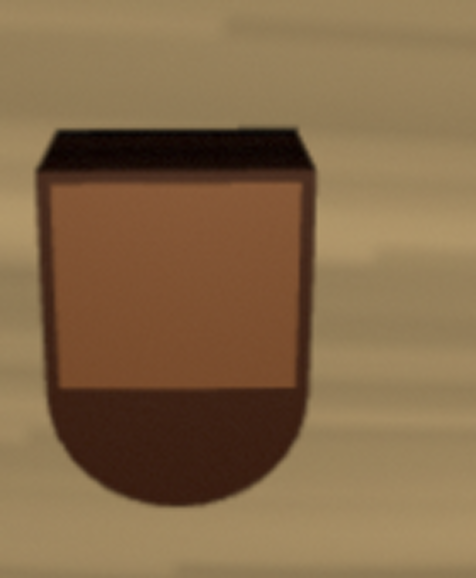

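Run:
```python
from h import *
d=load("w4")
f=lambda a:np.array(a)/3.4+[230,150]-.35
p,r=fit(d,[(-31,-22.5),(-31,22.5),(31,0)],f([(37,172),(316,172),(180,505)]),32,(500,-160,180)); print(p,r.round(1).tolist(), wp(p,(-6,0)))
```

```text
[ 496.02614608 -157.9148466   183.14217843] [[-0.2, 0.0], [0.4, -0.5], [-0.2, 0.6]] [ 502.01712562 -157.58596336]
```

servo_tool(offset=[[0.032, 0.002, -0.005], [0.065, 0, 0], [0.06, 0, 0], [0, 0, 0], [0, 0, 0], [0, 0, 0], [0, 0, 0], [0, 0, 0], [0, 0, 0], [0, 0, 0]], twist=[[0, 0, 0], [0, 0, 0], [0, 0, 0], [0, 0, 0], [0, 0, 0], [0, 0, 0], [0, 0, 0], [0, 0, 0], [0, 0, 0], [0, 0, 0]], hand=[-1, -1, -1, -1, -1, -1, -1, -1, -1, -1])

```text
t: 8.75
tool_pos: [504.8, -156.5, 11.7]
eef_rot: [1.175, 1.23, -1.171]
contact_force: [0.1, -0.2, 0.1]
width: 85.4
```

servo_tool(offset=[[0, 0, 0], [0, 0, 0], [0, 0, 0], [0, 0, 0], [0, 0, 0], [0, 0, 0], [0, 0, 0], [0, 0, 0], [0, 0, 0], [0, 0, 0]], twist=[[0, 0, 0], [0, 0, 0], [0, 0, 0], [0, 0, 0], [0, 0, 0], [0, 0, 0], [0, 0, 0], [0, 0, 0], [0, 0, 0], [0, 0, 0]], hand=[1, 1, 1, 1, 1, 1, 1, 1, 1, 1])

```text
t: 9.75
tool_pos: [505.3, -156.6, 12.4]
eef_rot: [1.175, 1.229, -1.17]
contact_force: [0.7, 0.2, 1.9]
width: 43.5
```

Run:
```python
from h import *
show()
C=(573.6,55.9,10.3)
for b in (-83,0,83): print(b, wp(C,(b,21+6)), wp(C,(b,21+6+2)))
g=wp(C,(83,28))
s,_=st();p=s["tool_pos"]
plan([((p[0],p[1],130),-87.1),((g[0],g[1],130),10.3)])
```

```text
t 9.75 tcp [ 505.3 -156.6   12.4] zaxis yaw -87.19 xax [ 0.004  0.    -1.   ] w 43.5 F [0.7 0.2 1.9] M [-0.02  0.01 -0.03] j [-0.25  0.69  0.63  2.06 -0.7   0.62 -0.66]
-83 [487.10988204  67.62431217] [486.75227761  69.59208225]
0 [568.77234019  82.46489602] [568.41473576  84.4326661 ]
83 [650.43479834  97.30547988] [650.07719391  99.27324995]
CALL 10 
 off [[-0.131,0,0],[-0.131,0.001,0],[-0.13,0,0],[0,0.041,-0.063],[0,0.048,-0.057],[0,0.056,-0.051],[0,0.062,-0.043],[0,0.067,-0.035],[0,0.071,-0.025],[0,0.073,-0.016]] 
 tw [[0,0,0],[0,0,-0.001],[-0.001,0,0],[-0.042,0,0],[-0.042,0,0],[-0.042,0,0],[-0.041,0,0],[-0.042,0,0],[-0.041,0,0],[-0.042,0,0]]
CALL 6 
 off [[0,0.075,-0.006],[0,0.075,0.003],[0,0.074,0.013],[0,0.072,0.023],[0,0.068,0.032],[0,0.064,0.04],[0,0,0],[0,0,0],[0,0,0],[0,0,0]] 
 tw [[-0.041,0,0],[-0.042,0,0],[-0.041,0,0],[-0.042,0,0],[-0.041,0,0],[-0.042,0,0],[0,0,0],[0,0,0],[0,0,0],[0,0,0]]
```

servo_tool(offset=[[-0.13, 0, 0], [-0.13, 0, 0], [-0.13, 0, 0], [-0.13, 0.041, -0.063], [0, 0.048, -0.057], [0, 0.056, -0.051], [0, 0.062, -0.043], [0, 0.067, -0.035], [0, 0.071, -0.025], [0, 0.073, -0.016]], twist=[[0, 0, 0], [0, 0, 0], [0, 0, 0], [-0.042, 0, 0], [-0.042, 0, 0], [-0.042, 0, 0], [-0.041, 0, 0], [-0.042, 0, 0], [-0.041, 0, 0], [-0.042, 0, 0]], hand=[1, 1, 1, 1, 1, 1, 1, 1, 1, 1])

```text
t: 10.75
tool_pos: [580.5, -16.9, 172.1]
eef_rot: [0.452, 1.526, -0.453]
contact_force: [-0.7, -0.9, -1.1]
width: 43.3
```

Run:
```python
from h import *
show()
C=(573.6,55.9,10.3)
g=wp(C,(83,29.5))
plan([((g[0],g[1],150),10.3)])
```

```text
t 10.75 tcp [580.5 -16.9 172.1] zaxis yaw -33.08 xax [-0.002  0.    -1.   ] w 43.3 F [-0.7 -0.9 -1.1] M [-0.01 -0.07 -0.01] j [-0.49  0.46  0.6   1.86 -0.32  0.92 -0.32]
CALL 6 
 off [[0.012,0.075,-0.003],[0.012,0.075,0.006],[0.012,0.074,0.016],[0.012,0.071,0.025],[0.013,0.068,0.034],[0.012,0.063,0.042],[0,0,0],[0,0,0],[0,0,0],[0,0,0]] 
 tw [[-0.04,0,0],[-0.04,0,0],[-0.04,0,0],[-0.04,0,0],[-0.04,0,0],[-0.041,-0.001,0],[0,0,0],[0,0,0],[0,0,0],[0,0,0]]
```

servo_tool(offset=[[0.012, 0.075, -0.003], [0.012, 0.075, 0.006], [0.012, 0.074, 0.016], [0.012, 0.071, 0.025], [0.013, 0.068, 0.034], [0.012, 0.063, 0.042], [0, 0, 0], [0, 0, 0], [0, 0, 0], [0, 0, 0]], twist=[[-0.04, 0, 0], [-0.04, 0, 0], [-0.04, 0, 0], [-0.04, 0, 0], [-0.04, 0, 0], [-0.041, 0, 0], [0, 0, 0], [0, 0, 0], [0, 0, 0], [0, 0, 0]], hand=[1, 1, 1, 1, 1, 1, 1, 1, 1, 1])

```text
t: 11.75
tool_pos: [647.3, 107.7, 144.4]
eef_rot: [-0.167, 1.575, 0.169]
contact_force: [-0.7, 0.3, -1.1]
width: 44.0
```

Run:
```python
from h import *
show()
C=(573.6,55.9,10.3)
g=wp(C,(83,29.5))
img("wrist","w5")
plan([((g[0],g[1],70),10.3),((g[0],g[1],60),10.3)],vmax=30)
```

```text
t 11.75 tcp [647.3 107.7 144.4] zaxis yaw 12.24 xax [-0.011 -0.    -1.   ] w 44.0 F [-0.7  0.3 -1.1] M [0.05 0.01 0.02] j [-0.48  0.59  0.37  1.67 -0.25  0.94  0.2 ]
CALL 4 
 off [[0.083,-0.009,0.002],[0.082,-0.01,0.002],[0.083,-0.009,0.001],[0.033,0,0],[0,0,0],[0,0,0],[0,0,0],[0,0,0],[0,0,0],[0,0,0]] 
 tw [[0.004,-0.001,0],[0.003,-0.001,0],[0.004,-0.001,-0.001],[0,0,0],[0,0,0],[0,0,0],[0,0,0],[0,0,0],[0,0,0],[0,0,0]]
```

View pics/w5.png

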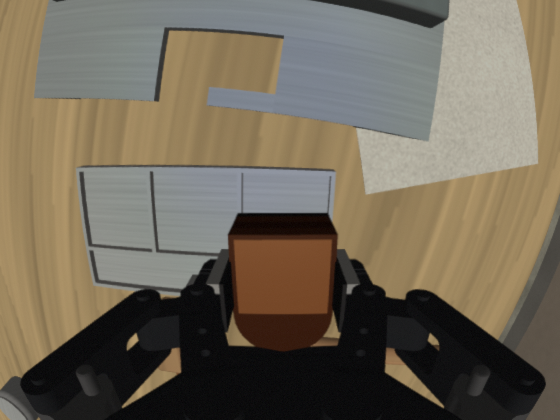

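servo_tool(offset=[[0.08, -0.009, 0.002], [0.08, -0.01, 0.002], [0.08, -0.009, 0.001], [0.033, 0, 0], [0, 0, 0], [0, 0, 0], [0, 0, 0], [0, 0, 0], [0, 0, 0], [0, 0, 0]], twist=[[0.004, -0.001, 0], [0.003, -0.001, 0], [0.004, -0.001, 0], [0, 0, 0], [0, 0, 0], [0, 0, 0], [0, 0, 0], [0, 0, 0], [0, 0, 0], [0, 0, 0]], hand=[1, 1, 1, 1, 1, 1, 1, 1, 1, 1])

```text
t: 12.8
tool_pos: [654.0, 97.0, 67.7]
eef_rot: [-0.133, 1.556, 0.137]
contact_force: [-0.1, -0.5, -0.6]
width: 43.9
```

Run:
```python
from h import *
show()
C=(573.6,55.9,10.3)
g=wp(C,(83,29.5)); print(g)
d=img("wrist","w6")
plan([((g[0],g[1],35),10.3),((g[0],g[1],19),10.3)],vmax=15)
```

```text
t 12.80 tcp [654.   97.   67.7] zaxis yaw 9.87 xax [ 0.01   0.003 -1.   ] w 43.9 F [-0.1 -0.5 -0.6] M [-0.03  0.04  0.01] j [-0.44  0.69  0.34  1.71 -0.3   0.79  0.22]
[649.9877928   99.76519247]
CALL 5 
 off [[0.036,0.004,-0.004],[0.036,0.004,-0.004],[0.037,0.003,-0.005],[0.027,0,0],[0.026,0,0],[0,0,0],[0,0,0],[0,0,0],[0,0,0],[0,0,0]] 
 tw [[-0.001,0.001,0],[-0.001,0.001,0],[0,0.001,0],[0,0,0],[0,0,0],[0,0,0],[0,0,0],[0,0,0],[0,0,0],[0,0,0]]
```

View pics/w6.png

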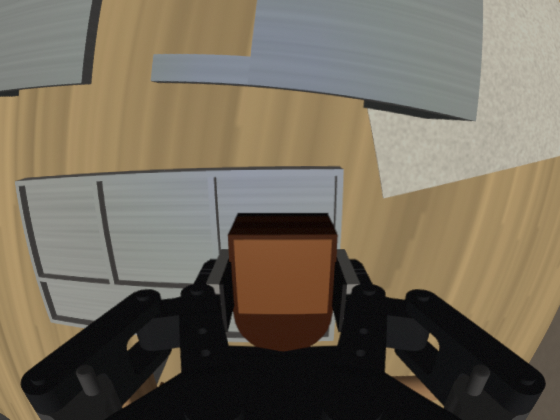

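servo_tool(offset=[[0.036, 0.004, -0.004], [0.036, 0.004, -0.004], [0.037, 0.003, -0.005], [0.027, 0, 0], [0.02, 0, 0], [0, 0, 0], [0, 0, 0], [0, 0, 0], [0, 0, 0], [0, 0, 0]], twist=[[-0.001, 0.001, 0], [-0.001, 0.001, 0], [0, 0.001, 0], [0, 0, 0], [0, 0, 0], [0, 0, 0], [0, 0, 0], [0, 0, 0], [0, 0, 0], [0, 0, 0]], hand=[1, 1, 1, 1, 1, 1, 1, 1, 1, 1])

```text
t: 13.85
tool_pos: [649.7, 100.2, 18.5]
eef_rot: [-0.139, 1.567, 0.143]
contact_force: [-1.0, 0.5, 3.0]
width: 43.8
```

Run:
```python
from h import *
show()
d=img("wrist","w7")
```

```text
t 13.85 tcp [649.7 100.2  18.5] zaxis yaw 10.28 xax [-0.001  0.003 -1.   ] w 43.8 F [-1.   0.5  3. ] M [0.02 0.22 0.03] j [-0.42  0.76  0.31  1.71 -0.33  0.72  0.24]
```

View pics/w7.png

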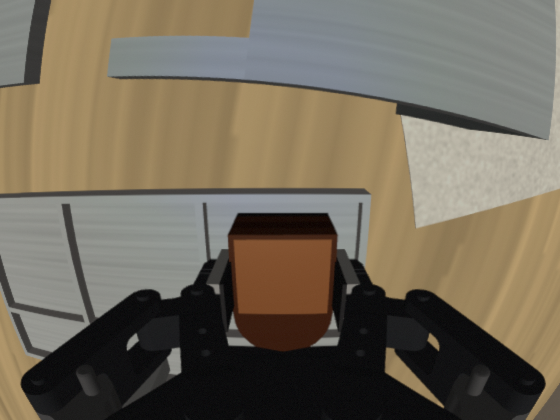

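servo_tool(offset=[[0, 0, 0], [0, 0, 0], [0, 0, 0], [0, 0, 0], [0, 0, 0], [-0.03, 0, 0], [-0.1, 0, 0], [-0.13, 0, 0], [-0.13, 0, 0], [-0.13, 0, 0]], twist=[[0, 0, 0], [0, 0, 0], [0, 0, 0], [0, 0, 0], [0, 0, 0], [0, 0, 0], [0, 0, 0], [0, 0, 0], [0, 0, 0], [0, 0, 0]], hand=[-0.4, -0.4, -0.4, -0.4, -0.4, -0.4, -0.5, -1, -1, -1])

```text
t: 14.9
tool_pos: [645.9, 98.8, 173.4]
eef_rot: [-0.141, 1.58, 0.14]
contact_force: [1.1, 0.0, -0.1]
width: 85.5
```

Run:
```python
from h import *
show()
d=img("wrist","w8")
B=(441.4,-267.9,210.3)
g=wp(B,(-8,0)); print(g)
# approach with camera looking: tcp hover over heel B
plan([((g[0],g[1],180),-59.7)])
```

```text
t 14.90 tcp [645.9  98.8 173.4] zaxis yaw 10.23 xax [-0.014 -0.001 -1.   ] w 85.5 F [ 1.1  0.  -0.1] M [ 0.05 -0.01  0.03] j [-0.48  0.56  0.39  1.65 -0.24  0.99  0.17]
[ 448.3071644  -263.86377901]
CALL 10 
 off [[0,-0.107,-0.088],[0,-0.117,-0.074],[0,-0.125,-0.059],[0.001,-0.132,-0.043],[0,-0.136,-0.027],[0.001,-0.138,-0.01],[0,-0.138,0.007],[0.001,-0.136,0.024],[0,-0.133,0.039],[0.001,-0.127,0.056]] 
 tw [[0.039,0,0],[0.039,0,0],[0.039,0,0],[0.039,0,0],[0.039,0,0],[0.039,0,0],[0.039,0,0],[0.038,0,0],[0.039,0,0],[0.038,-0.001,0]]
```

View pics/w8.png

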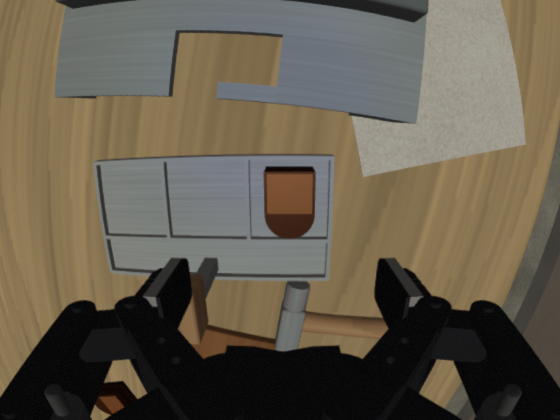

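Run:
```python
from h import *
d=load("w8"); crop(d,80,140,350,290,2.9,"w8c")
```

```text
(no output)
```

View pics/w8c.png

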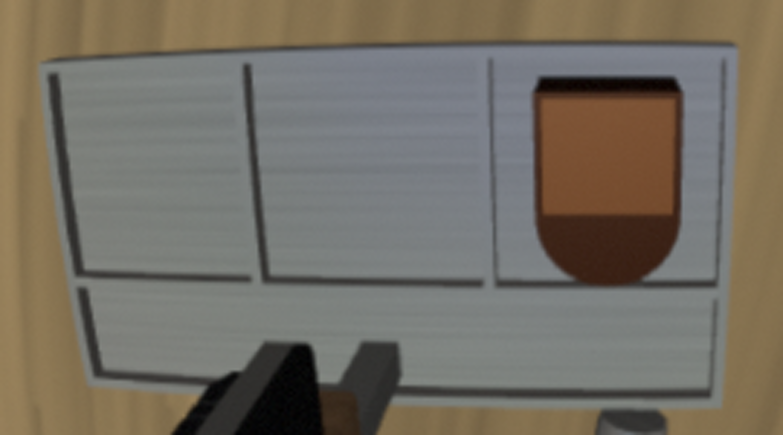

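servo_tool(offset=[[0, -0.107, -0.088], [0, -0.117, -0.074], [0, -0.125, -0.059], [0.001, -0.132, -0.043], [0, -0.136, -0.027], [0.001, -0.138, -0.01], [0, -0.138, 0.007], [0.001, -0.136, 0.024], [0, -0.133, 0.039], [0.001, -0.127, 0.056]], twist=[[0.039, 0, 0], [0.039, 0, 0], [0.039, 0, 0], [0.039, 0, 0], [0.039, 0, 0], [0.039, 0, 0], [0.039, 0, 0], [0.038, 0, 0], [0.039, 0, 0], [0.038, 0, 0]], hand=[-1, -1, -1, -1, -1, -1, -1, -1, -1, -1])

```text
t: 15.95
tool_pos: [442.6, -265.7, 186.1]
eef_rot: [0.852, 1.389, -0.819]
contact_force: [0.5, -1.3, -0.2]
width: 85.3
```

Run:
```python
from h import *
d=load("w8"); f=lambda a:np.array(a)/2.9+[80,140]-.35
p,r=fit(d,[(-125,65),(125,65),(125,-65)],f([(48,66),(738,47),(722,405)]),14,(573,56,10)); print("car",p.round(1),r.round(1).tolist())
show()
d=img("wrist","w9")
g=[448.3,-263.9]
plan([((g[0],g[1],180),-59.7)])
```

```text
car [574.2  55.5  10.5] [[-2.6, -0.3], [0.8, -0.1], [1.1, 0.9]]
t 15.95 tcp [ 442.6 -265.7  186.1] zaxis yaw -61.66 xax [ 0.022  0.01  -1.   ] w 85.3 F [ 0.5 -1.3 -0.2] M [-0.01  0.01 -0.04] j [-0.16  0.36  0.8   2.02 -0.36  0.89 -0.25]
CALL 1 
 off [[0.023,0.044,-0.01],[0,0,0],[0,0,0],[0,0,0],[0,0,0],[0,0,0],[0,0,0],[0,0,0],[0,0,0],[0,0,0]] 
 tw [[-0.015,0.002,-0.007],[0,0,0],[0,0,0],[0,0,0],[0,0,0],[0,0,0],[0,0,0],[0,0,0],[0,0,0],[0,0,0]]
```

View pics/w9.png

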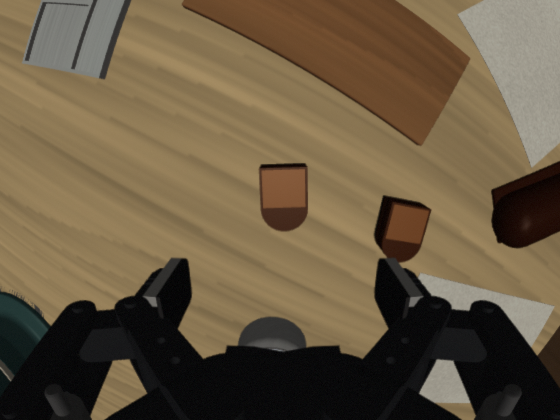

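Run:
```python
from h import *
d=load("w9"); crop(d,240,150,450,280,3.6,"w9c")
d2=load("w2"); print("tin",back(d2,[(112,250)],60))
```

```text
tin [[ 272.88633359 -340.02447296   60.        ]]
```

View pics/w9c.png

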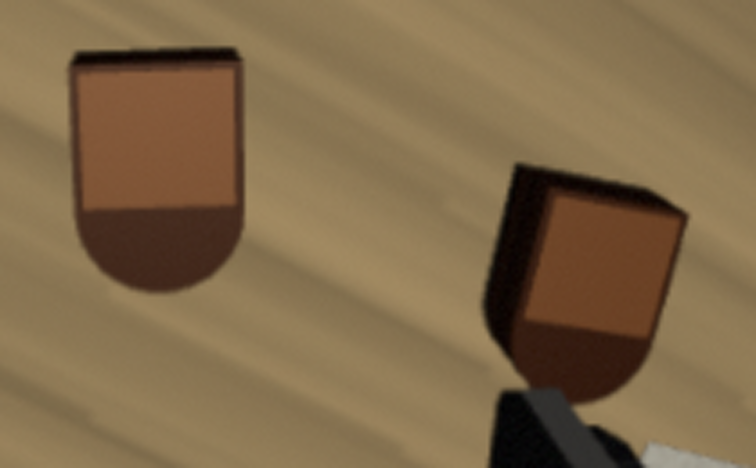

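Run:
```python
from h import *
d=load("w9"); f=lambda a:np.array(a)/3.6+[240,150]-.35
L=[(-31,-22.5),(-31,22.5),(31,0)]
p,r=fit(d,L,f([(71,66),(242,64),(160,293)]),32,(441,-268,210)); print("B",p.round(1),r.round(1).tolist()); B=p
p,r=fit(d,L,f([(548,186),(686,215),(571,404)]),32,(467,-392,200)); print("C",p.round(1),r.round(1).tolist())
g=wp(B,(-7,0)); print(g)
plan([((g[0],g[1],100),B[2]-270)],vmax=30)
```

```text
B [ 439.6 -267.7  209.2] [[-0.5, -0.1], [0.6, -0.2], [-0.0, 0.3]]
C [ 467.2 -393.6  199.9] [[-0.1, 0.6], [0.9, -0.9], [-0.8, 0.3]]
[ 445.67886094 -264.25009241]
CALL 3 
 off [[0.096,0.01,-0.005],[0.097,0.011,-0.004],[0.096,0.011,-0.005],[0,0,0],[0,0,0],[0,0,0],[0,0,0],[0,0,0],[0,0,0],[0,0,0]] 
 tw [[-0.003,0.001,-0.002],[-0.003,0,-0.002],[-0.003,0.001,-0.003],[0,0,0],[0,0,0],[0,0,0],[0,0,0],[0,0,0],[0,0,0],[0,0,0]]
```

servo_tool(offset=[[0.096, 0.01, -0.005], [0.096, 0.011, -0.004], [0.096, 0.011, -0.005], [0.1, 0, 0], [0, 0, 0], [0, 0, 0], [0, 0, 0], [0, 0, 0], [0, 0, 0], [0, 0, 0]], twist=[[-0.003, 0.001, -0.002], [-0.003, 0, -0.002], [-0.003, 0.001, -0.003], [0, 0, 0], [0, 0, 0], [0, 0, 0], [0, 0, 0], [0, 0, 0], [0, 0, 0], [0, 0, 0]], hand=[-1, -1, -1, -1, -1, -1, -1, -1, -1, -1])

```text
t: 17.0
tool_pos: [450.0, -269.9, 76.4]
eef_rot: [0.834, 1.39, -0.826]
contact_force: [0.8, 0.8, 0.1]
width: 85.6
```

Run:
```python
from h import *
show()
plan([((445.7,-264.3,40),-60.8),((445.7,-264.3,12),-60.8)],vmax=15)
```

```text
t 17.00 tcp [ 450.  -269.9   76.4] zaxis yaw -61.21 xax [ 0.016 -0.004 -1.   ] w 85.6 F [0.8 0.8 0.1] M [-0.05 -0.02  0.06] j [-0.04  0.55  0.66  2.06 -0.54  0.69 -0.1 ]
CALL 5 
 off [[0.04,-0.002,-0.008],[0.041,-0.001,-0.008],[0.04,-0.002,-0.008],[0.047,0,0],[0.046,0,0],[0,0,0],[0,0,0],[0,0,0],[0,0,0],[0,0,0]] 
 tw [[-0.001,0.001,-0.001],[-0.001,0.001,-0.001],[0,0.001,-0.002],[0,0,0],[0,0,0],[0,0,0],[0,0,0],[0,0,0],[0,0,0],[0,0,0]]
```

servo_tool(offset=[[0.04, -0.002, -0.008], [0.041, -0.001, -0.008], [0.04, -0.002, -0.008], [0.047, 0, 0], [0.04, 0, 0], [0, 0, 0], [0, 0, 0], [0, 0, 0], [0, 0, 0], [0, 0, 0]], twist=[[-0.001, 0.001, -0.001], [-0.001, 0.001, -0.001], [0, 0.001, -0.002], [0, 0, 0], [0, 0, 0], [0, 0, 0], [0, 0, 0], [0, 0, 0], [0, 0, 0], [0, 0, 0]], hand=[-1, -1, -1, -1, -1, -1, -1, -1, -1, -1])

```text
t: 18.0
tool_pos: [444.8, -263.9, 7.9]
eef_rot: [0.825, 1.409, -0.828]
contact_force: [-0.2, 0.5, -0.6]
width: 85.5
```

servo_tool(offset=[[0, 0, 0], [0, 0, 0], [0, 0, 0], [0, 0, 0], [0, 0, 0], [0, 0, 0], [0, 0, 0], [0, 0, 0], [0, 0, 0], [0, 0, 0]], twist=[[0, 0, 0], [0, 0, 0], [0, 0, 0], [0, 0, 0], [0, 0, 0], [0, 0, 0], [0, 0, 0], [0, 0, 0], [0, 0, 0], [0, 0, 0]], hand=[1, 1, 1, 1, 1, 1, 1, 1, 1, 1])

```text
t: 19.0
tool_pos: [445.8, -264.0, 9.1]
eef_rot: [0.825, 1.407, -0.827]
contact_force: [0.2, 0.2, -0.4]
width: 44.2
```

Run:
```python
from h import *
show()
B=np.array([439.8,-267.8,209.5])
s,Rm=st(); p=s["tool_pos"]; a=np.radians(B[2]); print("tcp in heel", (p[:2]-B[:2])@np.array([np.cos(a),np.sin(a)]),(p[:2]-B[:2])@np.array([-np.sin(a),np.cos(a)]))
C=(573.8,55.8,10.3)
g=wp(C,(0,31)); print(g)
plan([((p[0],p[1],160),-60.8),((g[0],g[1],160),10.3)])
```

```text
t 19.00 tcp [ 445.8 -264.     9.1] zaxis yaw -60.80 xax [ 0.    -0.002 -1.   ] w 44.2 F [ 0.2  0.2 -0.4] M [-0.    0.05 -0.08] j [ 0.03  0.66  0.56  2.08 -0.64  0.57 -0.02]
tcp in heel -7.042964968470121 -0.3357109035160592
[568.25713133  86.30043618]
CALL 10 
 off [[-0.126,0,0],[-0.126,0,0],[-0.125,0,0],[-0.126,0,0.001],[0,0.093,-0.082],[0,0.102,-0.07],[0,0.11,-0.057],[0,0.116,-0.043],[0,0.12,-0.028],[0,0.123,-0.013]] 
 tw [[0,0,0],[0,0,0],[0,0,0],[0,0,0],[-0.039,0,0],[-0.04,0,0],[-0.039,0,0],[-0.04,0,0],[-0.039,0,0],[-0.04,0,0]]
CALL 4 
 off [[0,0.124,0.002],[-0.001,0.122,0.018],[0,0.119,0.033],[-0.001,0.115,0.046],[0,0,0],[0,0,0],[0,0,0],[0,0,0],[0,0,0],[0,0,0]] 
 tw [[-0.039,0,0],[-0.04,0,0],[-0.039,0,0],[-0.04,0,0],[0,0,0],[0,0,0],[0,0,0],[0,0,0],[0,0,0],[0,0,0]]
```

servo_tool(offset=[[-0.13, 0, 0], [-0.13, 0, 0], [-0.13, 0, 0], [-0.13, 0, 0], [0, 0.093, -0.082], [0, 0.102, -0.07], [0, 0.11, -0.057], [0, 0.116, -0.043], [0, 0.12, -0.028], [0, 0.123, -0.013]], twist=[[0, 0, 0], [0, 0, 0], [0, 0, 0], [0, 0, 0], [-0.039, 0, 0], [-0.04, 0, 0], [-0.039, 0, 0], [-0.04, 0, 0], [-0.039, 0, 0], [-0.04, 0, 0]], hand=[1, 1, 1, 1, 1, 1, 1, 1, 1, 1])

```text
t: 20.0
tool_pos: [517.7, -52.1, 170.4]
eef_rot: [0.235, 1.558, -0.24]
contact_force: [0.4, -0.3, -0.3]
width: 44.3
```

Run:
```python
from h import *
show()
plan([((568.3,86.3,150),10.3)])
```

```text
t 20.00 tcp [517.7 -52.1 170.4] zaxis yaw -17.33 xax [-0.001 -0.003 -1.   ] w 44.3 F [ 0.4 -0.3 -0.3] M [-0.02  0.   -0.02] j [-0.44  0.36  0.57  2.   -0.25  0.85 -0.03]
CALL 4 
 off [[0.017,0.123,0.006],[0.017,0.121,0.02],[0.016,0.118,0.035],[0.017,0.112,0.049],[0,0,0],[0,0,0],[0,0,0],[0,0,0],[0,0,0],[0,0,0]] 
 tw [[-0.038,0,0],[-0.039,0,0],[-0.038,0,0],[-0.039,0,0.001],[0,0,0],[0,0,0],[0,0,0],[0,0,0],[0,0,0],[0,0,0]]
```

servo_tool(offset=[[0.017, 0.12, 0.006], [0.017, 0.12, 0.02], [0.016, 0.11, 0.035], [0.017, 0.09, 0.045], [0, 0, 0], [0, 0, 0], [0, 0, 0], [0, 0, 0], [0, 0, 0], [0, 0, 0]], twist=[[-0.038, 0, 0], [-0.039, 0, 0], [-0.038, 0, 0], [-0.039, 0, 0], [0, 0, 0], [0, 0, 0], [0, 0, 0], [0, 0, 0], [0, 0, 0], [0, 0, 0]], hand=[1, 1, 1, 1, 1, 1, 1, 1, 1, 1])

```text
t: 21.0
tool_pos: [566.0, 85.0, 148.4]
eef_rot: [-0.162, 1.567, 0.161]
contact_force: [-0.7, 1.2, -0.9]
width: 43.8
```

Run:
```python
from h import *
show()
plan([((568.3,86.3,65),10.3),((568.3,86.3,55),10.3)],vmax=30)
```

```text
t 21.00 tcp [566.   85.  148.4] zaxis yaw 11.78 xax [-0.002 -0.001 -1.   ] w 43.8 F [-0.7  1.2 -0.9] M [ 0.02 -0.06  0.01] j [-0.52  0.45  0.4   1.89 -0.23  0.85  0.2 ]
CALL 4 
 off [[0.093,0.001,0.003],[0.093,0.001,0.003],[0.092,0.001,0.003],[0.033,0,0],[0,0,0],[0,0,0],[0,0,0],[0,0,0],[0,0,0],[0,0,0]] 
 tw [[0.003,0,0],[0.003,0,0],[0.002,-0.001,0],[0,0,0],[0,0,0],[0,0,0],[0,0,0],[0,0,0],[0,0,0],[0,0,0]]
```

servo_tool(offset=[[0.09, 0.001, 0.002], [0.09, 0.001, 0.002], [0.09, 0.001, 0.002], [0.03, 0, 0], [0, 0, 0], [0, 0, 0], [0, 0, 0], [0, 0, 0], [0, 0, 0], [0, 0, 0]], twist=[[0.003, 0, 0], [0.003, 0, 0], [0.002, 0, 0], [0, 0, 0], [0, 0, 0], [0, 0, 0], [0, 0, 0], [0, 0, 0], [0, 0, 0], [0, 0, 0]], hand=[1, 1, 1, 1, 1, 1, 1, 1, 1, 1])

```text
t: 22.0
tool_pos: [572.6, 84.0, 62.9]
eef_rot: [-0.136, 1.556, 0.137]
contact_force: [-0.2, -0.2, -1.1]
width: 43.8
```

Run:
```python
from h import *
show()
img("wrist","w10")
plan([((568.3,86.3,30),10.3),((568.3,86.3,15.5),10.3)],vmax=15)
```

```text
t 22.00 tcp [572.6  84.   62.9] zaxis yaw 10.00 xax [ 0.01   0.002 -1.   ] w 43.8 F [-0.2 -0.2 -1.1] M [ 0.01  0.07 -0.03] j [-0.48  0.59  0.35  1.92 -0.31  0.68  0.24]
CALL 4 
 off [[0.037,0.003,-0.005],[0.036,0.004,-0.004],[0.037,0.003,-0.005],[0.048,0,0],[0,0,0],[0,0,0],[0,0,0],[0,0,0],[0,0,0],[0,0,0]] 
 tw [[-0.001,0.001,0],[0,0.001,0],[-0.001,0.001,0],[0,0,0],[0,0,0],[0,0,0],[0,0,0],[0,0,0],[0,0,0],[0,0,0]]
```

View pics/w10.png

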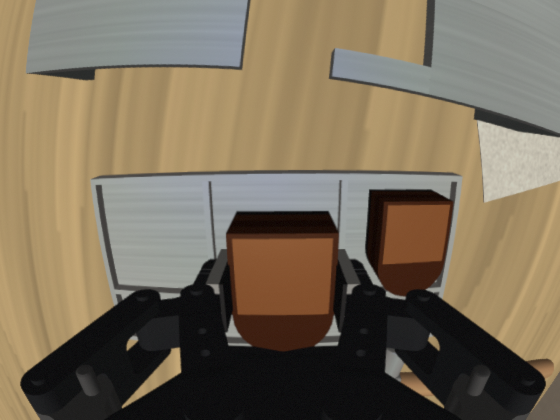

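servo_tool(offset=[[0.036, 0.003, -0.005], [0.036, 0.004, -0.004], [0.036, 0.003, -0.005], [0.04, 0, 0], [0, 0, 0], [0, 0, 0], [0, 0, 0], [0, 0, 0], [0, 0, 0], [0, 0, 0]], twist=[[-0.001, 0.001, 0], [0, 0.001, 0], [0, 0.001, 0], [0, 0, 0], [0, 0, 0], [0, 0, 0], [0, 0, 0], [0, 0, 0], [0, 0, 0], [0, 0, 0]], hand=[1, 1, 1, 1, 1, 1, 1, 1, 1, 1])

```text
t: 23.05
tool_pos: [568.3, 87.0, 14.7]
eef_rot: [-0.139, 1.566, 0.141]
contact_force: [-0.1, 0.4, 3.9]
width: 43.9
```

Run:
```python
from h import *
show()
```

```text
t 23.05 tcp [568.3  87.   14.7] zaxis yaw 10.21 xax [-0.     0.001 -1.   ] w 43.9 F [-0.1  0.4  3.9] M [-0.02  0.15 -0.  ] j [-0.45  0.66  0.31  1.93 -0.34  0.6   0.26]
```

servo_tool(offset=[[0, 0, 0], [0, 0, 0], [0, 0, 0], [0, 0, 0], [0, 0, 0], [-0.03, 0, 0], [-0.1, 0, 0], [-0.13, 0, 0], [-0.13, 0, 0], [-0.13, 0, 0]], twist=[[0, 0, 0], [0, 0, 0], [0, 0, 0], [0, 0, 0], [0, 0, 0], [0, 0, 0], [0, 0, 0], [0, 0, 0], [0, 0, 0], [0, 0, 0]], hand=[-0.35, -0.35, -0.35, -0.35, -0.35, -0.35, -0.35, -0.7, -1, -1])

```text
t: 24.05
tool_pos: [564.0, 85.6, 170.9]
eef_rot: [-0.141, 1.58, 0.137]
contact_force: [0.0, 1.2, -0.4]
width: 85.4
```

Run:
```python
from h import *
show()
d=img("wrist","w11")
C=np.array((467.2,-393.4,199.5))
g=wp(C,(-7,0)); print(g)
plan([((g[0],g[1],180),C[2]-270)])
```

```text
t 24.05 tcp [564.   85.6 170.9] zaxis yaw 10.15 xax [-0.013 -0.004 -1.   ] w 85.4 F [ 0.   1.2 -0.4] M [ 0.   -0.1   0.07] j [-0.54  0.43  0.43  1.87 -0.22  0.91  0.16]
[ 473.79849044 -391.06335199]
CALL 10 
 off [[-0.001,-0.137,-0.054],[-0.001,-0.143,-0.035],[0,-0.146,-0.017],[-0.001,-0.147,0.002],[0,-0.146,0.021],[-0.001,-0.142,0.04],[0,-0.136,0.057],[-0.001,-0.127,0.074],[0,-0.117,0.09],[-0.001,-0.105,0.104]] 
 tw [[0.041,0,0],[0.041,0,0],[0.041,0,0],[0.041,0,0],[0.041,0,0],[0.04,0,0],[0.041,0,0],[0.04,0,0],[0.041,0,0],[0.04,0,0]]
CALL 1 
 off [[0,-0.091,0.116],[0,0,0],[0,0,0],[0,0,0],[0,0,0],[0,0,0],[0,0,0],[0,0,0],[0,0,0],[0,0,0]] 
 tw [[0.041,0,0.001],[0,0,0],[0,0,0],[0,0,0],[0,0,0],[0,0,0],[0,0,0],[0,0,0],[0,0,0],[0,0,0]]
```

View pics/w11.png

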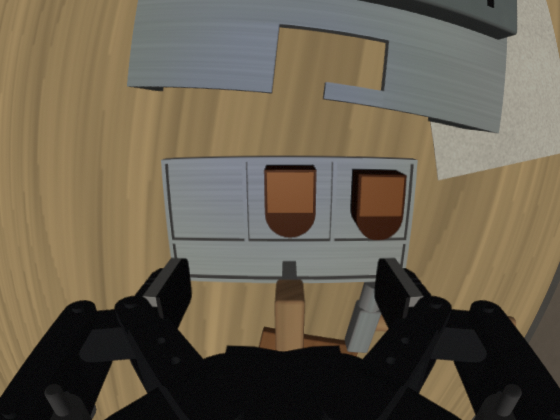

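Two heels sit in the middle and right bays. Now heel C.

servo_tool(offset=[[0, -0.137, -0.054], [0, -0.143, -0.035], [0, -0.146, -0.017], [0, -0.147, 0.002], [0, -0.146, 0.021], [0, -0.142, 0.04], [0, -0.136, 0.057], [0, -0.127, 0.074], [0, -0.117, 0.09], [0, -0.105, 0.104]], twist=[[0.041, 0, 0], [0.041, 0, 0], [0.041, 0, 0], [0.041, 0, 0], [0.041, 0, 0], [0.04, 0, 0], [0.041, 0, 0], [0.04, 0, 0], [0.041, 0, 0], [0.04, 0, 0]], hand=[-1, -1, -1, -1, -1, -1, -1, -1, -1, -1])

```text
t: 25.1
tool_pos: [479.4, -352.1, 185.1]
eef_rot: [0.896, 1.372, -0.867]
contact_force: [0.9, -0.3, 0.6]
width: 85.6
```

Run:
```python
from h import *
show()
d=img("wrist","w12");crop(d,200,120,380,290,3.4,"w12c")
```

```text
t 25.10 tcp [ 479.4 -352.1  185.1] zaxis yaw -65.07 xax [ 0.019  0.009 -1.   ] w 85.6 F [ 0.9 -0.3  0.6] M [-0.03 -0.    0.02] j [-0.01  0.51  0.8   1.83 -0.46  0.98 -0.15]
```

View pics/w12c.png

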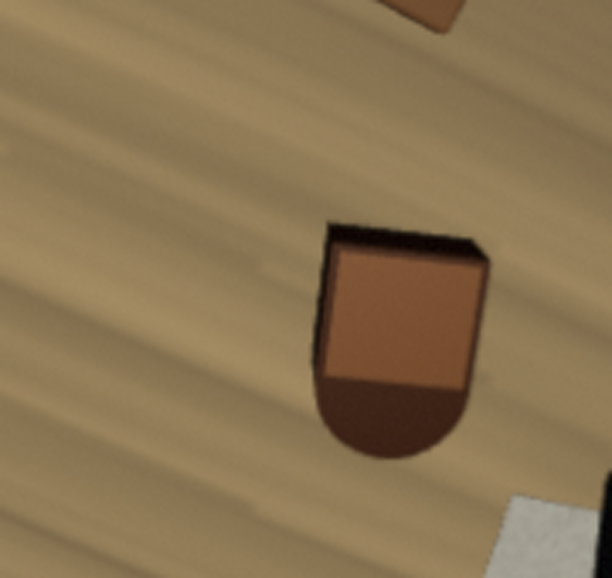

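Run:
```python
from h import *
d=load("w12"); f=lambda a:np.array(a)/3.4+[200,120]-.35
L=[(-31,-22.5),(-31,22.5),(31,0)]
p,r=fit(d,L,f([(331,245),(489,262),(389,459)]),32,(467,-392,200)); print("C",p.round(1),r.round(1).tolist())
g=wp(p,(-7,0)); print(g)
plan([((g[0],g[1],100),p[2]-270),((g[0],g[1],75),p[2]-270)],vmax=30)
```

```text
C [ 466.9 -393.7  200.3] [[-0.1, 0.4], [0.5, -0.7], [-0.5, 0.4]]
[ 473.43036187 -391.31220543]
CALL 5 
 off [[0.072,-0.013,0.022],[0.072,-0.012,0.022],[0.071,-0.012,0.022],[0.072,-0.011,0.023],[0.083,0,0],[0,0,0],[0,0,0],[0,0,0],[0,0,0],[0,0,0]] 
 tw [[0.005,0.001,-0.001],[0.005,0,-0.001],[0.006,0.001,-0.002],[0.005,0,-0.001],[0,0,0],[0,0,0],[0,0,0],[0,0,0],[0,0,0],[0,0,0]]
```

servo_tool(offset=[[0.072, -0.013, 0.022], [0.072, -0.012, 0.022], [0.071, -0.012, 0.022], [0.072, -0.011, 0.023], [0.08, 0, 0], [0, 0, 0], [0, 0, 0], [0, 0, 0], [0, 0, 0], [0, 0, 0]], twist=[[0.005, 0.001, -0.001], [0.005, 0, -0.001], [0.006, 0.001, -0.002], [0.005, 0, -0.001], [0, 0, 0], [0, 0, 0], [0, 0, 0], [0, 0, 0], [0, 0, 0], [0, 0, 0]], hand=[-1, -1, -1, -1, -1, -1, -1, -1, -1, -1])

```text
t: 26.15
tool_pos: [474.3, -398.0, 79.9]
eef_rot: [0.949, 1.342, -0.947]
contact_force: [0.1, 0.4, 0.3]
width: 85.5
```

Run:
```python
from h import *
show()
plan([((473.4,-391.3,40),-69.7),((473.4,-391.3,12),-69.7)],vmax=15)
```

```text
t 26.15 tcp [ 474.3 -398.    79.9] zaxis yaw -70.10 xax [ 0.01  -0.006 -1.   ] w 85.5 F [0.1 0.4 0.3] M [-0.02  0.    0.02] j [ 0.13  0.7   0.72  1.83 -0.61  0.83 -0.07]
CALL 5 
 off [[0.044,0.001,-0.008],[0.044,0.002,-0.007],[0.045,0.001,-0.008],[0.047,0,0],[0.046,0,0],[0,0,0],[0,0,0],[0,0,0],[0,0,0],[0,0,0]] 
 tw [[-0.001,0.001,-0.001],[-0.001,0.001,-0.001],[0,0.001,-0.001],[0,0,0],[0,0,0],[0,0,0],[0,0,0],[0,0,0],[0,0,0],[0,0,0]]
```

servo_tool(offset=[[0.044, 0.001, -0.008], [0.044, 0.002, -0.007], [0.045, 0.001, -0.008], [0.045, 0, 0], [0.03, 0, 0], [0, 0, 0], [0, 0, 0], [0, 0, 0], [0, 0, 0], [0, 0, 0]], twist=[[-0.001, 0.001, -0.001], [-0.001, 0.001, -0.001], [0, 0.001, -0.001], [0, 0, 0], [0, 0, 0], [0, 0, 0], [0, 0, 0], [0, 0, 0], [0, 0, 0], [0, 0, 0]], hand=[-1, -1, -1, -1, -1, -1, -1, -1, -1, -1])

```text
t: 27.15
tool_pos: [473.4, -390.6, 12.1]
eef_rot: [0.944, 1.359, -0.945]
contact_force: [-0.2, 0.6, -0.1]
width: 85.8
```

servo_tool(offset=[[0, 0, 0], [0, 0, 0], [0, 0, 0], [0, 0, 0], [0, 0, 0], [0, 0, 0], [0, 0, 0], [0, 0, 0], [0, 0, 0], [0, 0, 0]], twist=[[0, 0, 0], [0, 0, 0], [0, 0, 0], [0, 0, 0], [0, 0, 0], [0, 0, 0], [0, 0, 0], [0, 0, 0], [0, 0, 0], [0, 0, 0]], hand=[1, 1, 1, 1, 1, 1, 1, 1, 1, 1])

```text
t: 28.15
tool_pos: [474.2, -390.9, 13.6]
eef_rot: [0.944, 1.356, -0.944]
contact_force: [0.0, 0.2, 0.6]
width: 43.7
```

Run:
```python
from h import *
show()
B=np.array([467,-393.6,200.])
s,Rm=st(); p=s["tool_pos"]; a=np.radians(B[2]); print("tcp in heel", (p[:2]-B[:2])@np.array([np.cos(a),np.sin(a)]),(p[:2]-B[:2])@np.array([-np.sin(a),np.cos(a)]))
C=(573.8,55.8,10.3)
g=wp(C,(-83,29)); print(g)
plan([((p[0],p[1],160),-69.7),((g[0],g[1],160),10.3)])
```

```text
t 28.15 tcp [ 474.2 -390.9   13.6] zaxis yaw -69.68 xax [-0. -0. -1.] w 43.7 F [0.  0.2 0.6] M [-0.   -0.03 -0.  ] j [ 0.17  0.79  0.64  1.84 -0.68  0.74 -0.02]
tcp in heel -7.655418870929804 -0.0349030712924139
[486.95227761  69.49208225]
CALL 10 
 off [[-0.122,0,0],[-0.122,0,0],[-0.122,0,0],[-0.122,0,0],[0,0.052,-0.129],[0,0.068,-0.122],[0,0.083,-0.113],[0,0.096,-0.101],[0,0.108,-0.088],[0,0.118,-0.074]] 
 tw [[0,0,0],[0,0,0],[0,0,0],[0,0,0],[-0.04,0,0],[-0.04,0,0],[-0.04,0,0],[-0.041,0,0],[-0.04,0,0],[-0.041,0,0]]
CALL 5 
 off [[0,0.127,-0.058],[0,0.133,-0.042],[0,0.138,-0.024],[0,0.139,-0.006],[-0.001,0.14,0.011],[0,0,0],[0,0,0],[0,0,0],[0,0,0],[0,0,0]] 
 tw [[-0.04,0,0],[-0.041,0,0],[-0.04,0,0],[-0.041,0,0],[-0.04,0,0],[0,0,0],[0,0,0],[0,0,0],[0,0,0],[0,0,0]]
```

servo_tool(offset=[[-0.125, 0, 0], [-0.125, 0, 0], [-0.125, 0, 0], [-0.125, 0, 0], [0, 0.052, -0.129], [0, 0.068, -0.122], [0, 0.083, -0.113], [0, 0.096, -0.101], [0, 0.108, -0.088], [0, 0.118, -0.074]], twist=[[0, 0, 0], [0, 0, 0], [0, 0, 0], [0, 0, 0], [-0.04, 0, 0], [-0.04, 0, 0], [-0.04, 0, 0], [-0.041, 0, 0], [-0.04, 0, 0], [-0.041, 0, 0]], hand=[1, 1, 1, 1, 1, 1, 1, 1, 1, 1])

```text
t: 29.15
tool_pos: [476.6, -138.3, 167.5]
eef_rot: [0.341, 1.544, -0.348]
contact_force: [1.0, 0.6, -0.5]
width: 43.6
```

Run:
```python
from h import *
show()
plan([((487,69.5,150),10.3)])
```

```text
t 29.15 tcp [ 476.6 -138.3  167.5] zaxis yaw -25.18 xax [-0.002 -0.004 -1.   ] w 43.6 F [ 1.   0.6 -0.5] M [ 0.01 -0.04  0.04] j [-0.34  0.33  0.66  2.06 -0.27  0.83  0.04]
CALL 5 
 off [[0.011,0.128,-0.053],[0.011,0.134,-0.036],[0.011,0.137,-0.02],[0.011,0.139,-0.002],[0.012,0.138,0.015],[0,0,0],[0,0,0],[0,0,0],[0,0,0],[0,0,0]] 
 tw [[-0.039,0,0],[-0.04,0,0],[-0.039,0,0],[-0.04,0,0.001],[-0.039,-0.001,0],[0,0,0],[0,0,0],[0,0,0],[0,0,0],[0,0,0]]
```

servo_tool(offset=[[0.011, 0.128, -0.053], [0.011, 0.134, -0.036], [0.011, 0.137, -0.02], [0.011, 0.13, -0.002], [0.012, 0.11, 0.015], [0, 0, 0], [0, 0, 0], [0, 0, 0], [0, 0, 0], [0, 0, 0]], twist=[[-0.039, 0, 0], [-0.04, 0, 0], [-0.039, 0, 0], [-0.04, 0, 0], [-0.039, 0, 0], [0, 0, 0], [0, 0, 0], [0, 0, 0], [0, 0, 0], [0, 0, 0]], hand=[1, 1, 1, 1, 1, 1, 1, 1, 1, 1])

```text
t: 30.15
tool_pos: [483.0, 70.3, 149.9]
eef_rot: [-0.167, 1.566, 0.165]
contact_force: [1.3, 0.1, -0.5]
width: 43.7
```

Run:
```python
from h import *
show()
plan([((487,69.5,65),10.3),((487,69.5,55),10.3)],vmax=30)
```

```text
t 30.15 tcp [483.   70.3 149.9] zaxis yaw 12.12 xax [-0.001 -0.002 -1.   ] w 43.7 F [ 1.3  0.1 -0.5] M [ 0.02 -0.02  0.02] j [-0.58  0.32  0.44  2.09 -0.19  0.78  0.18]
CALL 4 
 off [[0.094,-0.002,0.004],[0.094,-0.002,0.004],[0.095,-0.001,0.005],[0.033,0,0],[0,0,0],[0,0,0],[0,0,0],[0,0,0],[0,0,0],[0,0,0]] 
 tw [[0.003,0,0],[0.004,0,0],[0.003,0,0],[0,0,0],[0,0,0],[0,0,0],[0,0,0],[0,0,0],[0,0,0],[0,0,0]]
```

servo_tool(offset=[[0.09, -0.002, 0.002], [0.09, -0.001, 0.002], [0.09, 0, 0.002], [0.03, 0, 0], [0, 0, 0], [0, 0, 0], [0, 0, 0], [0, 0, 0], [0, 0, 0], [0, 0, 0]], twist=[[0.003, 0, 0], [0.004, 0, 0], [0.003, 0, 0], [0, 0, 0], [0, 0, 0], [0, 0, 0], [0, 0, 0], [0, 0, 0], [0, 0, 0], [0, 0, 0]], hand=[1, 1, 1, 1, 1, 1, 1, 1, 1, 1])

```text
t: 31.15
tool_pos: [490.5, 65.5, 63.1]
eef_rot: [-0.133, 1.556, 0.132]
contact_force: [-0.1, 0.7, -1.0]
width: 43.4
```

Run:
```python
from h import *
show()
img("wrist","w13")
plan([((487,69.5,34),10.3),((487,69.5,20),10.3)],vmax=15)
```

```text
t 31.15 tcp [490.5  65.5  63.1] zaxis yaw 9.69 xax [ 0.011  0.001 -1.   ] w 43.4 F [-0.1  0.7 -1. ] M [ 0.01  0.01 -0.04] j [-0.51  0.48  0.38  2.12 -0.31  0.58  0.26]
CALL 3 
 off [[0.048,0.008,-0.005],[0.049,0.007,-0.005],[0.047,0,0],[0,0,0],[0,0,0],[0,0,0],[0,0,0],[0,0,0],[0,0,0],[0,0,0]] 
 tw [[-0.002,0.002,0],[-0.001,0.001,0],[0,0,0],[0,0,0],[0,0,0],[0,0,0],[0,0,0],[0,0,0],[0,0,0],[0,0,0]]
```

View pics/w13.png

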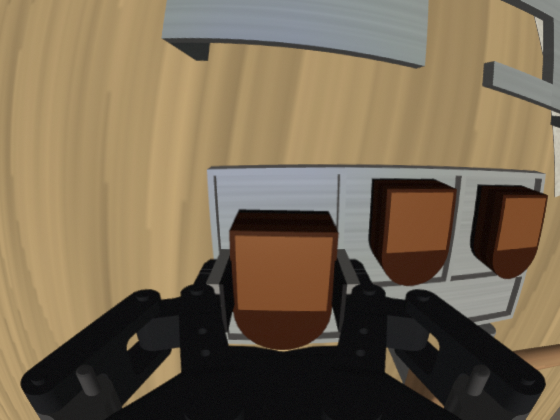

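servo_tool(offset=[[0.04, 0.008, -0.005], [0.045, 0.007, -0.004], [0.04, 0, 0], [0.01, 0, 0], [0, 0, 0], [0, 0, 0], [0, 0, 0], [0, 0, 0], [0, 0, 0], [0, 0, 0]], twist=[[-0.002, 0.002, 0], [-0.001, 0.001, 0], [0, 0, 0], [0, 0, 0], [0, 0, 0], [0, 0, 0], [0, 0, 0], [0, 0, 0], [0, 0, 0], [0, 0, 0]], hand=[1, 1, 1, 1, 1, 1, 1, 1, 1, 1])

```text
t: 32.2
tool_pos: [487.0, 70.6, 19.5]
eef_rot: [-0.14, 1.568, 0.143]
contact_force: [-2.6, 0.9, 5.0]
width: 43.8
```

Run:
```python
from h import *
show()
```

```text
t 32.20 tcp [487.   70.6  19.5] zaxis yaw 10.32 xax [-0.002  0.002 -1.   ] w 43.8 F [-2.6  0.9  5. ] M [-0.    0.25 -0.  ] j [-0.47  0.56  0.32  2.13 -0.36  0.5   0.3 ]
```

servo_tool(offset=[[0, 0, 0], [0, 0, 0], [0, 0, 0], [0, 0, 0], [0, 0, 0], [-0.03, 0, 0], [-0.1, 0, 0], [-0.13, 0, 0], [-0.13, 0, 0], [-0.13, 0, 0]], twist=[[0, 0, 0], [0, 0, 0], [0, 0, 0], [0, 0, 0], [0, 0, 0], [0, 0, 0], [0, 0, 0], [0, 0, 0], [0, 0, 0], [0, 0, 0]], hand=[-0.35, -0.35, -0.35, -0.35, -0.35, -0.35, -0.35, -0.7, -1, -1])

```text
t: 33.2
tool_pos: [483.4, 68.6, 176.2]
eef_rot: [-0.142, 1.582, 0.138]
contact_force: [0.4, 1.0, 0.2]
width: 85.5
```

Run:
```python
from h import *
show()
d=img("wrist","w14")
C=(573.8,55.8,10.3)
g=wp(C,(0,-50)); print(g)
plan([((g[0]+10,g[1]-40,240),10.3)])
```

```text
t 33.20 tcp [483.4  68.6 176.2] zaxis yaw 10.20 xax [-0.016 -0.003 -1.   ] w 85.5 F [0.4 1.  0.2] M [ 0.07 -0.06 -0.02] j [-0.61  0.29  0.47  2.06 -0.17  0.85  0.14]
[582.74011076   6.6057481 ]
CALL 4 
 off [[-0.049,-0.099,0.071],[-0.049,-0.1,0.071],[-0.048,-0.099,0.071],[-0.048,-0.1,0.071],[0,0,0],[0,0,0],[0,0,0],[0,0,0],[0,0,0],[0,0,0]] 
 tw [[0,0,0],[0,-0.001,0],[0,0,0],[-0.001,-0.001,0],[0,0,0],[0,0,0],[0,0,0],[0,0,0],[0,0,0],[0,0,0]]
```

View pics/w14.png

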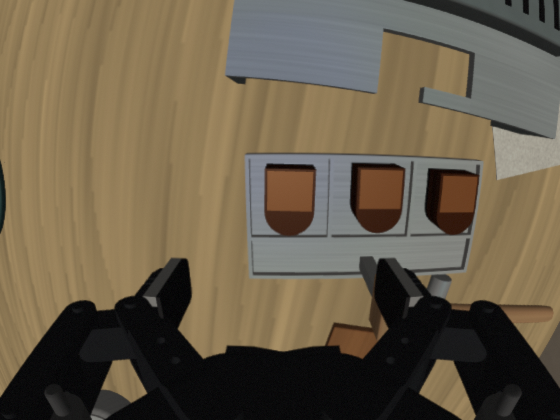

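servo_tool(offset=[[-0.049, -0.099, 0.071], [-0.049, -0.1, 0.071], [-0.048, -0.095, 0.071], [-0.048, -0.08, 0.06], [0, 0, 0], [0, 0, 0], [0, 0, 0], [0, 0, 0], [0, 0, 0], [0, 0, 0]], twist=[[0, 0, 0], [0, -0.001, 0], [0, 0, 0], [0, -0.001, 0], [0, 0, 0], [0, 0, 0], [0, 0, 0], [0, 0, 0], [0, 0, 0], [0, 0, 0]], hand=[-1, -1, -1, -1, -1, -1, -1, -1, -1, -1])

```text
t: 34.25
tool_pos: [588.9, -26.0, 247.3]
eef_rot: [-0.14, 1.559, 0.15]
contact_force: [-0.5, 1.1, 0.2]
width: 85.5
```

Run:
```python
from h import *
show()
d=img("wrist","w15"); crop(d,150,0,450,150,2.6,"w15h"); crop(d,150,130,430,340,2.8,"w15c")
```

```text
t 34.25 tcp [588.9 -26.  247.3] zaxis yaw 10.57 xax [ 0.006  0.007 -1.   ] w 85.5 F [-0.5  1.1  0.2] M [-0.04  0.02  0.02] j [-0.42  0.37  0.52  1.77 -0.22  1.05  0.37]
```

View pics/w15c.png

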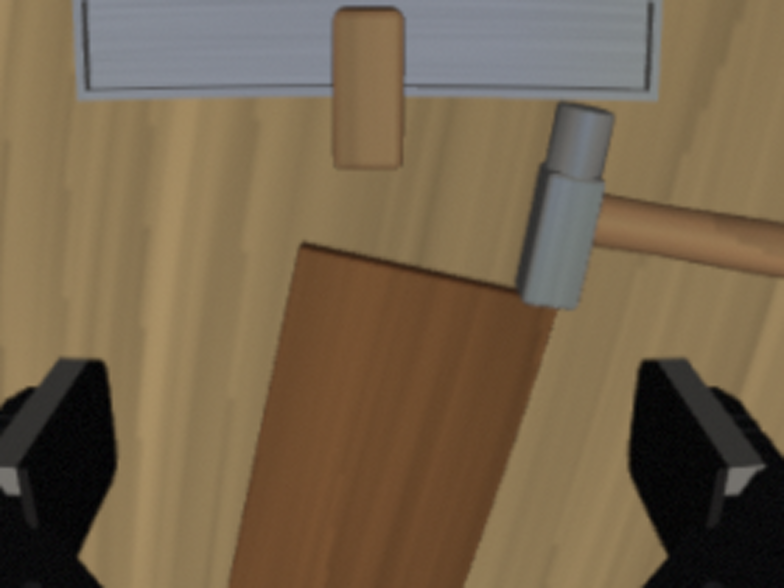

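View pics/w15h.png

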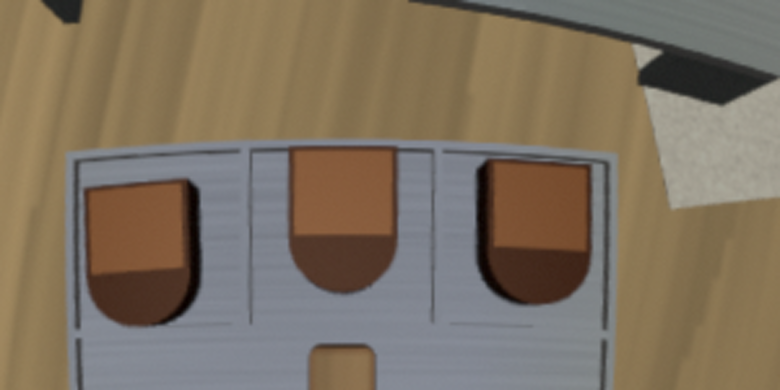

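Run:
```python
from h import *
d=load("w15"); f=lambda a:np.array(a)/2.6+[150,0]-.3; f2=lambda a:np.array(a)/2.8+[150,130]-.3
uv=np.r_[f([(68,153),(615,156)]),f2([(658,99),(78,100)])]
C,r=fit(d,[(-125,65),(125,65),(125,-65),(-125,-65)],uv,14,(573,56,10)); print("car",C.round(1),r.round(1).tolist())
# grip top corners z=114
G,r=fit(d,[(-11,-75),(11,-75),(11,-25),(-11,-25)],f2([(333,167),(403,168),(403,12),(333,12)]),114,(573,56,10)); print("from grip",G.round(1),r.round(1).tolist(),wp(G,(0,-50)),wp(C,(0,-50)))
L=[(-31,-22.5),(-31,22.5),(31,0)]
for pts in ([(85,189),(185,180),(145,326)],[(290,147),(397,149),(343,293)],[(488,161),(592,167),(538,304)]):
    p,r=fit(d,L,f(pts),38,(573,90,-80)); a=np.radians(C[2]); v=p[:2]-C[:2]
    print(p.round(1),r.round(1).tolist(),"carrier xy",np.round([v@[np.cos(a),np.sin(a)],v@[-np.sin(a),np.cos(a)]],1))
```

```text
car [573.3  55.5  10.5] [[-0.6, -0.2], [0.9, -0.9], [-0.1, 0.7], [-0.1, 0.3]]
from grip [572.9  55.8  10.5] [[-0.2, 1.2], [0.1, 0.9], [0.6, -1.0], [-0.5, -1.0]] [582.00352846   6.61973325] [582.4227274    6.33657886]
[487.5  52.8 -76.3] [[-0.5, 0.4], [0.9, -1.0], [-0.4, 0.6]] carrier xy [-85.   12.9]
[569.1  80.7 -79.9] [[-0.4, 0.1], [0.6, -0.3], [-0.2, 0.2]] carrier xy [ 0.4 25.6]
[650.6  92.3 -79.8] [[-0.1, -0.8], [-0.2, -0.1], [0.2, 0.9]] carrier xy [82.6 22.1]
```

Run:
```python
from h import *
plan([((582.2,6.5,145),10.4),((582.2,6.5,132),10.4)],vmax=30)
```

```text
CALL 5 
 off [[0.085,0.027,-0.001],[0.086,0.027,-0.001],[0.085,0.027,-0.001],[0.085,0.028,-0.001],[0.044,0,0],[0,0,0],[0,0,0],[0,0,0],[0,0,0],[0,0,0]] 
 tw [[0,0.001,0],[0,0,-0.001],[0,0.001,0],[0.001,0,-0.001],[0,0,0],[0,0,0],[0,0,0],[0,0,0],[0,0,0],[0,0,0]]
```

servo_tool(offset=[[0.085, 0.027, -0.001], [0.086, 0.027, -0.001], [0.085, 0.027, -0.001], [0.08, 0.025, -0.001], [0.04, 0, 0], [0, 0, 0], [0, 0, 0], [0, 0, 0], [0, 0, 0], [0, 0, 0]], twist=[[0, 0.001, 0], [0, 0, -0.001], [0, 0.001, 0], [0.001, 0, -0.001], [0, 0, 0], [0, 0, 0], [0, 0, 0], [0, 0, 0], [0, 0, 0], [0, 0, 0]], hand=[-1, -1, -1, -1, -1, -1, -1, -1, -1, -1])

```text
t: 35.3
tool_pos: [585.3, 6.4, 135.5]
eef_rot: [-0.143, 1.557, 0.142]
contact_force: [0.4, -0.0, 0.0]
width: 85.6
```

Run:
```python
from h import *
show()
d=img("wrist","w16")
plan([((582.2,6.5,120),10.4),((582.2,6.5,81),10.4)],vmax=15)
```

```text
t 35.30 tcp [585.3   6.4 135.5] zaxis yaw 10.42 xax [ 0.009  0.    -1.   ] w 85.6 F [ 0.4 -0.   0. ] M [-0.01 -0.03  0.01] j [-0.43  0.5   0.46  1.88 -0.29  0.83  0.37]
CALL 5 
 off [[0.026,0.001,-0.005],[0.026,0.002,-0.006],[0.043,0,0],[0.043,0,0],[0.044,0,0],[0,0,0],[0,0,0],[0,0,0],[0,0,0],[0,0,0]] 
 tw [[0,0.002,0],[0,0.001,0],[0,0,0],[0,0,0],[0,0,0],[0,0,0],[0,0,0],[0,0,0],[0,0,0],[0,0,0]]
```

View pics/w16.png

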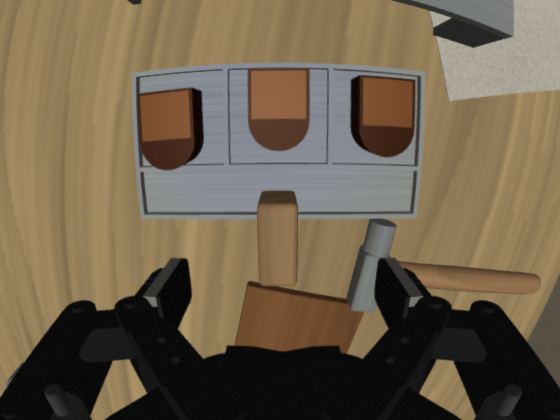

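servo_tool(offset=[[0.026, 0.001, -0.005], [0.026, 0.002, -0.005], [0.043, 0, 0], [0.043, 0, 0], [0.035, 0, 0], [0, 0, 0], [0, 0, 0], [0, 0, 0], [0, 0, 0], [0, 0, 0]], twist=[[0, 0.002, 0], [0, 0.001, 0], [0, 0, 0], [0, 0, 0], [0, 0, 0], [0, 0, 0], [0, 0, 0], [0, 0, 0], [0, 0, 0], [0, 0, 0]], hand=[-1, -1, -1, -1, -1, -1, -1, -1, -1, -1])

```text
t: 36.35
tool_pos: [581.8, 6.4, 78.5]
eef_rot: [-0.144, 1.568, 0.141]
contact_force: [-0.3, 0.3, 0.3]
width: 85.3
```

Run:
```python
from h import *
show()
```

```text
t 36.35 tcp [581.8   6.4  78.5] zaxis yaw 10.39 xax [-0.001 -0.002 -1.   ] w 85.3 F [-0.3  0.3  0.3] M [ 0.01  0.07 -0.01] j [-0.39  0.58  0.43  1.9  -0.34  0.73  0.41]
```

servo_tool(offset=[[-0.012, 0, 0], [0, 0, 0], [0, 0, 0], [0, 0, 0], [0, 0, 0], [0, 0, 0], [0, 0, 0], [0, 0, 0], [0, 0, 0], [0, 0, 0]], twist=[[0, 0, 0], [0, 0, 0], [0, 0, 0], [0, 0, 0], [0, 0, 0], [0, 0, 0], [0, 0, 0], [0, 0, 0], [0, 0, 0], [0, 0, 0]], hand=[-1, 1, 1, 1, 1, 1, 1, 1, 1, 1])

```text
t: 37.35
tool_pos: [582.7, 6.5, 84.0]
eef_rot: [-0.144, 1.565, 0.142]
contact_force: [-0.8, 0.2, 2.1]
width: 21.3
```

Run:
```python
from h import *
show()
s,Rm=st(); p=s["tool_pos"]
C=np.array((573.3,55.6,10.4)); a=np.radians(C[2]); v=p[:2]-C[:2]; print("tcp in carrier",[v@[np.cos(a),np.sin(a)],v@[-np.sin(a),np.cos(a)]])
H=np.array((571.9,257.8,4.0))
for l in [(-20,-160),(-20,0),(20,0)]:
    o=wp(H,l); q=(o[0],o[1],H[2]); print(l,o.round(1),"tcp",wp(q,(0,-50)).round(1))
```

```text
t 37.35 tcp [582.7   6.5  84. ] zaxis yaw 10.42 xax [ 0.001 -0.001 -1.   ] w 21.3 F [-0.8  0.2  2.1] M [-0.02  0.09  0.06] j [-0.4   0.57  0.43  1.9  -0.34  0.74  0.4 ]
tcp in carrier [np.float64(0.3707277192816648), np.float64(-49.979131166719974)]
(-20, -160) [563.1  96.8] tcp [566.6  46.9]
(-20, 0) [551.9 256.4] tcp [555.4 206.5]
(20, 0) [591.9 259.2] tcp [595.3 209.3]
```

Run:
```python
from h import *
d=load("w11"); crop(d,120,0,520,150,2,"w11h")
```

```text
(no output)
```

View pics/w11h.png

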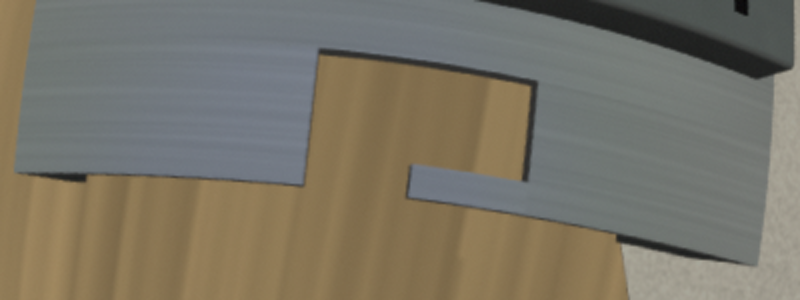

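Run:
```python
from h import *
d=load("w11")
uv=np.array([(304,185),(318,49),(536,82),(526,182),(410,165),(408,198),(15,172),(757,265)])/2.+[120,0]-.25
p,r=fit(d,[(-40,-83),(-40,-28),(46,-28),(46,-70),(0,-70),(0,-83),(-160,-83),(160,-83)],uv,64,(560,260,0)); print("heater",p.round(1),np.round(r,1).tolist())
H=(p+np.array((571.9,257.8,4.0)))/2; print(H)
p1=wp(H,(-20,-205)); 
for l in [(-20,-205),(-20,0),(20,0)]:
    o=wp(H,l); q=(o[0],o[1],H[2]); print(l,o.round(1),"tcp",wp(q,(0,-50)).round(1))
q=wp((p1[0],p1[1],H[2]),(0.4,-50))
plan([((q[0],q[1],84),H[2])],vmax=12,wmax=2)
```

```text
heater [571.5 257.7   4.1] [[-0.7, 0.2], [-0.1, -0.3], [0.6, -0.5], [0.6, 0.3], [0.6, -0.5], [-0.2, -0.4], [-0.6, 0.7], [-0.3, 0.6]]
[571.68774677 257.76941553   4.06990441]
(-20, -205) [566.3  51.9] tcp [569.8   2. ]
(-20, 0) [551.7 256.3] tcp [555.3 206.5]
(20, 0) [591.6 259.2] tcp [595.2 209.3]
CALL 4 
 off [[0,-0.002,-0.011],[0,-0.002,-0.011],[0,-0.002,-0.011],[0,-0.003,-0.01],[0,0,0],[0,0,0],[0,0,0],[0,0,0],[0,0,0],[0,0,0]] 
 tw [[0.009,0,0],[0.009,0,0],[0.009,0,0],[0.008,0,0],[0,0,0],[0,0,0],[0,0,0],[0,0,0],[0,0,0],[0,0,0]]
```

```bash
cat >> h.py <<'E'
HT=np.array([571.69,257.77,4.07])
def ctcp(l,yaw=None,g=(0.4,-50)):
    """TCP xy for carrier origin at heater-local l with carrier yaw"""
    o=wp(HT,l); y=HT[2] if yaw is None else yaw
    return wp((o[0],o[1],y),g)
def cst(g=(0.4,-50)):
    s,Rm=st(); y=np.degrees(np.arctan2(Rm[1,2],Rm[0,2])); 
    o=s["tool_pos"][:2]-wp((0,0,y),g); a=np.radians(HT[2]); v=o-HT[:2]
    print("carrier in heater (if rigid): x %.1f y %.1f yaw %.2f"%(v@[np.cos(a),np.sin(a)],v@[-np.sin(a),np.cos(a)],y-HT[2]))
E
python3 - <<'E'
from h import *
cst()
a=ctcp((-20,-175),10.4); b=ctcp((-20,-170))
plan([((a[0],a[1],84),10.4),((b[0],b[1],84),4.07)],vmax=10,wmax=2)
E
```

```text
carrier in heater (if rigid): x -12.8 y -201.8 yaw 6.35
CALL 7 
 off [[0,0.03,-0.005],[0,0.031,-0.005],[0,0.03,-0.004],[0,0.004,-0.004],[0,0.004,-0.004],[0,0.005,-0.005],[0,0.004,-0.004],[0,0,0],[0,0,0],[0,0,0]] 
 tw [[0,0,0],[0,0,0],[0,0,0],[0.009,0,0],[0.009,0,0],[0.009,0,0],[0.008,0,0],[0,0,0],[0,0,0],[0,0,0]]
```

servo_tool(offset=[[0, 0.015, -0.003], [0, 0.03, -0.005], [0, 0.03, -0.005], [0, 0.015, -0.003], [0, 0.004, -0.004], [0, 0.004, -0.004], [0, 0.005, -0.005], [0, 0.004, -0.004], [0, 0, 0], [0, 0, 0]], twist=[[0, 0, 0], [0, 0, 0], [0, 0, 0], [0, 0, 0], [0.009, 0, 0], [0.009, 0, 0], [0.009, 0, 0], [0.008, 0, 0], [0, 0, 0], [0, 0, 0]], hand=[1, 1, 1, 1, 1, 1, 1, 1, 1, 1])

```text
t: 38.35
tool_pos: [565.8, 32.3, 84.1]
eef_rot: [-0.052, 1.57, 0.04]
contact_force: [-1.6, -4.2, 2.8]
width: 21.2
```

Run:
```python
from h import *
show();cst()
img("wrist","w17")
```

```text
t 38.35 tcp [565.8  32.3  84.1] zaxis yaw 3.39 xax [ 0.001 -0.008 -1.   ] w 21.2 F [-1.6 -4.2  2.8] M [-0.3   0.28  0.31] j [-0.48  0.56  0.47  1.94 -0.35  0.73  0.25]
carrier in heater (if rigid): x -21.7 y -174.5 yaw -0.68
```

View pics/w17.png

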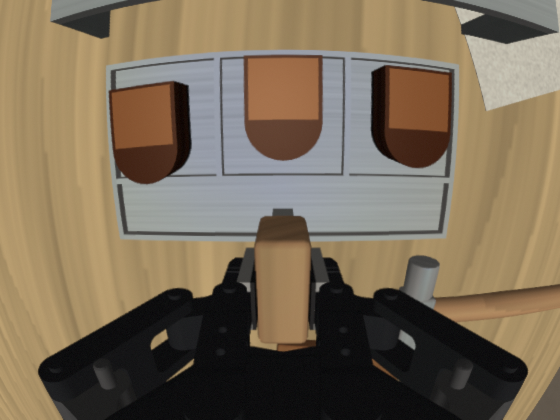

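Run:
```python
from h import *
d=load("w17")
C,r=fit(d,[(-125,65),(125,65),(125,-65),(-125,-65)],np.array([(107,68),(458,65),(443,241),(122,240)])-.0,14,(573,80,4)); print("car",C.round(1),r.round(1).tolist())
a=np.radians(HT[2]); v=C[:2]-HT[:2]; print([v@[np.cos(a),np.sin(a)],v@[-np.sin(a),np.cos(a)]],C[2]-HT[2])
b=ctcp((-20,-100)); 
plan([((b[0],b[1],84),4.07)],vmax=10,wmax=2)
```

```text
car [562.2  80.3   3.6] [[-1.0, -0.5], [0.3, 1.5], [1.8, -1.2], [-1.5, 0.6]]
[np.float64(-22.087490795259423), np.float64(-176.33126041718458)] -0.5174963593914033
CALL 8 
 off [[0,0.031,0.001],[0,0.031,0.001],[0,0.031,0.001],[0,0.031,0],[0,0.031,0.001],[0,0.031,0.001],[-0.001,0.031,0],[0,0.031,0.001],[0,0,0],[0,0,0]] 
 tw [[0,0,0],[-0.001,0,0],[0,0,0],[-0.001,0,0],[0,0,0.001],[-0.001,0,0],[0,0,0.001],[-0.001,0,0],[0,0,0],[0,0,0]]
```

servo_tool(offset=[[0, 0.015, 0.001], [0, 0.03, 0.001], [0, 0.03, 0.001], [0, 0.03, 0.001], [0, 0.03, 0.001], [0, 0.03, 0.001], [0, 0.03, 0], [0, 0.02, 0], [0, 0, 0], [0, 0, 0]], twist=[[-0.001, 0, 0], [-0.001, 0, 0], [-0.001, 0, 0], [-0.001, 0, 0], [0, 0, 0], [0, 0, 0], [0, 0, 0], [0, 0, 0], [0, 0, 0], [0, 0, 0]], hand=[1, 1, 1, 1, 1, 1, 1, 1, 1, 1])

```text
t: 39.4
tool_pos: [567.8, 84.5, 85.7]
eef_rot: [-0.062, 1.564, 0.029]
contact_force: [0.0, -3.4, 2.0]
width: 21.3
```

Run:
```python
from h import *
show();cst()
img("wrist","w18")
b=ctcp((-20,-2)); 
plan([((b[0],b[1],84),4.07)],vmax=10,wmax=2)
```

```text
t 39.40 tcp [567.8  84.5  85.7] zaxis yaw 3.31 xax [ 0.007 -0.021 -1.   ] w 21.3 F [ 0.  -3.4  2. ] M [-0.48  0.65  0.21] j [-0.58  0.56  0.48  1.92 -0.34  0.73  0.14]
carrier in heater (if rigid): x -16.0 y -122.6 yaw -0.76
CALL 10 
 off [[0,0.031,-0.001],[0,0.031,-0.001],[0,0.031,-0.001],[0,0.031,-0.001],[0,0.031,-0.001],[0,0.031,-0.001],[0,0.031,-0.001],[0,0.031,-0.001],[0,0.031,-0.001],[0,0.031,-0.002]] 
 tw [[0,0,0.001],[0,0,0],[0,0,0.001],[0,0,0],[0,0,0.001],[-0.001,0,0],[0,0,0.001],[-0.001,0,0],[0,0,0.001],[-0.001,0,0]]
CALL 3 
 off [[0,0.031,-0.001],[0.001,0.031,-0.002],[0,0.03,-0.001],[0,0,0],[0,0,0],[0,0,0],[0,0,0],[0,0,0],[0,0,0],[0,0,0]] 
 tw [[0,0.001,0.001],[-0.001,0,0],[0,0.001,0.001],[0,0,0],[0,0,0],[0,0,0],[0,0,0],[0,0,0],[0,0,0],[0,0,0]]
```

View pics/w18.png

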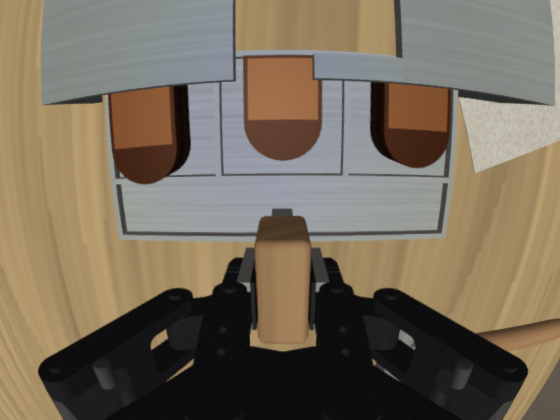

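servo_tool(offset=[[0.002, 0.015, -0.003], [0.002, 0.03, -0.003], [0.001, 0.03, -0.003], [0, 0.03, -0.003], [0, 0.03, -0.002], [0, 0.03, -0.001], [0, 0.03, -0.001], [0, 0.02, 0], [0, 0, 0], [0, 0, 0]], twist=[[-0.001, 0.001, 0.002], [-0.001, 0.001, 0.002], [-0.001, 0, 0.002], [-0.001, 0, 0.001], [0, 0, 0.001], [0, 0, 0.001], [0, 0, 0], [0, 0, 0], [0, 0, 0], [0, 0, 0]], hand=[1, 1, 1, 1, 1, 1, 1, 1, 1, 1])

```text
t: 40.45
tool_pos: [560.7, 145.0, 84.0]
eef_rot: [-0.049, 1.567, 0.051]
contact_force: [1.6, -3.7, 1.4]
width: 21.2
```

Run:
```python
from h import *
show();cst()
img("wrist","w19")
b=ctcp((-20,-2)); 
plan([((b[0],b[1],84),4.07)],vmax=10,wmax=2)
```

```text
t 40.45 tcp [560.7 145.   84. ] zaxis yaw 3.64 xax [ 0.003  0.002 -1.   ] w 21.2 F [ 1.6 -3.7  1.4] M [-1.15  0.22 -0.02] j [-0.66  0.57  0.46  1.91 -0.36  0.74  0.07]
carrier in heater (if rigid): x -19.0 y -61.7 yaw -0.43
CALL 6 
 off [[0,0.033,-0.001],[0,0.033,-0.001],[0,0.033,0],[0,0.033,0],[0,0.033,-0.001],[0,0.034,0],[0,0,0],[0,0,0],[0,0,0],[0,0,0]] 
 tw [[0,0,0],[0,0,0],[-0.001,0,0],[0,0,0],[-0.001,0.001,0],[0,0,0],[0,0,0],[0,0,0],[0,0,0],[0,0,0]]
```

View pics/w19.png

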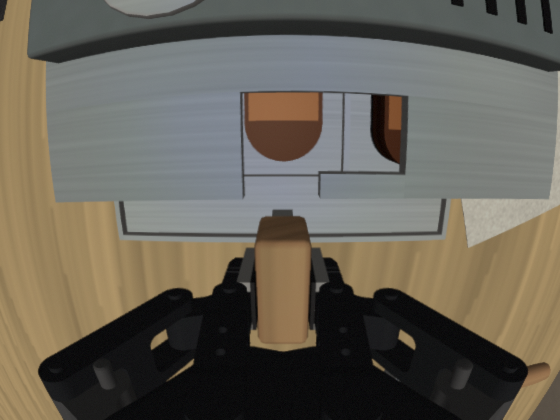

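servo_tool(offset=[[0, 0.015, 0], [0, 0.03, -0.001], [0, 0.03, -0.001], [0, 0.03, 0], [0, 0.03, 0], [0, 0.03, 0], [0, 0.02, 0], [0, 0.01, 0], [0, 0, 0], [0, 0, 0]], twist=[[-0.001, 0, 0], [-0.001, 0, 0.001], [0, 0, 0.001], [0, 0, 0.001], [0, 0, 0], [0, 0, 0], [0, 0, 0], [0, 0, 0], [0, 0, 0], [0, 0, 0]], hand=[1, 1, 1, 1, 1, 1, 1, 1, 1, 1])

```text
t: 41.5
tool_pos: [556.2, 200.2, 84.0]
eef_rot: [-0.045, 1.568, 0.055]
contact_force: [0.6, -5.0, 1.9]
width: 21.1
```

Run:
```python
from h import *
show();cst()
img("wrist","w20")
b=ctcp((-20,-1)); c=ctcp((20,-1))
plan([((b[0],b[1],84),4.07),((c[0],c[1],84),4.07)],vmax=10,wmax=2)
```

```text
t 41.50 tcp [556.2 200.2  84. ] zaxis yaw 3.65 xax [ 0.002  0.006 -1.   ] w 21.1 F [ 0.6 -5.   1.9] M [-1.24  0.05  0.04] j [-0.74  0.58  0.45  1.88 -0.37  0.75 -0.02]
carrier in heater (if rigid): x -19.5 y -6.4 yaw -0.42
CALL 5 
 off [[0,0.018,0],[0,0,0.033],[0,0,0.033],[0,0,0.034],[0,0,0.033],[0,0,0],[0,0,0],[0,0,0],[0,0,0],[0,0,0]] 
 tw [[-0.002,0.001,-0.002],[0,0,0],[0,0,0],[0,0,0],[0,0,0],[0,0,0],[0,0,0],[0,0,0],[0,0,0],[0,0,0]]
```

View pics/w20.png

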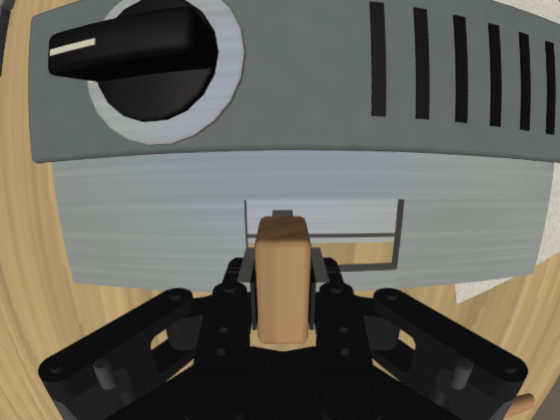

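servo_tool(offset=[[0, 0.015, 0], [0, 0.012, 0], [0, 0.002, 0.015], [0, 0, 0.025], [0, 0, 0.03], [0, 0, 0.03], [0, 0, 0.025], [0, 0, 0.015], [0, 0, 0], [0, 0, 0]], twist=[[-0.001, 0.001, -0.001], [-0.001, 0, -0.001], [0, 0, 0], [0, 0, 0], [0, 0, 0], [0, 0, 0], [0, 0, 0], [0, 0, 0], [0, 0, 0], [0, 0, 0]], hand=[1, 1, 1, 1, 1, 1, 1, 1, 1, 1])

```text
t: 42.55
tool_pos: [586.4, 218.7, 85.7]
eef_rot: [-0.054, 1.594, 0.067]
contact_force: [-0.7, -4.9, 0.6]
width: 21.0
```

Run:
```python
from h import *
show();cst()
img("wrist","w21")
c=ctcp((20,-1))
plan([((c[0],c[1],84),4.07)],vmax=10,wmax=2)
```

```text
t 42.55 tcp [586.4 218.7  85.7] zaxis yaw 4.41 xax [-0.025  0.007 -1.   ] w 21.0 F [-0.7 -4.9  0.6] M [-1.09 -0.61 -0.19] j [-0.72  0.64  0.44  1.77 -0.37  0.83 -0.02]
carrier in heater (if rigid): x 11.2 y 10.0 yaw 0.34
CALL 2 
 off [[0.002,-0.018,0.014],[0.003,-0.019,0.014],[0,0,0],[0,0,0],[0,0,0],[0,0,0],[0,0,0],[0,0,0],[0,0,0],[0,0,0]] 
 tw [[0.001,-0.004,-0.001],[0.001,-0.004,-0.002],[0,0,0],[0,0,0],[0,0,0],[0,0,0],[0,0,0],[0,0,0],[0,0,0],[0,0,0]]
```

View pics/w21.png

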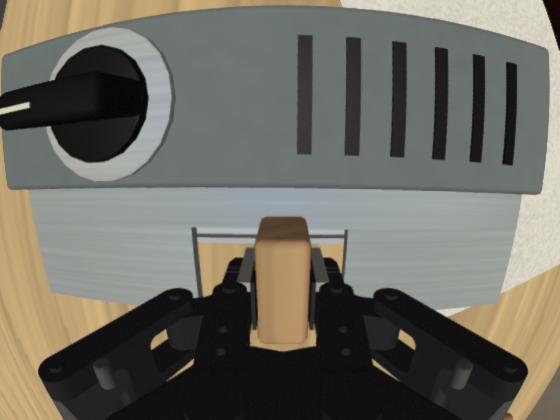

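servo_tool(offset=[[0.002, -0.01, 0.005], [0.002, -0.015, 0.014], [0, -0.01, 0.014], [0, -0.005, 0.01], [0, 0, 0], [0, 0, 0], [0, 0, 0], [0, 0, 0], [0, 0, 0], [0, 0, 0]], twist=[[0.001, -0.003, -0.001], [0.001, -0.003, -0.001], [0, -0.002, 0], [0, 0, 0], [0, 0, 0], [0, 0, 0], [0, 0, 0], [0, 0, 0], [0, 0, 0], [0, 0, 0]], hand=[1, 1, 1, 1, 1, 1, 1, 1, 1, 1])

```text
t: 43.6
tool_pos: [592.8, 217.8, 83.9]
eef_rot: [-0.053, 1.579, 0.074]
contact_force: [-2.0, -3.8, 1.0]
width: 21.0
```

Run:
```python
from h import *
show();cst()
d=img("wrist","w22")
c=ctcp((20,-1))
plan([((c[0],c[1],84),4.07)],vmax=10,wmax=2)
```

```text
t 43.60 tcp [592.8 217.8  83.9] zaxis yaw 4.64 xax [-0.01   0.013 -1.   ] w 21.0 F [-2.  -3.8  1. ] M [-1.1  -0.37 -0.27] j [-0.71  0.64  0.44  1.77 -0.38  0.82 -0.01]
carrier in heater (if rigid): x 17.4 y 8.7 yaw 0.57
CALL 1 
 off [[-0.001,-0.032,0.007],[0,0,0],[0,0,0],[0,0,0],[0,0,0],[0,0,0],[0,0,0],[0,0,0],[0,0,0],[0,0,0]] 
 tw [[0.003,-0.003,-0.004],[0,0,0],[0,0,0],[0,0,0],[0,0,0],[0,0,0],[0,0,0],[0,0,0],[0,0,0],[0,0,0]]
```

View pics/w22.png

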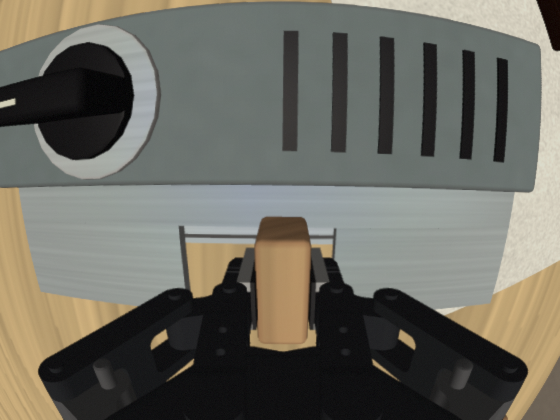

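servo_tool(offset=[[0, -0.02, 0.005], [0, -0.03, 0.006], [0, -0.03, 0.006], [0, -0.015, 0], [0, 0, 0], [0, 0, 0], [0, 0, 0], [0, 0, 0], [0, 0, 0], [0, 0, 0]], twist=[[0.002, -0.001, -0.002], [0.001, -0.001, -0.002], [0, -0.001, -0.001], [0, 0, 0], [0, 0, 0], [0, 0, 0], [0, 0, 0], [0, 0, 0], [0, 0, 0], [0, 0, 0]], hand=[1, 1, 1, 1, 1, 1, 1, 1, 1, 1])

```text
t: 44.65
tool_pos: [597.8, 202.6, 83.9]
eef_rot: [-0.055, 1.572, 0.073]
contact_force: [-0.9, 2.0, 2.1]
width: 21.1
```

Run:
```python
from h import *
show();cst()
d=img("wrist","w23")
```

```text
t 44.65 tcp [597.8 202.6  83.9] zaxis yaw 4.66 xax [-0.003  0.011 -1.   ] w 21.1 F [-0.9  2.   2.1] M [-0.15  0.2  -0.17] j [-0.69  0.64  0.44  1.78 -0.38  0.81  0.01]
carrier in heater (if rigid): x 21.2 y -6.9 yaw 0.59
```

View pics/w23.png

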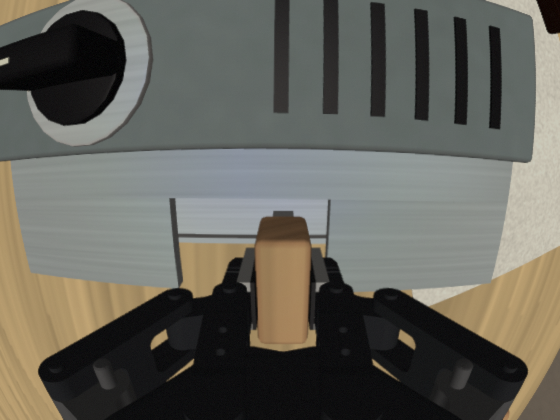

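servo_tool(offset=[[0, 0.015, -0.001], [0, 0.015, -0.001], [0, 0.008, 0], [0, 0, 0], [0, 0, 0], [0, 0, 0], [0, 0, 0], [0, 0, 0], [0, 0, 0], [0, 0, 0]], twist=[[0.002, 0, -0.002], [0.001, 0, -0.002], [0, 0, 0], [0, 0, 0], [0, 0, 0], [0, 0, 0], [0, 0, 0], [0, 0, 0], [0, 0, 0], [0, 0, 0]], hand=[1, 1, 1, 1, 1, 1, 1, 1, 1, 1])

```text
t: 45.7
tool_pos: [597.3, 205.9, 84.7]
eef_rot: [-0.063, 1.572, 0.045]
contact_force: [-1.2, -2.1, 1.4]
width: 21.1
```

Run:
```python
from h import *
show();cst()
d=img("wrist","w24"); print(d["pose"][:3,3])
```

```text
t 45.70 tcp [597.3 205.9  84.7] zaxis yaw 3.90 xax [-0.002 -0.011 -1.   ] w 21.1 F [-1.2 -2.1  1.4] M [0.09 0.23 0.28] j [-0.72  0.65  0.46  1.77 -0.36  0.82 -0.03]
carrier in heater (if rigid): x 21.7 y -3.6 yaw -0.17
[592.08773424 276.7380765  227.10634638]
```

View pics/w24.png

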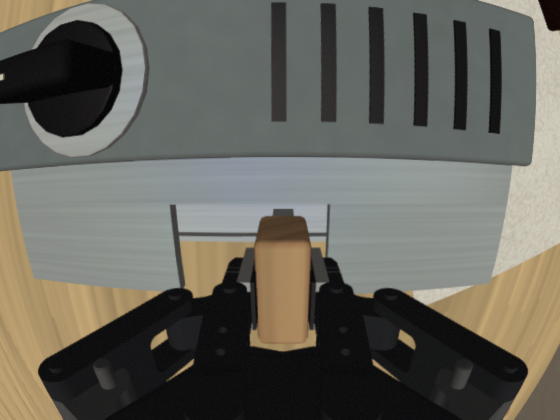

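servo_tool(offset=[[0, 0, 0], [0, 0, 0], [0, 0, 0], [0, 0, 0], [0, 0, 0], [-0.06, 0, 0], [-0.13, 0, 0], [-0.13, 0, 0], [-0.13, 0, 0], [-0.1, 0, 0]], twist=[[0, 0, 0], [0, 0, 0], [0, 0, 0], [0, 0, 0], [0, 0, 0], [0, 0, 0], [0, 0, 0], [0, 0, 0], [0, 0, 0], [0, 0, 0]], hand=[-0.3, -0.3, -0.5, -1, -1, -1, -1, -1, -1, -1])

```text
t: 46.75
tool_pos: [594.7, 208.0, 248.7]
eef_rot: [-0.065, 1.582, 0.04]
contact_force: [0.9, 0.3, -0.1]
width: 85.7
```

Run:
```python
from h import *
show()
d=img("wrist","w25")
```

```text
t 46.75 tcp [594.7 208.  248.7] zaxis yaw 3.83 xax [-0.011 -0.017 -1.   ] w 85.7 F [ 0.9  0.3 -0.1] M [ 0.08 -0.03  0.03] j [-0.79  0.46  0.54  1.65 -0.24  1.12 -0.12]
```

View pics/w25.png

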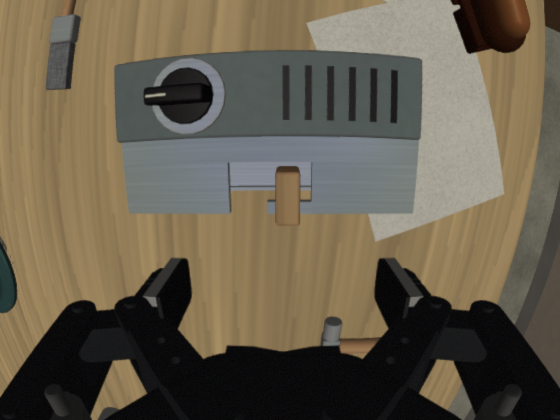

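Run:
```python
from h import *
d=load("w25"); crop(d,110,40,330,230,3.5,"w25c")
```

```text
(no output)
```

View pics/w25c.png

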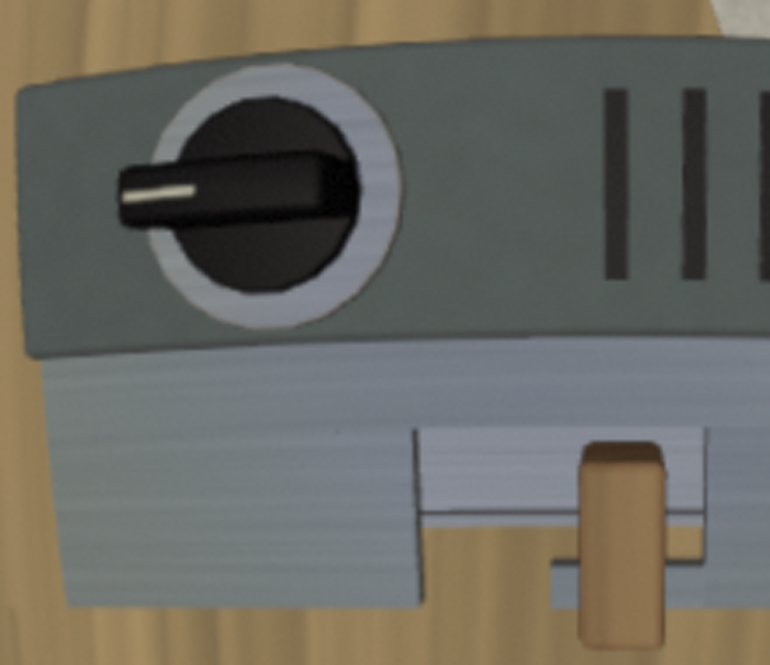

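Run:
```python
from h import *
d=load("w25"); f=lambda a:np.array(a)/3.5+[110,40]-.35
H,r=fit(d,[(-40,-28),(46,-28),(-40,-83),(46,-70),(0,-83),(0,-70),(-160,-83)],f([(414,429),(706,429),(421,605),(706,563),(551,608),(551,563),(68,606)]),64,(571,257,4)); print("H",H.round(1),r.round(1).tolist())
C,r=fit(d,[(-11,-25),(11,-25),(-11,-75),(11,-75)],f([(579,462),(664,462),(579,648),(664,648)]),114,(590,257,4)); print("C",C.round(1),r.round(1).tolist())
a=np.radians(H[2])
loc=lambda p:(np.round([(p[:2]-H[:2])@[np.cos(a),np.sin(a)],(p[:2]-H[:2])@[-np.sin(a),np.cos(a)]],1))
print("carrier in heater",loc(C),C[2]-H[2])
K,r=fit(d,[(-26,7.5),(-26,-7.5),(26,7.5),(26,-7.5)],f([(119,168),(121,226),(320,152),(322,220)]),140,(500,297,4)); print("K",K.round(1),r.round(1).tolist(),loc(K))
k=back(d,f([(275,196)]),96)[0]; print("ring",k,loc(k))
k=back(d,f([(265,195)]),102)[0]; print("disc",k,loc(k))
```

```text
H [571.9 258.2   4.1] [[-0.4, -0.5], [0.5, -0.9], [-0.1, 0.5], [-0.2, 0.7], [0.2, -0.3], [-0.0, 0.7], [-0.1, -0.1]]
C [593.1 255.6   4.1] [[-0.6, -0.7], [0.6, -0.7], [-0.0, 0.8], [0.0, 0.8]]
carrier in heater [20.9 -4.1] -0.0032961759017515746
K [499.1 292.3   2.3] [[-1.4, -0.7], [-2.0, 0.9], [1.9, 0.2], [1.1, -0.3]] [-70.2  39.1]
ring [499.68205309 292.92688561  96.        ] [-69.6  39.7]
disc [498.7907996  292.91894998 102.        ] [-70.5  39.8]
```

Run:
```python
from h import *
plan([((499.2,292.9,200),94.1)])
```

```text
CALL 10 
 off [[0.014,0.023,-0.024],[0.014,0.026,-0.02],[0.014,0.028,-0.017],[0.014,0.03,-0.014],[0.013,0.032,-0.01],[0.014,0.033,-0.006],[0.013,0.033,-0.002],[0.014,0.033,0.002],[0.013,0.033,0.006],[0.014,0.032,0.01]] 
 tw [[-0.039,0,0],[-0.039,0,0],[-0.038,0,0],[-0.039,0,0],[-0.038,-0.001,0],[-0.039,0,0],[-0.038,-0.001,0],[-0.039,0,0],[-0.038,-0.001,0],[-0.039,0,0]]
CALL 3 
 off [[0.013,0.03,0.014],[0.014,0.029,0.017],[0.013,0.026,0.02],[0,0,0],[0,0,0],[0,0,0],[0,0,0],[0,0,0],[0,0,0],[0,0,0]] 
 tw [[-0.038,-0.001,0],[-0.039,0,0],[-0.038,-0.001,0.001],[0,0,0],[0,0,0],[0,0,0],[0,0,0],[0,0,0],[0,0,0],[0,0,0]]
```

servo_tool(offset=[[0.014, 0.023, -0.024], [0.014, 0.026, -0.02], [0.014, 0.028, -0.017], [0.014, 0.03, -0.014], [0.013, 0.032, -0.01], [0.014, 0.033, -0.006], [0.013, 0.033, -0.002], [0.014, 0.033, 0.002], [0.013, 0.033, 0.006], [0.014, 0.032, 0.01]], twist=[[-0.039, 0, 0], [-0.039, 0, 0], [-0.038, 0, 0], [-0.039, 0, 0], [-0.038, 0, 0], [-0.039, 0, 0], [-0.038, 0, 0], [-0.039, 0, 0], [-0.038, 0, 0], [-0.039, 0, 0]], hand=[-1, -1, -1, -1, -1, -1, -1, -1, -1, -1])

```text
t: 47.8
tool_pos: [520.6, 273.1, 213.5]
eef_rot: [-1.035, 1.318, 1.018]
contact_force: [-0.0, -0.5, -0.1]
width: 85.6
```

Run:
```python
from h import *
show()
plan([((499.2,292.9,190),94.1)])
```

```text
t 47.80 tcp [520.6 273.1 213.5] zaxis yaw 75.88 xax [ 0.004 -0.009 -1.   ] w 85.6 F [-0.  -0.5 -0.1] M [-0.01 -0.02 -0.02] j [-0.74  0.38  0.25  1.79 -0.1   0.98  0.87]
CALL 3 
 off [[0.026,0.029,0.016],[0.026,0.026,0.019],[0.026,0.025,0.021],[0,0,0],[0,0,0],[0,0,0],[0,0,0],[0,0,0],[0,0,0],[0,0,0]] 
 tw [[-0.034,-0.001,0.001],[-0.034,-0.001,0],[-0.033,-0.001,0.001],[0,0,0],[0,0,0],[0,0,0],[0,0,0],[0,0,0],[0,0,0],[0,0,0]]
```

servo_tool(offset=[[0.026, 0.025, 0.013], [0.026, 0.023, 0.015], [0.026, 0.02, 0.015], [0, 0, 0], [0, 0, 0], [0, 0, 0], [0, 0, 0], [0, 0, 0], [0, 0, 0], [0, 0, 0]], twist=[[-0.034, -0.001, 0.001], [-0.034, -0.001, 0], [-0.033, -0.001, 0.001], [0, 0, 0], [0, 0, 0], [0, 0, 0], [0, 0, 0], [0, 0, 0], [0, 0, 0], [0, 0, 0]], hand=[-1, -1, -1, -1, -1, -1, -1, -1, -1, -1])

```text
t: 48.8
tool_pos: [501.8, 289.0, 189.5]
eef_rot: [-1.265, 1.17, 1.267]
contact_force: [-0.2, 0.4, 0.2]
width: 85.2
```

Run:
```python
from h import *
show()
d=img("wrist","w26")
plan([((499.2,292.9,140),94.1),((499.2,292.9,115),94.1)],vmax=25)
```

```text
t 48.80 tcp [501.8 289.  189.5] zaxis yaw 94.46 xax [ 0.     0.002 -1.   ] w 85.2 F [-0.2  0.4  0.2] M [ 0.03  0.05 -0.03] j [-0.71  0.39  0.17  1.83 -0.08  0.92  1.14]
CALL 4 
 off [[0.083,0.004,0.007],[0.082,0.004,0.006],[0.042,0,0],[0.041,0,0],[0,0,0],[0,0,0],[0,0,0],[0,0,0],[0,0,0],[0,0,0]] 
 tw [[0.001,0,0],[0.001,0.001,0],[0,0,0],[0,0,0],[0,0,0],[0,0,0],[0,0,0],[0,0,0],[0,0,0],[0,0,0]]
```

View pics/w26.png

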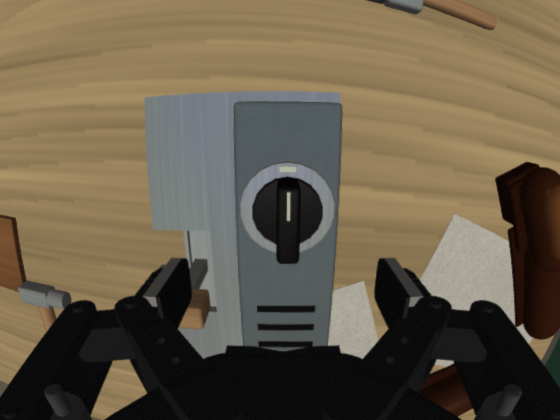

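servo_tool(offset=[[0.08, 0.004, 0.007], [0.08, 0.004, 0.006], [0.04, 0, 0], [0.03, 0, 0], [0, 0, 0], [0, 0, 0], [0, 0, 0], [0, 0, 0], [0, 0, 0], [0, 0, 0]], twist=[[0.001, 0, 0], [0.001, 0, 0], [0, 0, 0], [0, 0, 0], [0, 0, 0], [0, 0, 0], [0, 0, 0], [0, 0, 0], [0, 0, 0], [0, 0, 0]], hand=[-1, -1, -1, -1, -1, -1, -1, -1, -1, -1])

```text
t: 49.85
tool_pos: [502.6, 294.3, 122.7]
eef_rot: [-1.26, 1.165, 1.258]
contact_force: [0.8, -0.2, 0.0]
width: 85.2
```

Run:
```python
from h import *
show()
plan([((499.2,292.9,116),94.1)],vmax=10)
```

```text
t 49.85 tcp [502.6 294.3 122.7] zaxis yaw 94.03 xax [ 0.007  0.007 -1.   ] w 85.2 F [ 0.8 -0.2  0. ] M [-0.03  0.01  0.  ] j [-0.71  0.48  0.15  1.87 -0.1   0.78  1.14]
CALL 1 
 off [[0.022,0.012,-0.004],[0,0,0],[0,0,0],[0,0,0],[0,0,0],[0,0,0],[0,0,0],[0,0,0],[0,0,0],[0,0,0]] 
 tw [[0,0.002,0.002],[0,0,0],[0,0,0],[0,0,0],[0,0,0],[0,0,0],[0,0,0],[0,0,0],[0,0,0],[0,0,0]]
```

Correct, then close on the bar.

servo_tool(offset=[[0.012, 0.006, -0.002], [0.008, 0.005, -0.002], [0, 0, 0], [0, 0, 0], [0, 0, 0], [0, 0, 0], [0, 0, 0], [0, 0, 0], [0, 0, 0], [0, 0, 0]], twist=[[0, 0.001, 0.001], [0, 0.001, 0.001], [0, 0, 0], [0, 0, 0], [0, 0, 0], [0, 0, 0], [0, 0, 0], [0, 0, 0], [0, 0, 0], [0, 0, 0]], hand=[-1, -1, -1, 1, 1, 1, 1, 1, 1, 1])

```text
t: 50.85
tool_pos: [499.2, 292.3, 116.7]
eef_rot: [-1.262, 1.175, 1.259]
contact_force: [0.4, -0.6, -0.3]
width: 13.8
```

servo_tool(offset=[[0, 0, 0], [0, 0, 0], [0, 0, 0], [0, 0, 0], [0, 0, 0], [0, 0, 0], [0, 0, 0], [0, 0, 0], [0, 0, 0], [0, 0, 0]], twist=[[0, 0, 0], [0, 0, 0], [0, 0, 0], [0, 0, 0], [0, 0, 0], [0, 0, 0], [0, 0, 0], [0, 0, 0], [0, 0, 0], [0, 0, 0]], hand=[1, 1, 1, 1, 1, 1, 1, 1, 1, 1])

```text
t: 51.85
tool_pos: [499.2, 292.3, 116.7]
eef_rot: [-1.262, 1.175, 1.259]
contact_force: [-0.5, -0.3, 0.4]
width: 13.6
```

Run:
```python
from h import *
show()
```

```text
t 51.85 tcp [499.2 292.3 116.7] zaxis yaw 94.02 xax [ 0.001 -0.001 -1.   ] w 13.6 F [-0.5 -0.3  0.4] M [ 0.03  0.08 -0.04] j [-0.71  0.49  0.16  1.88 -0.1   0.78  1.14]
```

servo_tool(offset=[[0, 0, 0], [0, 0, 0], [0, 0, 0], [0, 0, 0], [0, 0, 0], [0, 0, 0], [0, 0, 0], [0, 0, 0], [0, 0, 0], [0, 0, 0]], twist=[[0.02, 0, 0], [0.028, 0, 0], [0.028, 0, 0], [0.028, 0, 0], [0.028, 0, 0], [0.028, 0, 0], [0.028, 0, 0], [0.028, 0, 0], [0.028, 0, 0], [0.028, 0, 0]], hand=[1, 1, 1, 1, 1, 1, 1, 1, 1, 1])

```text
t: 52.85
tool_pos: [499.4, 292.6, 116.7]
eef_rot: [-0.59, 1.488, 0.588]
contact_force: [-0.3, -0.9, 0.1]
width: 13.8
```

Run:
```python
from h import *
show()
plan([((499.2,292.3,116.7),94.1-68)],vmax=10,wmax=5)
```

```text
t 52.85 tcp [499.4 292.6 116.7] zaxis yaw 43.19 xax [ 0.002 -0.001 -1.   ] w 13.8 F [-0.3 -0.9  0.1] M [-0.02 -0.04 -0.04] j [-0.88  0.51  0.37  1.89 -0.25  0.79  0.38]
CALL 4 
 off [[0,0,0],[0,0,0],[0,0,-0.001],[0,0,0],[0,0,0],[0,0,0],[0,0,0],[0,0,0],[0,0,0],[0,0,0]] 
 tw [[0.024,0,0],[0.024,0,0],[0.023,0,0],[0.024,0,0],[0,0,0],[0,0,0],[0,0,0],[0,0,0],[0,0,0],[0,0,0]]
```

servo_tool(offset=[[0, 0, 0], [0, 0, 0], [0, 0, 0], [0, 0, 0], [0, 0, 0], [0, 0, 0], [0, 0, 0], [0, 0, 0], [0, 0, 0], [0, 0, 0]], twist=[[0.024, 0, 0], [0.024, 0, 0], [0.024, 0, 0], [0.01, 0, 0], [0, 0, 0], [0, 0, 0], [0, 0, 0], [0, 0, 0], [0, 0, 0], [0, 0, 0]], hand=[1, 1, 1, 1, 1, 1, -1, -1, -1, -1])

```text
t: 53.85
tool_pos: [499.5, 293.0, 116.7]
eef_rot: [-0.383, 1.534, 0.382]
contact_force: [-1.4, 0.2, 0.2]
width: 71.1
```

servo_tool(offset=[[0, 0, 0], [0, 0, 0], [0, 0, 0], [0, 0, 0], [-0.05, 0, 0], [-0.13, 0, 0], [-0.13, 0, 0], [-0.13, 0, 0], [0, 0, 0], [0, 0, 0]], twist=[[0, 0, 0], [0, 0, 0], [0, 0, 0], [0, 0, 0], [0, 0, 0], [0, 0, 0], [0, 0, 0], [0, 0, 0], [0, 0, 0], [0, 0, 0]], hand=[-1, -1, -1, -1, -1, -1, -1, -1, -1, -1])

```text
t: 54.85
tool_pos: [499.6, 292.5, 258.1]
eef_rot: [-0.382, 1.533, 0.381]
contact_force: [-0.4, 0.7, -2.1]
width: 85.3
```

Run:
```python
from h import *
show()
d=img("wrist","w27")
g=wp((593.1,255.6,4.1),(0,-50)); print(g)
plan([((g[0],g[1]-35,240),4.1)])
```

```text
t 54.85 tcp [499.6 292.5 258.1] zaxis yaw 27.91 xax [ 0.004  0.    -1.   ] w 85.3 F [-0.4  0.7 -2.1] M [-0.    0.02  0.03] j [-0.99  0.34  0.51  1.78 -0.18  1.07  0.07]
[596.67487222 205.72796085]
CALL 4 
 off [[0.016,-0.127,0.024],[0.015,-0.124,0.036],[0.016,-0.12,0.049],[0.015,-0.114,0.062],[0,0,0],[0,0,0],[0,0,0],[0,0,0],[0,0,0],[0,0,0]] 
 tw [[0.033,0,0],[0.033,0,0],[0.033,0.001,0],[0.033,0,0],[0,0,0],[0,0,0],[0,0,0],[0,0,0],[0,0,0],[0,0,0]]
```

View pics/w27.png

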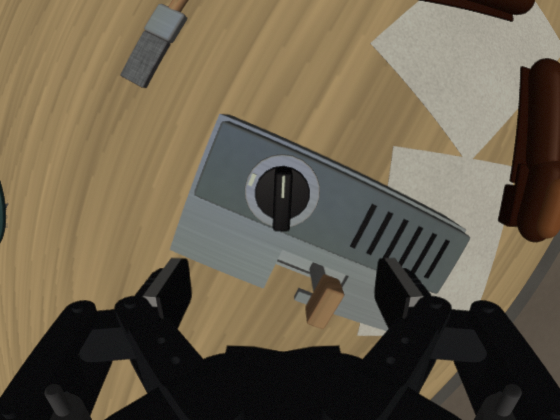

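servo_tool(offset=[[0.016, -0.127, 0.024], [0.015, -0.124, 0.036], [0.016, -0.115, 0.045], [0.015, -0.1, 0.05], [0, 0, 0], [0, 0, 0], [0, 0, 0], [0, 0, 0], [0, 0, 0], [0, 0, 0]], twist=[[0.033, 0, 0], [0.033, 0, 0], [0.033, 0, 0], [0.033, 0, 0], [0, 0, 0], [0, 0, 0], [0, 0, 0], [0, 0, 0], [0, 0, 0], [0, 0, 0]], hand=[-1, -1, -1, -1, -1, -1, -1, -1, -1, -1])

```text
t: 55.9
tool_pos: [587.6, 175.4, 233.2]
eef_rot: [-0.054, 1.577, 0.051]
contact_force: [-0.0, 0.3, 0.6]
width: 84.9
```

Run:
```python
from h import *
show()
d=img("wrist","w28"); crop(d,110,30,330,240,3.4,"w28c")
```

```text
t 55.90 tcp [587.6 175.4 233.2] zaxis yaw 3.81 xax [-0.007 -0.002 -1.   ] w 84.9 F [-0.   0.3  0.6] M [ 0.02 -0.04  0.  ] j [-0.81  0.45  0.62  1.72 -0.29  1.07 -0.02]
```

View pics/w28c.png

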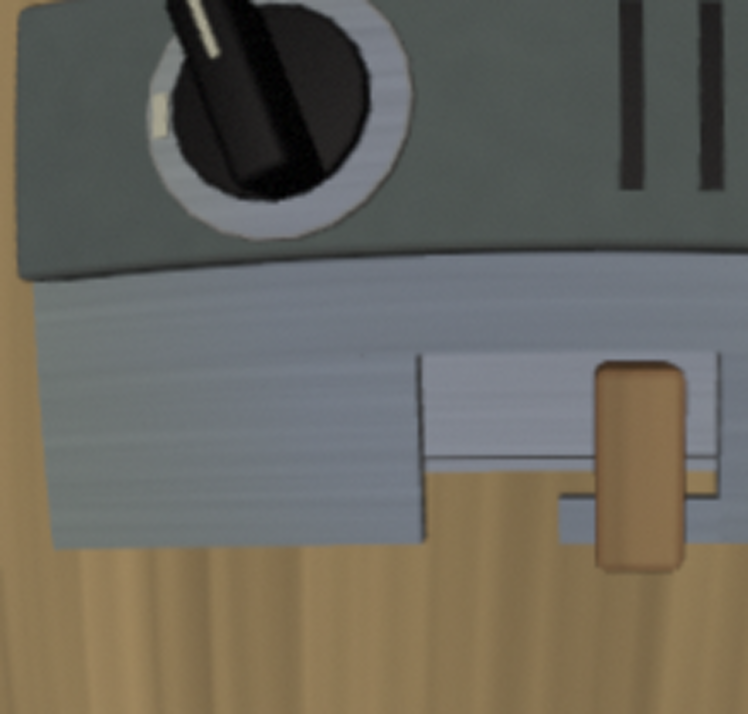

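Run:
```python
from h import *
d=load("w28"); f=lambda a:np.array(a)/3.4+[110,30]-.35
C,r=fit(d,[(-11,-25),(11,-25),(-11,-75),(11,-75)],f([(596,368),(685,368),(596,571),(685,571)]),114,(590,257,4)); print("C",C.round(1),r.round(1).tolist(),wp(C,(0,-50)))
g=(597,206)
plan([((*g,145),4.1),((*g,132),4.1)],vmax=30)
```

```text
C [593.1 255.2   4.3] [[-0.6, -0.3], [0.6, -0.3], [-0.1, 0.4], [0.1, 0.2]] [596.8759079  205.33739148]
CALL 5 
 off [[0.073,0.025,0.01],[0.074,0.025,0.01],[0.073,0.025,0.01],[0.074,0.025,0.009],[0.043,0,0],[0,0,0],[0,0,0],[0,0,0],[0,0,0],[0,0,0]] 
 tw [[0,-0.001,0],[-0.001,0,0],[0,-0.001,0],[-0.001,0,0.001],[0,0,0],[0,0,0],[0,0,0],[0,0,0],[0,0,0],[0,0,0]]
```

servo_tool(offset=[[0.073, 0.025, 0.01], [0.073, 0.025, 0.009], [0.073, 0.025, 0.008], [0.07, 0.022, 0.006], [0.04, 0, 0], [0, 0, 0], [0, 0, 0], [0, 0, 0], [0, 0, 0], [0, 0, 0]], twist=[[0, -0.001, 0], [-0.001, 0, 0], [0, -0.001, 0], [-0.001, 0, 0], [0, 0, 0], [0, 0, 0], [0, 0, 0], [0, 0, 0], [0, 0, 0], [0, 0, 0]], hand=[-1, -1, -1, -1, -1, -1, -1, -1, -1, -1])

```text
t: 56.95
tool_pos: [598.0, 208.4, 136.9]
eef_rot: [-0.057, 1.561, 0.062]
contact_force: [0.4, -0.4, 0.1]
width: 85.6
```

Run:
```python
from h import *
show()
g=(597,206)
plan([((*g,120),4.1),((*g,84),4.1)],vmax=15)
```

```text
t 56.95 tcp [598.  208.4 136.9] zaxis yaw 4.35 xax [ 0.009  0.004 -1.   ] w 85.6 F [ 0.4 -0.4  0.1] M [ 0.02  0.01 -0.01] j [-0.79  0.59  0.56  1.76 -0.38  0.9   0.01]
CALL 5 
 off [[0.028,-0.004,-0.002],[0.028,-0.004,-0.002],[0.04,0,0],[0.04,0,0],[0.04,0,0],[0,0,0],[0,0,0],[0,0,0],[0,0,0],[0,0,0]] 
 tw [[0.001,0.001,0],[0,0.002,-0.001],[0,0,0],[0,0,0],[0,0,0],[0,0,0],[0,0,0],[0,0,0],[0,0,0],[0,0,0]]
```

servo_tool(offset=[[0.028, -0.004, -0.002], [0.028, -0.004, -0.002], [0.04, 0, 0], [0.04, 0, 0], [0.025, 0, 0], [0, 0, 0], [0, 0, 0], [0, 0, 0], [0, 0, 0], [0, 0, 0]], twist=[[0.001, 0.001, 0], [0, 0.002, -0.001], [0, 0, 0], [0, 0, 0], [0, 0, 0], [0, 0, 0], [0, 0, 0], [0, 0, 0], [0, 0, 0], [0, 0, 0]], hand=[-1, -1, -1, -1, -1, -1, -1, -1, -1, -1])

```text
t: 57.95
tool_pos: [597.2, 205.4, 84.4]
eef_rot: [-0.057, 1.571, 0.056]
contact_force: [-0.2, -0.2, 0.3]
width: 85.3
```

servo_tool(offset=[[0, 0, 0], [0, 0, 0], [0, 0, 0], [0, 0, 0], [0, 0, 0], [0, 0, 0], [0, 0, 0], [0, 0, 0], [0, 0, 0], [0, 0, 0]], twist=[[0, 0, 0], [0, 0, 0], [0, 0, 0], [0, 0, 0], [0, 0, 0], [0, 0, 0], [0, 0, 0], [0, 0, 0], [0, 0, 0], [0, 0, 0]], hand=[1, 1, 1, 1, 1, 1, 1, 1, 1, 1])

```text
t: 58.95
tool_pos: [597.6, 205.6, 85.7]
eef_rot: [-0.057, 1.57, 0.057]
contact_force: [-0.1, -0.4, 0.0]
width: 21.0
```

Run:
```python
from h import *
show(); cst()
s,_=st(); 
b=ctcp((-19,-2))
plan([((b[0],b[1],s["tool_pos"][2]),4.07)],vmax=8,wmax=2)
```

```text
t 58.95 tcp [597.6 205.6  85.7] zaxis yaw 4.15 xax [-0.  0. -1.] w 21.0 F [-0.1 -0.4  0. ] M [-0.    0.11 -0.  ] j [-0.76  0.66  0.52  1.78 -0.43  0.82  0.04]
carrier in heater (if rigid): x 21.7 y -3.8 yaw 0.08
CALL 6 
 off [[0,0.001,-0.023],[0,0.001,-0.023],[0,0.001,-0.022],[0,0.001,-0.023],[0,0.001,-0.022],[0,0.001,-0.023],[0,0,0],[0,0,0],[0,0,0],[0,0,0]] 
 tw [[0,0,0],[0,0,0],[0,0,0],[0,0,0],[0,0,0],[0,0,0],[0,0,0],[0,0,0],[0,0,0],[0,0,0]]
```

servo_tool(offset=[[0, 0, -0.015], [0, 0, -0.025], [0, 0, -0.025], [0, 0, -0.025], [0, 0, -0.025], [0, 0, -0.015], [0, 0, -0.008], [0, 0, 0], [0, 0, 0], [0, 0, 0]], twist=[[0, 0, 0], [0, 0, 0], [0, 0, 0], [0, 0, 0], [0, 0, 0], [0, 0, 0], [0, 0, 0], [0, 0, 0], [0, 0, 0], [0, 0, 0]], hand=[1, 1, 1, 1, 1, 1, 1, 1, 1, 1])

```text
t: 59.95
tool_pos: [554.2, 202.1, 85.7]
eef_rot: [-0.054, 1.566, 0.055]
contact_force: [3.0, 0.6, -1.0]
width: 21.2
```

Run:
```python
from h import *
show(); cst()
img("wrist","w29")
b=ctcp((-20,-2))
plan([((b[0],b[1],85),4.07)],vmax=8,wmax=2)
```

```text
t 59.95 tcp [554.2 202.1  85.7] zaxis yaw 4.00 xax [ 0.004  0.001 -1.   ] w 21.2 F [ 3.   0.6 -1. ] M [ 0.   -0.09 -0.14] j [-0.81  0.6   0.53  1.89 -0.42  0.77  0.02]
carrier in heater (if rigid): x -21.7 y -4.3 yaw -0.07
CALL 1 
 off [[0.002,0.008,0.006],[0,0,0],[0,0,0],[0,0,0],[0,0,0],[0,0,0],[0,0,0],[0,0,0],[0,0,0],[0,0,0]] 
 tw [[0,0.001,0],[0,0,0],[0,0,0],[0,0,0],[0,0,0],[0,0,0],[0,0,0],[0,0,0],[0,0,0],[0,0,0]]
```

View pics/w29.png

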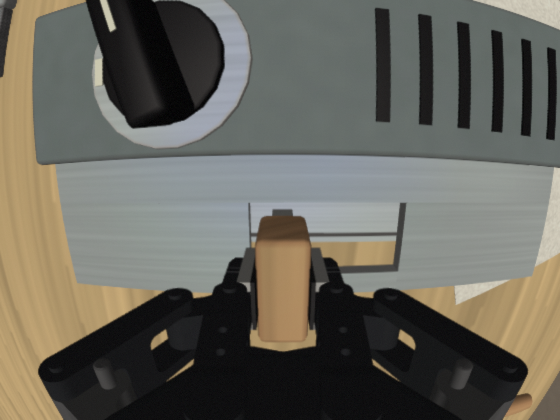

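servo_tool(offset=[[0, -0.015, 0.004], [0, -0.03, 0.003], [0, -0.03, 0.001], [0, -0.03, 0], [0, -0.03, 0], [0, -0.03, 0], [0, -0.03, 0], [0, -0.025, 0], [0, -0.01, 0], [0, 0, 0]], twist=[[0, 0, 0], [0, 0, 0], [0, 0, 0], [0, 0, 0], [0, 0, 0], [0, 0, 0], [0, 0, 0], [0, 0, 0], [0, 0, 0], [0, 0, 0]], hand=[1, 1, 1, 1, 1, 1, 1, 1, 1, 1])

```text
t: 61.0
tool_pos: [558.5, 138.3, 85.7]
eef_rot: [-0.054, 1.573, 0.072]
contact_force: [-1.5, 4.6, 1.9]
width: 21.2
```

Run:
```python
from h import *
show(); cst()
img("wrist","w30")
b=ctcp((-20,-170))
plan([((b[0],b[1],85),4.07)],vmax=10,wmax=2)
```

```text
t 61.00 tcp [558.5 138.3  85.7] zaxis yaw 4.59 xax [-0.003  0.012 -1.   ] w 21.2 F [-1.5  4.6  1.9] M [ 0.55 -0.03  0.06] j [-0.69  0.58  0.52  1.92 -0.42  0.76  0.15]
carrier in heater (if rigid): x -22.5 y -68.3 yaw 0.52
CALL 10 
 off [[0,-0.031,0],[0,-0.031,0],[0,-0.031,0],[0,-0.031,0],[0,-0.031,0],[0,-0.031,0.001],[0,-0.031,0],[0,-0.031,0.001],[0,-0.031,0.001],[0,-0.03,0.001]] 
 tw [[0,0,0],[0,0,0],[0,0,0],[0,0,0],[0,0,-0.001],[0,0,0],[0.001,0,-0.001],[0,0,0],[0.001,0,-0.001],[0,0,0]]
CALL 1 
 off [[-0.001,-0.031,0],[0,0,0],[0,0,0],[0,0,0],[0,0,0],[0,0,0],[0,0,0],[0,0,0],[0,0,0],[0,0,0]] 
 tw [[0.001,-0.001,-0.001],[0,0,0],[0,0,0],[0,0,0],[0,0,0],[0,0,0],[0,0,0],[0,0,0],[0,0,0],[0,0,0]]
```

View pics/w30.png

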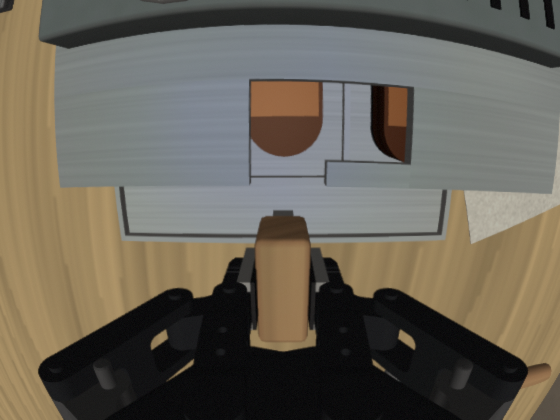

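servo_tool(offset=[[0, -0.015, 0.003], [0, -0.03, 0.003], [0, -0.03, 0.002], [0, -0.03, 0.002], [0, -0.03, 0.001], [0, -0.03, 0], [0, -0.03, 0], [0, -0.03, 0], [0, -0.03, 0], [0, -0.025, 0]], twist=[[0.001, 0, -0.001], [0.001, 0, -0.001], [0, 0, -0.001], [0, 0, 0], [0, 0, 0], [0, 0, 0], [0, 0, 0], [0, 0, 0], [0, 0, 0], [0, 0, 0]], hand=[1, 1, 1, 1, 1, 1, 1, 1, 1, 1])

```text
t: 62.05
tool_pos: [568.5, 58.9, 85.8]
eef_rot: [-0.056, 1.573, 0.073]
contact_force: [-1.1, 6.9, -0.5]
width: 21.1
```

Run:
```python
from h import *
show(); cst()
img("wrist","w31")
b=ctcp((-20,-172))
plan([((b[0],b[1],85),4.07)],vmax=10,wmax=2)
```

```text
t 62.05 tcp [568.5  58.9  85.8] zaxis yaw 4.71 xax [-0.004  0.011 -1.   ] w 21.1 F [-1.1  6.9 -0.5] M [ 2.02 -0.08  0.09] j [-0.56  0.57  0.52  1.93 -0.42  0.75  0.29]
carrier in heater (if rigid): x -18.2 y -148.2 yaw 0.64
CALL 3 
 off [[0.001,-0.024,-0.003],[0,-0.024,-0.002],[0.001,-0.023,-0.003],[0,0,0],[0,0,0],[0,0,0],[0,0,0],[0,0,0],[0,0,0],[0,0,0]] 
 tw [[0.001,0,-0.001],[0.001,0,-0.001],[0.001,-0.001,-0.001],[0,0,0],[0,0,0],[0,0,0],[0,0,0],[0,0,0],[0,0,0],[0,0,0]]
```

View pics/w31.png

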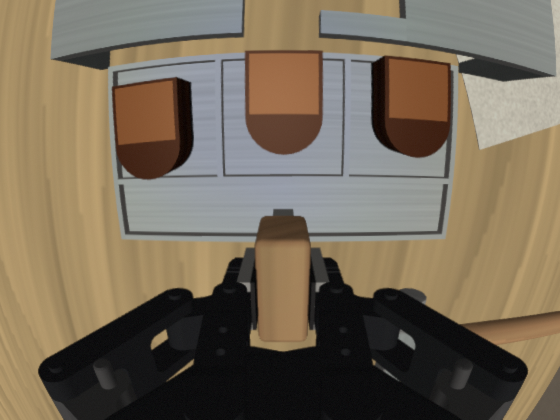

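servo_tool(offset=[[0, -0.02, -0.002], [0, -0.025, -0.002], [0, -0.02, -0.002], [0, -0.008, 0], [0, 0, 0], [0, 0, 0], [0, 0, 0], [0, 0, 0], [0, 0, 0], [0, 0, 0]], twist=[[0.001, 0, -0.001], [0.001, 0, -0.001], [0.001, 0, -0.001], [0, 0, 0], [0, 0, 0], [0, 0, 0], [0, 0, 0], [0, 0, 0], [0, 0, 0], [0, 0, 0]], hand=[1, 1, 1, 1, 1, 1, 1, 1, 1, 1])

```text
t: 63.1
tool_pos: [568.6, 33.6, 85.7]
eef_rot: [-0.054, 1.573, 0.055]
contact_force: [0.4, 2.6, 1.4]
width: 21.0
```

Run:
```python
from h import *
show(); cst()
```

```text
t 63.10 tcp [568.6  33.6  85.7] zaxis yaw 3.96 xax [-0.002  0.001 -1.   ] w 21.0 F [0.4 2.6 1.4] M [ 1.15 -0.16 -0.  ] j [-0.53  0.57  0.53  1.93 -0.42  0.75  0.32]
carrier in heater (if rigid): x -19.3 y -173.4 yaw -0.11
```

servo_tool(offset=[[0, 0, 0], [0, 0, 0], [0, 0, 0], [0, 0, 0], [0, 0, 0], [-0.06, 0, 0], [-0.13, 0, 0], [-0.13, 0, 0], [-0.13, 0, 0], [-0.1, 0, 0]], twist=[[0, 0, 0], [0, 0, 0], [0, 0, 0], [0, 0, 0], [0, 0, 0], [0, 0, 0], [0, 0, 0], [0, 0, 0], [0, 0, 0], [0, 0, 0]], hand=[-0.3, -0.3, -0.5, -1, -1, -1, -1, -1, -1, -1])

```text
t: 64.1
tool_pos: [565.2, 28.1, 250.4]
eef_rot: [-0.059, 1.586, 0.043]
contact_force: [0.8, 0.5, 0.7]
width: 85.5
```

Run:
```python
from h import *
show()
d=img("wrist","w32"); crop(d,140,60,440,260,2.6,"w32c")
```

```text
t 64.10 tcp [565.2  28.1 250.4] zaxis yaw 3.72 xax [-0.016 -0.01  -1.   ] w 85.5 F [0.8 0.5 0.7] M [ 0.05 -0.07 -0.03] j [-0.64  0.35  0.66  1.82 -0.23  1.07  0.18]
```

View pics/w32.png

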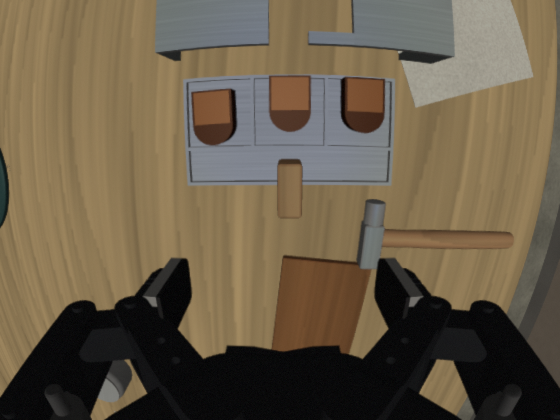

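View pics/w32c.png

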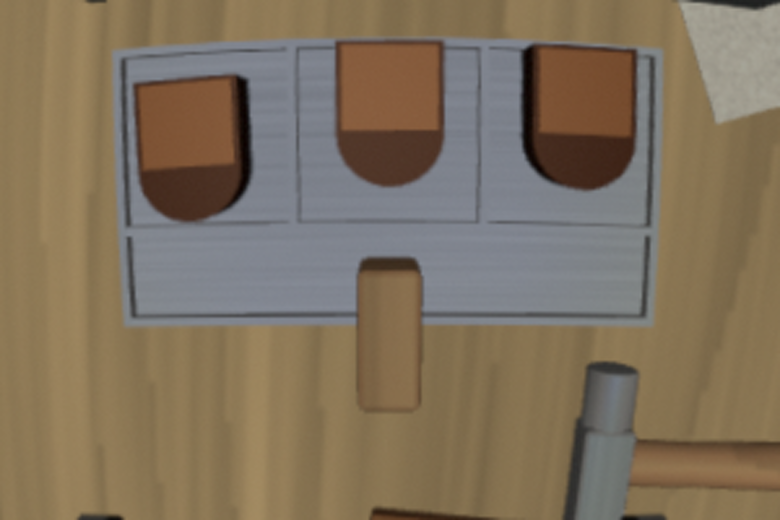

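Run:
```python
from h import *
d=load("w32"); f=lambda a:np.array(a)/2.6+[140,60]-.3
C,r=fit(d,[(-125,65),(125,65),(125,-65),(-125,-65)],f([(113,50),(663,50),(653,325),(126,325)]),14,(563,80,4)); print("car",C.round(1),r.round(1).tolist())
a=np.radians(HT[2]);v=C[:2]-HT[:2];print("in heater",np.round([v@[np.cos(a),np.sin(a)],v@[-np.sin(a),np.cos(a)]],1))
L=[(-31,-22.5),(-31,22.5),(31,0)]
for n,pts in zip("LMR",([(135,86),(237,76),(190,221)],[(337,42),(443,42),(390,187)],[(536,46),(637,50),(586,189)])):
    p,r=fit(d,L,f(pts),38,(573,90,-86)); a=np.radians(C[2]); v=p[:2]-C[:2]
    print(n,p.round(1),np.abs(r).max().round(1),"carrier xy",np.round([v@[np.cos(a),np.sin(a)],v@[-np.sin(a),np.cos(a)]],1),"grasp",wp(p,(-7,0)).round(1),"jaw yaw",round(p[2]+90,1))
B=(621.6,-225.4,-2.5)
for y in (-90,0,90): print("board slot",y,wp(B,(0,y)).round(1))
g=(565.2,28.1)
```

```text
car [565.  83.   4.] [[0.2, -0.2], [0.1, -0.5], [0.1, 0.3], [-0.4, 0.4]]
in heater [ -19.  -173.9]
L [479.   92.6 -85. ] 1.0 carrier xy [-85.2  15.6] grasp [478.4  99.6] jaw yaw 5.0
M [563.3 112.2 -86.2] 0.6 carrier xy [ 0.3 29.2] grasp [562.8 119.2] jaw yaw 3.8
R [646.1 118.2 -85.5] 0.8 carrier xy [83.3 29.4] grasp [645.5 125.1] jaw yaw 4.5
board slot -90 [ 617.7 -315.3]
board slot 0 [ 621.6 -225.4]
board slot 90 [ 625.5 -135.5]
```

Run:
```python
from h import *
plan([((645.5,125.1,120),4.5),((645.5,125.1,80),4.5)])
```

```text
CALL 6 
 off [[0.089,0.062,0.057],[0.089,0.062,0.057],[0.089,0.061,0.057],[0.09,0.061,0.056],[0.09,0.061,0.057],[0.134,-0.001,0],[0,0,0],[0,0,0],[0,0,0],[0,0,0]] 
 tw [[-0.001,-0.001,0.001],[-0.001,0,0],[-0.001,-0.001,0.001],[-0.001,0,0],[0,-0.001,0.001],[0,0,0],[0,0,0],[0,0,0],[0,0,0],[0,0,0]]
```

servo_tool(offset=[[0.06, 0.062, 0.057], [0.09, 0.062, 0.057], [0.09, 0.061, 0.057], [0.09, 0.06, 0.054], [0.09, 0.05, 0.05], [0.13, 0, 0], [0, 0, 0], [0, 0, 0], [0, 0, 0], [0, 0, 0]], twist=[[-0.001, -0.001, 0.001], [-0.001, 0, 0], [-0.001, -0.001, 0.001], [-0.001, 0, 0], [0, -0.001, 0.001], [0, 0, 0], [0, 0, 0], [0, 0, 0], [0, 0, 0], [0, 0, 0]], hand=[-0.55, -0.55, -0.55, -0.55, -0.55, -0.55, -0.55, -0.55, -0.55, -0.55])

```text
t: 65.15
tool_pos: [652.1, 123.4, 92.1]
eef_rot: [-0.054, 1.555, 0.063]
contact_force: [1.2, 0.3, 0.6]
width: 66.2
```

Run:
```python
from h import *
show()
img("wrist","w33")
plan([((645.5,125.1,60),4.5),((645.5,125.1,19),4.5)],vmax=20)
```

```text
t 65.15 tcp [652.1 123.4  92.1] zaxis yaw 4.29 xax [ 0.015  0.006 -1.   ] w 66.2 F [1.2 0.3 0.6] M [-0.01  0.02  0.04] j [-0.6   0.69  0.53  1.7  -0.44  0.85  0.19]
CALL 5 
 off [[0.054,0.003,-0.012],[0.054,0.004,-0.012],[0.045,0,0],[0.046,0,0],[0.045,0,0],[0,0,0],[0,0,0],[0,0,0],[0,0,0],[0,0,0]] 
 tw [[-0.001,0.003,-0.001],[0,0.002,-0.001],[0,0,0],[0,0,0],[0,0,0],[0,0,0],[0,0,0],[0,0,0],[0,0,0],[0,0,0]]
```

View pics/w33.png

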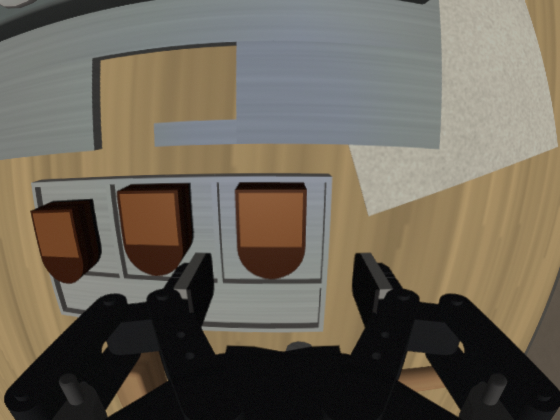

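servo_tool(offset=[[0.05, 0.003, -0.012], [0.05, 0.004, -0.012], [0.045, 0, 0], [0.045, 0, 0], [0.04, 0, 0], [0, 0, 0], [0, 0, 0], [0, 0, 0], [0, 0, 0], [0, 0, 0]], twist=[[-0.001, 0.003, -0.001], [0, 0.002, -0.001], [0, 0, 0], [0, 0, 0], [0, 0, 0], [0, 0, 0], [0, 0, 0], [0, 0, 0], [0, 0, 0], [0, 0, 0]], hand=[-0.55, -0.55, -0.55, -0.55, -0.55, -0.55, -0.55, -0.55, -0.55, -0.55])

```text
t: 66.2
tool_pos: [645.8, 124.9, 19.4]
eef_rot: [-0.061, 1.568, 0.06]
contact_force: [-1.1, 0.1, -0.1]
width: 66.1
```

Run:
```python
from h import *
show()
```

```text
t 66.20 tcp [645.8 124.9  19.4] zaxis yaw 4.43 xax [ 0.002 -0.001 -1.   ] w 66.1 F [-1.1  0.1 -0.1] M [-0.05 -0.07 -0.04] j [-0.58  0.78  0.47  1.72 -0.49  0.75  0.22]
```

servo_tool(offset=[[0, 0, 0], [0, 0, 0], [0, 0, 0], [0, 0, 0], [0, 0, 0], [0, 0, 0], [0, 0, 0], [0, 0, 0], [0, 0, 0], [0, 0, 0]], twist=[[0, 0, 0], [0, 0, 0], [0, 0, 0], [0, 0, 0], [0, 0, 0], [0, 0, 0], [0, 0, 0], [0, 0, 0], [0, 0, 0], [0, 0, 0]], hand=[1, 1, 1, 1, 1, 1, 1, 1, 1, 1])

```text
t: 67.2
tool_pos: [646.3, 125.1, 20.5]
eef_rot: [-0.061, 1.566, 0.061]
contact_force: [-0.1, -0.4, -0.5]
width: 43.3
```

Run:
```python
from h import *
show()
B=(621.6,-225.4,-2.5)
for y in (-90,-5,80): print(y,wp(B,(0,y+7)).round(1))
g=wp(B,(0,-83))
s,_=st(); p=s["tool_pos"]
plan([((p[0],p[1],170),4.4),((g[0],g[1],150),-2.5)])
```

```text
t 67.20 tcp [646.3 125.1  20.5] zaxis yaw 4.43 xax [ 0.004 -0.    -1.   ] w 43.3 F [-0.1 -0.4 -0.5] M [-0.05 -0.01 -0.04] j [-0.58  0.78  0.47  1.72 -0.49  0.75  0.22]
-90 [ 618.  -308.3]
-5 [ 621.7 -223.4]
80 [ 625.4 -138.5]
CALL 10 
 off [[-0.125,0,0],[-0.124,0,0.001],[-0.125,0,0],[-0.124,0,0],[0.007,-0.143,-0.021],[0.007,-0.144,-0.019],[0.007,-0.144,-0.017],[0.007,-0.144,-0.015],[0.006,-0.144,-0.013],[0.007,-0.144,-0.011]] 
 tw [[0,0,0],[0,0,0],[0,0.001,0],[0,0,0],[0.004,0,0],[0.004,0,0],[0.004,0,0],[0.004,0,0],[0.004,0,0],[0.004,0,0]]
CALL 4 
 off [[0.006,-0.145,-0.01],[0.007,-0.144,-0.008],[0.006,-0.145,-0.006],[0.007,-0.145,-0.004],[0,0,0],[0,0,0],[0,0,0],[0,0,0],[0,0,0],[0,0,0]] 
 tw [[0.004,0,0],[0.004,0,0],[0.003,0,0],[0.004,0,0],[0,0,0],[0,0,0],[0,0,0],[0,0,0],[0,0,0],[0,0,0]]
```

servo_tool(offset=[[-0.1, 0, 0], [-0.13, 0, 0], [-0.13, 0, 0], [-0.13, 0, 0], [0.005, -0.14, -0.021], [0.005, -0.144, -0.019], [0.005, -0.144, -0.017], [0.005, -0.144, -0.015], [0.005, -0.144, -0.013], [0.005, -0.144, -0.011]], twist=[[0, 0, 0], [0, 0, 0], [0, 0.001, 0], [0, 0, 0], [0.004, 0, 0], [0.004, 0, 0], [0.004, 0, 0], [0.004, 0, 0], [0.004, 0, 0], [0.004, 0, 0]], hand=[1, 1, 1, 1, 1, 1, 1, 1, 1, 1])

```text
t: 68.2
tool_pos: [631.3, -130.6, 163.7]
eef_rot: [-0.01, 1.569, 0.017]
contact_force: [-0.5, -0.2, -1.7]
width: 43.3
```

Run:
```python
from h import *
show()
plan([((618,-308.3,130),-2.5)])
```

```text
t 68.20 tcp [ 631.3 -130.6  163.7] zaxis yaw 1.01 xax [ 0.002  0.004 -1.   ] w 43.3 F [-0.5 -0.2 -1.7] M [-0.03  0.01  0.01] j [-0.28  0.58  0.61  1.71 -0.4   0.98  0.5 ]
CALL 5 
 off [[0.022,-0.118,-0.011],[0.022,-0.119,-0.009],[0.022,-0.119,-0.008],[0.022,-0.118,-0.007],[0.022,-0.119,-0.005],[0,0,0],[0,0,0],[0,0,0],[0,0,0],[0,0,0]] 
 tw [[0.004,0,0],[0.004,0,0],[0.004,0,0],[0.004,0,-0.001],[0.003,0.001,0],[0,0,0],[0,0,0],[0,0,0],[0,0,0],[0,0,0]]
```

servo_tool(offset=[[0.022, -0.118, -0.011], [0.022, -0.119, -0.009], [0.022, -0.119, -0.008], [0.022, -0.11, -0.007], [0.022, -0.095, -0.005], [0, 0, 0], [0, 0, 0], [0, 0, 0], [0, 0, 0], [0, 0, 0]], twist=[[0.004, 0, 0], [0.004, 0, 0], [0.004, 0, 0], [0.004, 0, -0.001], [0.003, 0, 0], [0, 0, 0], [0, 0, 0], [0, 0, 0], [0, 0, 0], [0, 0, 0]], hand=[1, 1, 1, 1, 1, 1, 1, 1, 1, 1])

```text
t: 69.2
tool_pos: [614.0, -312.5, 129.7]
eef_rot: [0.041, 1.568, -0.043]
contact_force: [0.7, 0.6, -0.6]
width: 43.2
```

Run:
```python
from h import *
show()
plan([((618,-308.3,70),-2.5),((618,-308.3,55),-2.5)],vmax=25)
```

```text
t 69.20 tcp [ 614.  -312.5  129.7] zaxis yaw -3.08 xax [ 0.002 -0.001 -1.   ] w 43.2 F [ 0.7  0.6 -0.6] M [ 0.    0.02 -0.  ] j [ 0.02  0.7   0.61  1.61 -0.46  0.98  0.72]
CALL 4 
 off [[0.066,0.005,0.004],[0.066,0.005,0.004],[0.067,0.005,0.004],[0.05,0,0],[0,0,0],[0,0,0],[0,0,0],[0,0,0],[0,0,0],[0,0,0]] 
 tw [[-0.001,0,0],[-0.001,0,0],[-0.001,0.001,0],[0,0,0],[0,0,0],[0,0,0],[0,0,0],[0,0,0],[0,0,0],[0,0,0]]
```

servo_tool(offset=[[0.066, 0.005, 0.004], [0.066, 0.005, 0.003], [0.066, 0.003, 0.002], [0.04, 0, 0], [0, 0, 0], [0, 0, 0], [0, 0, 0], [0, 0, 0], [0, 0, 0], [0, 0, 0]], twist=[[-0.001, 0, 0], [-0.001, 0, 0], [-0.001, 0.001, 0], [0, 0, 0], [0, 0, 0], [0, 0, 0], [0, 0, 0], [0, 0, 0], [0, 0, 0], [0, 0, 0]], hand=[1, 1, 1, 1, 1, 1, 1, 1, 1, 1])

```text
t: 70.2
tool_pos: [622.1, -305.1, 59.7]
eef_rot: [0.028, 1.564, -0.031]
contact_force: [-0.1, 0.1, -0.7]
width: 43.6
```

Run:
```python
from h import *
show()
img("wrist","w34")
plan([((618,-308.3,40),-2.5),((618,-308.3,27.5),-2.5)],vmax=15)
```

```text
t 70.20 tcp [ 622.1 -305.1   59.7] zaxis yaw -2.12 xax [ 0.007 -0.002 -1.   ] w 43.6 F [-0.1  0.1 -0.7] M [ 0.02 -0.02  0.07] j [ 0.04  0.79  0.55  1.63 -0.51  0.87  0.76]
CALL 3 
 off [[0.033,-0.005,-0.007],[0.033,-0.006,-0.007],[0.042,0,0],[0,0,0],[0,0,0],[0,0,0],[0,0,0],[0,0,0],[0,0,0],[0,0,0]] 
 tw [[0.001,0.001,0],[0.001,0.001,0.001],[0,0,0],[0,0,0],[0,0,0],[0,0,0],[0,0,0],[0,0,0],[0,0,0],[0,0,0]]
```

View pics/w34.png

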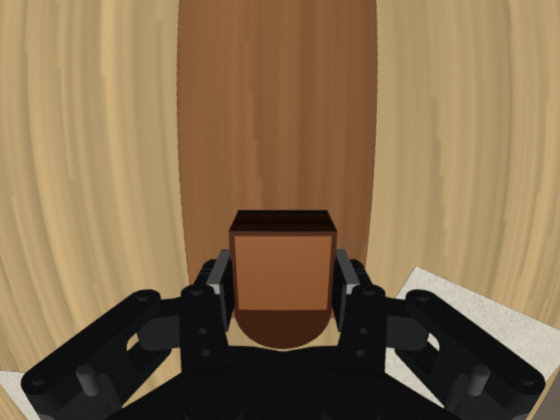

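Run:
```python
from h import *
d=load("w34"); B=(621.6,-225.4,-2.5)
for l in [(0,-145),(-30,-145),(30,-145),(-60,-60),(60,-60)]:
    w=wp(B,l); print(l,proj(d,[[w[0],w[1],12]]).round(0))
crop(d,170,200,400,380,3.4,"w34c")
```

```text
(0, -145) [[277. 319.]]
(-30, -145) [[235. 318.]]
(30, -145) [[319. 318.]]
(-60, -60) [[181. 201.]]
(60, -60) [[373. 202.]]
```

View pics/w34c.png

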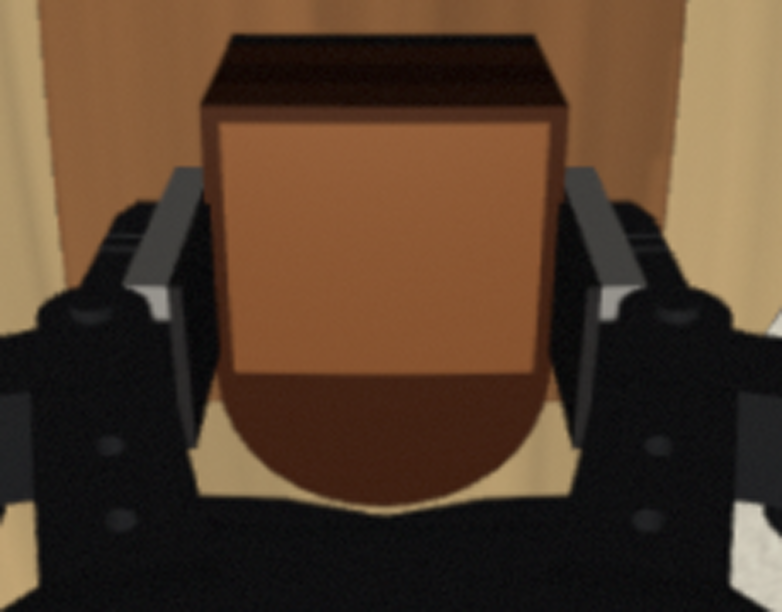

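servo_tool(offset=[[0.033, -0.005, -0.007], [0.033, -0.005, -0.007], [0.035, 0, 0], [0.005, 0, 0], [0, 0, 0], [0, 0, 0], [0, 0, 0], [0, 0, 0], [0, 0, 0], [0, 0, 0]], twist=[[0.001, 0.001, 0], [0.001, 0.001, 0.001], [0, 0, 0], [0, 0, 0], [0, 0, 0], [0, 0, 0], [0, 0, 0], [0, 0, 0], [0, 0, 0], [0, 0, 0]], hand=[1, 1, 1, 1, 1, 1, 1, 1, 1, 1])

```text
t: 71.25
tool_pos: [617.9, -308.3, 26.5]
eef_rot: [0.038, 1.57, -0.032]
contact_force: [-0.8, 1.1, 4.9]
width: 43.4
```

Run:
```python
from h import *
show()
```

```text
t 71.25 tcp [ 617.9 -308.3   26.5] zaxis yaw -2.53 xax [ 0.001  0.004 -1.   ] w 43.4 F [-0.8  1.1  4.9] M [ 0.1   0.16 -0.02] j [ 0.06  0.83  0.53  1.63 -0.54  0.83  0.77]
```

servo_tool(offset=[[0, 0, 0], [0, 0, 0], [0, 0, 0], [0, 0, 0], [0, 0, 0], [-0.03, 0, 0], [-0.1, 0, 0], [-0.13, 0, 0], [-0.13, 0, 0], [-0.13, 0, 0]], twist=[[0, 0, 0], [0, 0, 0], [0, 0, 0], [0, 0, 0], [0, 0, 0], [0, 0, 0], [0, 0, 0], [0, 0, 0], [0, 0, 0], [0, 0, 0]], hand=[-0.4, -0.4, -0.4, -0.4, -0.4, -0.4, -0.5, -0.55, -0.55, -0.55])

```text
t: 72.25
tool_pos: [613.9, -306.9, 180.4]
eef_rot: [0.042, 1.584, -0.029]
contact_force: [1.0, -0.2, 0.4]
width: 66.3
```

Run:
```python
from h import *
show()
img("wrist","w35")
plan([((562.8,119.2,180),3.8)])
```

```text
t 72.25 tcp [ 613.9 -306.9  180.4] zaxis yaw -2.59 xax [-0.013  0.008 -1.   ] w 66.3 F [ 1.  -0.2  0.4] M [-0.01 -0.08  0.07] j [-0.    0.65  0.63  1.57 -0.42  1.08  0.69]
CALL 10 
 off [[0.003,0.142,-0.025],[0.003,0.142,-0.023],[0.004,0.142,-0.021],[0.003,0.143,-0.02],[0.004,0.143,-0.018],[0.003,0.143,-0.016],[0.004,0.143,-0.015],[0.003,0.143,-0.013],[0.004,0.144,-0.011],[0.003,0.144,-0.01]] 
 tw [[-0.004,0,0],[-0.004,0,0],[-0.003,0,0],[-0.004,0,0],[-0.003,0,0],[-0.004,0,0],[-0.003,0,0],[-0.004,0,0],[-0.003,0,-0.001],[-0.004,-0.001,0]]
```

View pics/w35.png

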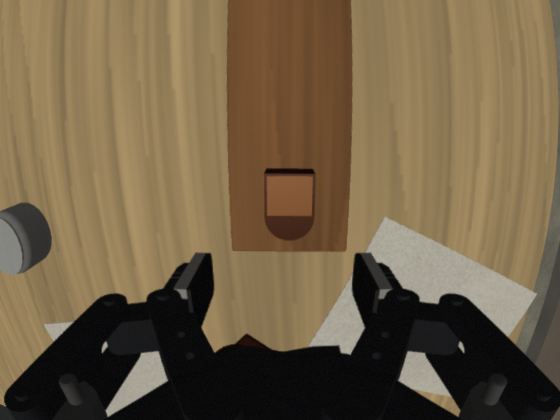

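Heel stands well on the board. Next, the middle heel.

servo_tool(offset=[[0.003, 0.142, -0.025], [0.003, 0.142, -0.023], [0.004, 0.142, -0.021], [0.003, 0.143, -0.02], [0.004, 0.143, -0.018], [0.003, 0.143, -0.016], [0.004, 0.143, -0.015], [0.003, 0.143, -0.013], [0.004, 0.144, -0.011], [0.003, 0.13, -0.01]], twist=[[-0.004, 0, 0], [-0.004, 0, 0], [-0.003, 0, 0], [-0.004, 0, 0], [-0.003, 0, 0], [-0.004, 0, 0], [-0.003, 0, 0], [-0.004, 0, 0], [-0.003, 0, 0], [-0.004, 0, 0]], hand=[-0.55, -0.55, -0.55, -0.55, -0.55, -0.55, -0.55, -0.55, -0.55, -0.55])

```text
t: 73.3
tool_pos: [565.8, 119.2, 188.6]
eef_rot: [-0.045, 1.553, 0.042]
contact_force: [0.3, 0.1, 0.1]
width: 66.2
```

Run:
```python
from h import *
show()
d=img("wrist","w36"); crop(d,130,120,430,300,2.6,"w36c")
plan([((562.8,119.2,100),3.8),((562.8,119.2,70),3.8)],vmax=35)
```

```text
t 73.30 tcp [565.8 119.2 188.6] zaxis yaw 3.21 xax [ 0.018 -0.002 -1.   ] w 66.2 F [0.3 0.1 0.1] M [ 0.01 -0.    0.06] j [-0.74  0.43  0.61  1.87 -0.29  0.92  0.05]
CALL 4 
 off [[0.098,-0.01,-0.004],[0.098,-0.01,-0.004],[0.097,-0.009,-0.002],[0.1,0,0],[0,0,0],[0,0,0],[0,0,0],[0,0,0],[0,0,0],[0,0,0]] 
 tw [[0,0.002,0],[0,0.002,0],[0,0.001,-0.001],[0,0,0],[0,0,0],[0,0,0],[0,0,0],[0,0,0],[0,0,0],[0,0,0]]
```

View pics/w36c.png

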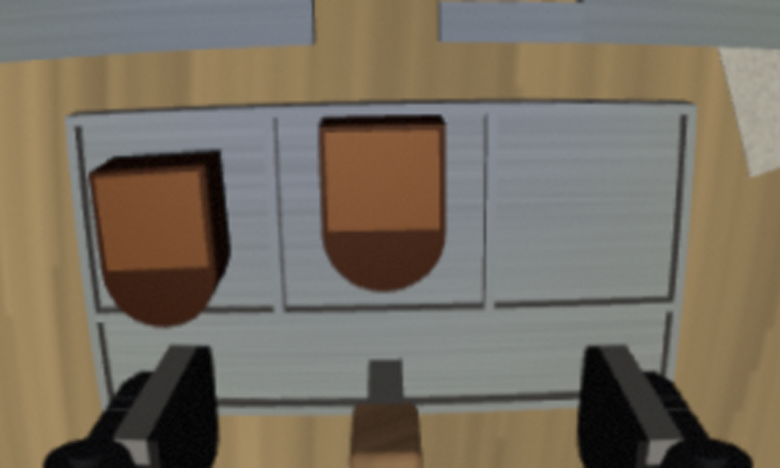

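Run:
```python
from h import *
d=load("w36"); f=lambda a:np.array(a)/2.6+[130,120]-.3
L=[(-31,-22.5),(-31,22.5),(31,0)]
for n,pts in zip("ML",([(319,124),(445,122),(384,291)],[(90,174),(207,165),(164,326)])):
    p,r=fit(d,L,f(pts),38,(573,90,-86)); print(n,p.round(1),np.abs(r).max().round(1),"grasp",wp(p,(-7,0)).round(1),"jaw yaw",round(p[2]+90,1))
show()
plan([((562.8,119.2,100),3.8),((562.8,119.2,70),3.8)],vmax=35)
```

```text
M [563.  113.3 -86.3] 0.5 grasp [562.5 120.3] jaw yaw 3.7
L [479.1  93.2 -84.9] 0.8 grasp [478.5 100.2] jaw yaw 5.1
t 73.35 tcp [564.5 127.9 188. ] zaxis yaw 3.77 xax [ 0.016  0.003 -1.   ] w 66.0 F [-1.6  6.7 -0.7] M [0.43 0.13 0.03] j [-0.75  0.43  0.6   1.86 -0.3   0.92  0.05]
CALL 4 
 off [[0.098,-0.01,-0.004],[0.098,-0.01,-0.004],[0.097,-0.009,-0.002],[0.1,0,0],[0,0,0],[0,0,0],[0,0,0],[0,0,0],[0,0,0],[0,0,0]] 
 tw [[0,0.002,0],[0,0.002,0],[0,0.001,-0.001],[0,0,0],[0,0,0],[0,0,0],[0,0,0],[0,0,0],[0,0,0],[0,0,0]]
```

servo_tool(offset=[[0.09, -0.005, -0.003], [0.098, -0.008, -0.003], [0.097, -0.009, -0.002], [0.1, 0, 0], [0, 0, 0], [0, 0, 0], [0, 0, 0], [0, 0, 0], [0, 0, 0], [0, 0, 0]], twist=[[0, 0.002, 0], [0, 0.002, 0], [0, 0.001, 0], [0, 0, 0], [0, 0, 0], [0, 0, 0], [0, 0, 0], [0, 0, 0], [0, 0, 0], [0, 0, 0]], hand=[-0.55, -0.55, -0.55, -0.55, -0.55, -0.55, -0.55, -0.55, -0.55, -0.55])

```text
t: 74.35
tool_pos: [569.2, 127.3, 79.0]
eef_rot: [-0.051, 1.554, 0.065]
contact_force: [-0.1, -0.4, -0.3]
width: 66.2
```

Run:
```python
from h import *
show()
plan([((562.6,120,45),3.8),((562.6,120,19),3.8)],vmax=15)
```

```text
t 74.35 tcp [569.2 127.3  79. ] zaxis yaw 4.26 xax [ 0.015  0.01  -1.   ] w 66.2 F [-0.1 -0.4 -0.3] M [-0.    0.01  0.02] j [-0.66  0.59  0.51  1.92 -0.42  0.73  0.17]
CALL 5 
 off [[0.038,-0.008,-0.009],[0.037,-0.008,-0.008],[0.038,-0.007,-0.008],[0.043,0,0],[0.044,0,0],[0,0,0],[0,0,0],[0,0,0],[0,0,0],[0,0,0]] 
 tw [[0.001,0.002,-0.001],[0.001,0.002,-0.001],[0.001,0.001,-0.001],[0,0,0],[0,0,0],[0,0,0],[0,0,0],[0,0,0],[0,0,0],[0,0,0]]
```

servo_tool(offset=[[0.038, -0.008, -0.009], [0.037, -0.008, -0.008], [0.038, -0.007, -0.008], [0.043, 0, 0], [0.04, 0, 0], [0, 0, 0], [0, 0, 0], [0, 0, 0], [0, 0, 0], [0, 0, 0]], twist=[[0.001, 0.002, -0.001], [0.001, 0.002, -0.001], [0.001, 0.001, -0.001], [0, 0, 0], [0, 0, 0], [0, 0, 0], [0, 0, 0], [0, 0, 0], [0, 0, 0], [0, 0, 0]], hand=[-0.55, -0.55, -0.55, -0.55, -0.55, -0.55, -0.55, -0.55, -0.55, -0.55])

```text
t: 75.35
tool_pos: [561.6, 119.2, 14.3]
eef_rot: [-0.052, 1.572, 0.049]
contact_force: [0.6, 0.2, -0.5]
width: 66.1
```

Run:
```python
from h import *
show()
```

```text
t 75.35 tcp [561.6 119.2  14.3] zaxis yaw 3.67 xax [-0.002 -0.002 -1.   ] w 66.1 F [ 0.6  0.2 -0.5] M [ 0.01 -0.04  0.01] j [-0.61  0.69  0.45  1.94 -0.48  0.63  0.21]
```

servo_tool(offset=[[-0.014, 0, 0.002], [0, 0, 0], [0, 0, 0], [0, 0, 0], [0, 0, 0], [0, 0, 0], [0, 0, 0], [0, 0, 0], [0, 0, 0], [0, 0, 0]], twist=[[0, 0, 0], [0, 0, 0], [0, 0, 0], [0, 0, 0], [0, 0, 0], [0, 0, 0], [0, 0, 0], [0, 0, 0], [0, 0, 0], [0, 0, 0]], hand=[-0.55, -0.55, 1, 1, 1, 1, 1, 1, 1, 1])

```text
t: 76.35
tool_pos: [563.3, 119.9, 20.5]
eef_rot: [-0.051, 1.57, 0.05]
contact_force: [-0.9, -0.1, 0.8]
width: 43.8
```

Run:
```python
from h import *
show()
s,_=st(); p=s["tool_pos"]
plan([((p[0],p[1],170),3.7),((621.7,-223.4,150),-2.5)])
```

```text
t 76.35 tcp [563.3 119.9  20.5] zaxis yaw 3.69 xax [ 0.    -0.001 -1.   ] w 43.8 F [-0.9 -0.1  0.8] M [-0.03  0.03 -0.04] j [-0.62  0.68  0.45  1.93 -0.48  0.64  0.21]
CALL 10 
 off [[-0.125,0,0],[-0.124,0,0],[-0.125,0,0],[-0.124,0,0],[0.008,-0.144,0.015],[0.008,-0.144,0.017],[0.009,-0.144,0.019],[0.008,-0.144,0.021],[0.009,-0.143,0.022],[0.008,-0.143,0.025]] 
 tw [[0,0,0],[0,0,0],[0,0,0],[0,0,0],[0.004,0,0],[0.004,0,0],[0.004,0,0],[0.004,0,0],[0.005,0,0],[0.004,0,0]]
CALL 2 
 off [[0.009,-0.143,0.026],[0.008,-0.142,0.028],[0,0,0],[0,0,0],[0,0,0],[0,0,0],[0,0,0],[0,0,0],[0,0,0],[0,0,0]] 
 tw [[0.005,0,0],[0.004,0,0],[0,0,0],[0,0,0],[0,0,0],[0,0,0],[0,0,0],[0,0,0],[0,0,0],[0,0,0]]
```

servo_tool(offset=[[-0.1, 0, 0], [-0.13, 0, 0], [-0.13, 0, 0], [-0.13, 0, 0], [-0.03, -0.13, 0.015], [0, -0.14, 0.017], [0.005, -0.144, 0.019], [0.008, -0.144, 0.021], [0.008, -0.143, 0.022], [0.008, -0.143, 0.025]], twist=[[0, 0, 0], [0, 0, 0], [0, 0, 0], [0, 0, 0], [0.004, 0, 0], [0.004, 0, 0], [0.004, 0, 0], [0.004, 0, 0], [0.005, 0, 0], [0.004, 0, 0]], hand=[1, 1, 1, 1, 1, 1, 1, 1, 1, 1])

```text
t: 77.35
tool_pos: [609.0, -129.2, 172.2]
eef_rot: [0.001, 1.573, 0.003]
contact_force: [0.8, -0.4, -0.6]
width: 43.9
```

Run:
```python
from h import *
show()
plan([((621.7,-223.4,120),-2.5)])
```

```text
t 77.35 tcp [ 609.  -129.2  172.2] zaxis yaw 0.09 xax [-0.002  0.003 -1.   ] w 43.9 F [ 0.8 -0.4 -0.6] M [-0.02 -0.05 -0.02] j [-0.3   0.54  0.63  1.76 -0.38  0.97  0.48]
CALL 3 
 off [[0.058,-0.105,0.014],[0.058,-0.104,0.016],[0.057,-0.105,0.017],[0,0,0],[0,0,0],[0,0,0],[0,0,0],[0,0,0],[0,0,0],[0,0,0]] 
 tw [[0.005,0,0],[0.005,0,0],[0.004,-0.001,-0.001],[0,0,0],[0,0,0],[0,0,0],[0,0,0],[0,0,0],[0,0,0],[0,0,0]]
```

servo_tool(offset=[[0.058, -0.1, 0.014], [0.058, -0.1, 0.016], [0.057, -0.08, 0.015], [0, 0, 0], [0, 0, 0], [0, 0, 0], [0, 0, 0], [0, 0, 0], [0, 0, 0], [0, 0, 0]], twist=[[0.005, 0, 0], [0.005, 0, 0], [0.004, 0, 0], [0, 0, 0], [0, 0, 0], [0, 0, 0], [0, 0, 0], [0, 0, 0], [0, 0, 0], [0, 0, 0]], hand=[1, 1, 1, 1, 1, 1, 1, 1, 1, 1])

```text
t: 78.35
tool_pos: [621.1, -221.1, 119.4]
eef_rot: [0.039, 1.57, -0.038]
contact_force: [-0.2, -0.5, -0.9]
width: 43.6
```

Run:
```python
from h import *
show()
plan([((621.7,-223.4,70),-2.5),((621.7,-223.4,55),-2.5)],vmax=25)
```

```text
t 78.35 tcp [ 621.1 -221.1  119.4] zaxis yaw -2.83 xax [ 0.     0.001 -1.   ] w 43.6 F [-0.2 -0.5 -0.9] M [-0.   -0.01  0.  ] j [-0.13  0.67  0.6   1.69 -0.46  0.93  0.61]
CALL 3 
 off [[0.082,-0.004,0.001],[0.083,-0.004,0.001],[0.05,0,0],[0,0,0],[0,0,0],[0,0,0],[0,0,0],[0,0,0],[0,0,0],[0,0,0]] 
 tw [[-0.001,0,0],[-0.001,0,0],[0,0,0],[0,0,0],[0,0,0],[0,0,0],[0,0,0],[0,0,0],[0,0,0],[0,0,0]]
```

servo_tool(offset=[[0.07, -0.003, 0], [0.07, -0.003, -0.002], [0.05, 0, -0.004], [0, 0, 0], [0, 0, 0], [0, 0, 0], [0, 0, 0], [0, 0, 0], [0, 0, 0], [0, 0, 0]], twist=[[-0.001, 0, 0], [-0.001, 0, 0], [0, 0, 0], [0, 0, 0], [0, 0, 0], [0, 0, 0], [0, 0, 0], [0, 0, 0], [0, 0, 0], [0, 0, 0]], hand=[1, 1, 1, 1, 1, 1, 1, 1, 1, 1])

```text
t: 79.35
tool_pos: [623.3, -222.0, 65.9]
eef_rot: [0.031, 1.561, -0.032]
contact_force: [1.1, -0.5, -0.5]
width: 43.6
```

Run:
```python
from h import *
show()
img("wrist","w37")
plan([((621.7,-223.4,40),-2.5),((621.7,-223.4,27.5),-2.5)],vmax=15)
```

```text
t 79.35 tcp [ 623.3 -222.    65.9] zaxis yaw -2.30 xax [ 0.009 -0.001 -1.   ] w 43.6 F [ 1.1 -0.5 -0.5] M [-0.05  0.04  0.02] j [-0.1   0.73  0.56  1.71 -0.5   0.83  0.65]
CALL 3 
 off [[0.043,-0.002,-0.003],[0.043,-0.003,-0.003],[0.042,0,0],[0,0,0],[0,0,0],[0,0,0],[0,0,0],[0,0,0],[0,0,0],[0,0,0]] 
 tw [[0.001,0.001,0],[0,0.002,0],[0,0,0],[0,0,0],[0,0,0],[0,0,0],[0,0,0],[0,0,0],[0,0,0],[0,0,0]]
```

View pics/w37.png

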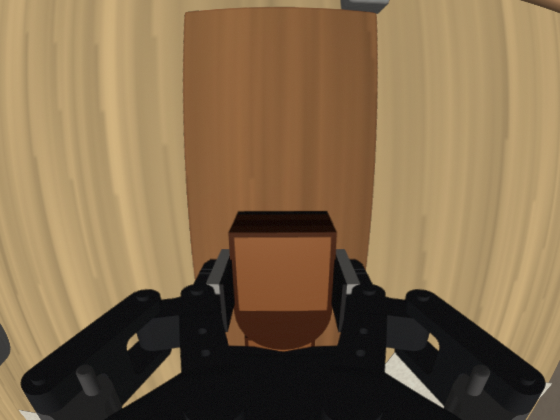

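servo_tool(offset=[[0.04, -0.002, -0.003], [0.042, -0.003, -0.003], [0.035, 0, 0], [0.01, 0, 0], [0, 0, 0], [0, 0, 0], [0, 0, 0], [0, 0, 0], [0, 0, 0], [0, 0, 0]], twist=[[0.001, 0.001, 0], [0, 0.002, 0], [0, 0, 0], [0, 0, 0], [0, 0, 0], [0, 0, 0], [0, 0, 0], [0, 0, 0], [0, 0, 0], [0, 0, 0]], hand=[1, 1, 1, 1, 1, 1, 1, 1, 1, 1])

```text
t: 80.4
tool_pos: [621.8, -223.4, 26.6]
eef_rot: [0.037, 1.573, -0.031]
contact_force: [-1.2, 0.7, 5.2]
width: 43.7
```

Run:
```python
from h import *
show()
```

```text
t 80.40 tcp [ 621.8 -223.4   26.6] zaxis yaw -2.50 xax [-0.002  0.004 -1.   ] w 43.7 F [-1.2  0.7  5.2] M [ 0.13  0.31 -0.  ] j [-0.07  0.79  0.53  1.71 -0.53  0.79  0.67]
```

servo_tool(offset=[[0, 0, 0], [0, 0, 0], [0, 0, 0], [0, 0, 0], [0, 0, 0], [-0.03, 0, 0], [-0.1, 0, 0], [-0.13, 0, 0], [-0.13, 0, 0], [-0.13, 0, 0]], twist=[[0, 0, 0], [0, 0, 0], [0, 0, 0], [0, 0, 0], [0, 0, 0], [0, 0, 0], [0, 0, 0], [0, 0, 0], [0, 0, 0], [0, 0, 0]], hand=[-0.4, -0.4, -0.4, -0.4, -0.4, -0.4, -0.5, -0.55, -0.55, -0.55])

```text
t: 81.4
tool_pos: [617.8, -222.7, 180.6]
eef_rot: [0.041, 1.588, -0.03]
contact_force: [0.4, 0.5, -1.3]
width: 66.2
```

Run:
```python
from h import *
show()
img("wrist","w38")
plan([((478.5,90,180),5.0)])
```

```text
t 81.40 tcp [ 617.8 -222.7  180.6] zaxis yaw -2.56 xax [-0.017  0.007 -1.   ] w 66.2 F [ 0.4  0.5 -1.3] M [-0.01 -0.05  0.01] j [-0.15  0.6   0.64  1.65 -0.4   1.05  0.58]
CALL 8 
 off [[0.004,0.128,-0.065],[0.004,0.129,-0.063],[0.004,0.13,-0.061],[0.005,0.131,-0.059],[0.004,0.132,-0.058],[0.005,0.134,-0.055],[0.004,0.134,-0.053],[0.004,0.136,-0.05],[0,0,0],[0,0,0]] 
 tw [[-0.005,0,0],[-0.005,0,0],[-0.005,0,0],[-0.005,0,0],[-0.006,0,0],[-0.005,-0.001,0],[-0.006,0,-0.001],[-0.005,-0.001,0],[0,0,0],[0,0,0]]
```

View pics/w38.png

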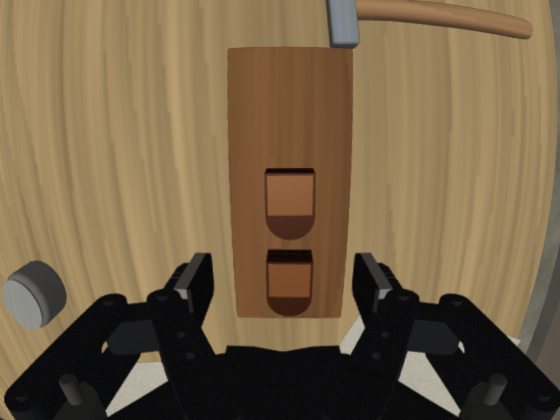

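servo_tool(offset=[[0.004, 0.128, -0.065], [0.004, 0.129, -0.063], [0.004, 0.13, -0.061], [0.005, 0.131, -0.059], [0.004, 0.132, -0.058], [0.005, 0.134, -0.055], [0.004, 0.134, -0.053], [0.004, 0.12, -0.045], [0, 0, 0], [0, 0, 0]], twist=[[-0.005, 0, 0], [-0.005, 0, 0], [-0.005, 0, 0], [-0.005, 0, 0], [-0.006, 0, 0], [-0.005, 0, 0], [-0.006, 0, 0], [-0.005, 0, 0], [0, 0, 0], [0, 0, 0]], hand=[-0.55, -0.55, -0.55, -0.55, -0.55, -0.55, -0.55, -0.55, -0.55, -0.55])

```text
t: 82.45
tool_pos: [478.2, 93.0, 186.8]
eef_rot: [-0.067, 1.558, 0.073]
contact_force: [0.4, -0.9, 0.5]
width: 66.1
```

Run:
```python
from h import *
show()
d=img("wrist","w39"); crop(d,200,120,500,300,2.6,"w39c")
```

```text
t 82.45 tcp [478.2  93.  186.8] zaxis yaw 5.10 xax [ 0.012  0.004 -1.   ] w 66.1 F [ 0.4 -0.9  0.5] M [-0.01  0.03 -0.01] j [-0.8   0.27  0.63  2.08 -0.21  0.85  0.04]
```

View pics/w39c.png

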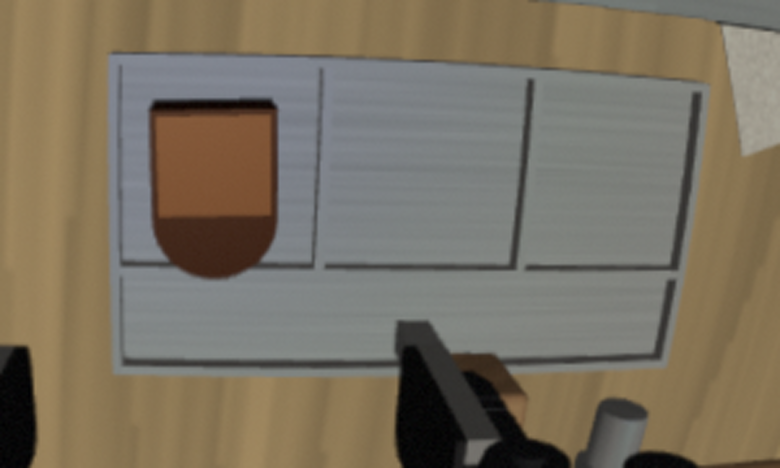

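Run:
```python
from h import *
d=load("w39"); f=lambda a:np.array(a)/2.6+[200,120]-.3
L=[(-31,-22.5),(-31,22.5),(31,0)]
p,r=fit(d,L,f([(150,111),(278,109),(215,278)]),38,(480,90,-86)); g=wp(p,(-7,0)); print(p.round(1),np.abs(r).max().round(1),"grasp",g.round(1),"jaw yaw",round(p[2]+90,1))
show()
plan([((g[0],g[1],100),p[2]+90),((g[0],g[1],75),p[2]+90)],vmax=35)
```

```text
[479.   93.3 -84.4] 0.3 grasp [478.4 100.2] jaw yaw 5.6
t 82.50 tcp [478.2  93.  186.7] zaxis yaw 5.07 xax [ 0.011  0.005 -1.   ] w 66.5 F [ 0.1  0.5 -0.1] M [ 0.09  0.01 -0.02] j [-0.79  0.27  0.62  2.08 -0.21  0.85  0.04]
CALL 4 
 off [[0.096,0.008,0],[0.097,0.007,0],[0.096,0.008,0],[0.084,0,0],[0,0,0],[0,0,0],[0,0,0],[0,0,0],[0,0,0],[0,0,0]] 
 tw [[-0.001,0.001,0],[-0.001,0.001,-0.001],[-0.001,0.002,0],[0,0,0],[0,0,0],[0,0,0],[0,0,0],[0,0,0],[0,0,0],[0,0,0]]
```

servo_tool(offset=[[0.096, 0.007, -0.001], [0.097, 0.006, -0.002], [0.096, 0.005, -0.003], [0.08, 0, -0.004], [0, 0, 0], [0, 0, 0], [0, 0, 0], [0, 0, 0], [0, 0, 0], [0, 0, 0]], twist=[[-0.001, 0.001, 0], [-0.001, 0.001, -0.001], [-0.001, 0.002, 0], [0, 0, 0], [0, 0, 0], [0, 0, 0], [0, 0, 0], [0, 0, 0], [0, 0, 0], [0, 0, 0]], hand=[-0.55, -0.55, -0.55, -0.55, -0.55, -0.55, -0.55, -0.55, -0.55, -0.55])

```text
t: 83.5
tool_pos: [485.8, 89.5, 79.4]
eef_rot: [-0.062, 1.555, 0.064]
contact_force: [0.7, 0.2, 0.0]
width: 66.2
```

Run:
```python
from h import *
show()
plan([((478.4,100.2,45),5.4),((478.4,100.2,21),5.4)],vmax=15)
```

```text
t 83.50 tcp [485.8  89.5  79.4] zaxis yaw 4.61 xax [ 0.014  0.002 -1.   ] w 66.2 F [0.7 0.2 0. ] M [-0.    0.03  0.  ] j [-0.68  0.47  0.52  2.13 -0.39  0.62  0.2 ]
CALL 5 
 off [[0.038,0.012,-0.008],[0.038,0.013,-0.007],[0.039,0.012,-0.008],[0.04,0,0],[0.04,0,0],[0,0,0],[0,0,0],[0,0,0],[0,0,0],[0,0,0]] 
 tw [[-0.001,0.002,0],[-0.002,0.001,0],[-0.001,0.002,0],[0,0,0],[0,0,0],[0,0,0],[0,0,0],[0,0,0],[0,0,0],[0,0,0]]
```

servo_tool(offset=[[0.038, 0.012, -0.008], [0.038, 0.013, -0.007], [0.038, 0.012, -0.008], [0.035, 0, 0], [0.03, 0, 0], [0, 0, 0], [0, 0, 0], [0, 0, 0], [0, 0, 0], [0, 0, 0]], twist=[[-0.001, 0.002, 0], [-0.002, 0.001, 0], [-0.001, 0.002, 0], [0, 0, 0], [0, 0, 0], [0, 0, 0], [0, 0, 0], [0, 0, 0], [0, 0, 0], [0, 0, 0]], hand=[-0.55, -0.55, -0.55, -0.55, -0.55, -0.55, -0.55, -0.55, -0.55, -0.55])

```text
t: 84.5
tool_pos: [477.3, 101.4, 20.7]
eef_rot: [-0.074, 1.573, 0.075]
contact_force: [-0.1, 0.2, 0.0]
width: 66.1
```

Run:
```python
from h import *
show()
plan([((478.4,100.2,19),5.4)],vmax=15)
```

```text
t 84.50 tcp [477.3 101.4  20.7] zaxis yaw 5.44 xax [-0.003  0.    -1.   ] w 66.1 F [-0.1  0.2  0. ] M [-0.02 -0.01 -0.01] j [-0.63  0.57  0.43  2.14 -0.48  0.52  0.26]
CALL 1 
 off [[0.005,-0.004,0.003],[0,0,0],[0,0,0],[0,0,0],[0,0,0],[0,0,0],[0,0,0],[0,0,0],[0,0,0],[0,0,0]] 
 tw [[0,-0.001,0],[0,0,0],[0,0,0],[0,0,0],[0,0,0],[0,0,0],[0,0,0],[0,0,0],[0,0,0],[0,0,0]]
```

servo_tool(offset=[[0.006, -0.004, 0.003], [0, 0, 0], [0, 0, 0], [0, 0, 0], [0, 0, 0], [0, 0, 0], [0, 0, 0], [0, 0, 0], [0, 0, 0], [0, 0, 0]], twist=[[0, 0, 0], [0, 0, 0], [0, 0, 0], [0, 0, 0], [0, 0, 0], [0, 0, 0], [0, 0, 0], [0, 0, 0], [0, 0, 0], [0, 0, 0]], hand=[-0.55, 1, 1, 1, 1, 1, 1, 1, 1, 1])

```text
t: 85.5
tool_pos: [479.1, 100.5, 19.8]
eef_rot: [-0.073, 1.571, 0.076]
contact_force: [-0.3, -0.9, 0.0]
width: 43.6
```

Run:
```python
from h import *
show()
s,_=st(); p=s["tool_pos"]
print((p[:2]-[479,93.3]))
plan([((p[0],p[1],170),5.4),((625.4,-138.5,150),-2.5)])
```

```text
t 85.50 tcp [479.1 100.5  19.8] zaxis yaw 5.44 xax [-0.001  0.002 -1.   ] w 43.6 F [-0.3 -0.9  0. ] M [-0.02 -0.02 -0.05] j [-0.62  0.58  0.43  2.14 -0.48  0.52  0.26]
[0.07628977 7.20590605]
CALL 10 
 off [[-0.125,0,0],[-0.125,0,0],[-0.125,0,0],[-0.126,0.001,-0.001],[0.01,-0.12,0.059],[0.01,-0.119,0.061],[0.01,-0.118,0.063],[0.009,-0.116,0.065],[0.01,-0.115,0.068],[0.009,-0.114,0.07]] 
 tw [[0,0,0],[0,0,0],[0,0,0],[0,0,-0.001],[0.006,0,0],[0.006,0,0],[0.006,0,0],[0.007,0,0],[0.006,0,0],[0.007,0,0]]
CALL 1 
 off [[0.01,-0.111,0.072],[0,0,0],[0,0,0],[0,0,0],[0,0,0],[0,0,0],[0,0,0],[0,0,0],[0,0,0],[0,0,0]] 
 tw [[0.006,0,0.001],[0,0,0],[0,0,0],[0,0,0],[0,0,0],[0,0,0],[0,0,0],[0,0,0],[0,0,0],[0,0,0]]
```

servo_tool(offset=[[-0.1, 0, 0], [-0.13, 0, 0], [-0.13, 0, 0], [-0.13, 0, 0], [-0.02, -0.11, 0.055], [0, -0.119, 0.061], [0.01, -0.118, 0.063], [0.009, -0.116, 0.065], [0.01, -0.115, 0.068], [0.009, -0.11, 0.07]], twist=[[0, 0, 0], [0, 0, 0], [0, 0, 0], [0, 0, 0], [0.006, 0, 0], [0.006, 0, 0], [0.006, 0, 0], [0.007, 0, 0], [0.006, 0, 0], [0.007, 0, 0]], hand=[1, 1, 1, 1, 1, 1, 1, 1, 1, 1])

```text
t: 86.5
tool_pos: [605.8, -97.6, 165.2]
eef_rot: [0.013, 1.576, -0.004]
contact_force: [0.6, 0.2, -0.2]
width: 43.5
```

Run:
```python
from h import *
show()
plan([((625.4,-138.5,120),-2.5)],vmax=30)
```

```text
t 86.50 tcp [605.8 -97.6 165.2] zaxis yaw -0.65 xax [-0.005  0.006 -1.   ] w 43.5 F [ 0.6  0.2 -0.2] M [ 0.02 -0.07 -0.02] j [-0.37  0.54  0.65  1.78 -0.4   0.96  0.43]
CALL 3 
 off [[0.05,-0.045,0.023],[0.05,-0.045,0.023],[0.05,-0.045,0.023],[0,0,0],[0,0,0],[0,0,0],[0,0,0],[0,0,0],[0,0,0],[0,0,0]] 
 tw [[0.003,-0.001,-0.001],[0.004,0,0],[0.003,-0.001,-0.001],[0,0,0],[0,0,0],[0,0,0],[0,0,0],[0,0,0],[0,0,0],[0,0,0]]
```

servo_tool(offset=[[0.05, -0.04, 0.02], [0.05, -0.035, 0.02], [0.05, -0.03, 0.015], [0, 0, 0], [0, 0, 0], [0, 0, 0], [0, 0, 0], [0, 0, 0], [0, 0, 0], [0, 0, 0]], twist=[[0.003, -0.001, -0.001], [0.004, 0, 0], [0.003, -0.001, -0.001], [0, 0, 0], [0, 0, 0], [0, 0, 0], [0, 0, 0], [0, 0, 0], [0, 0, 0], [0, 0, 0]], hand=[1, 1, 1, 1, 1, 1, 1, 1, 1, 1])

```text
t: 87.5
tool_pos: [623.4, -134.3, 119.2]
eef_rot: [0.035, 1.567, -0.04]
contact_force: [-0.6, -0.7, -1.0]
width: 43.6
```

Run:
```python
from h import *
show()
img("wrist","w40")
plan([((625.4,-138.5,70),-2.5),((625.4,-138.5,58),-2.5)],vmax=25)
```

```text
t 87.50 tcp [ 623.4 -134.3  119.2] zaxis yaw -2.75 xax [ 0.004 -0.003 -1.   ] w 43.6 F [-0.6 -0.7 -1. ] M [ 0.02 -0.04 -0.01] j [-0.28  0.64  0.62  1.75 -0.46  0.9   0.49]
CALL 3 
 off [[0.082,-0.007,0.003],[0.082,-0.006,0.004],[0.04,0,0],[0,0,0],[0,0,0],[0,0,0],[0,0,0],[0,0,0],[0,0,0],[0,0,0]] 
 tw [[-0.001,0.001,0],[0,0,0.001],[0,0,0],[0,0,0],[0,0,0],[0,0,0],[0,0,0],[0,0,0],[0,0,0],[0,0,0]]
```

View pics/w40.png

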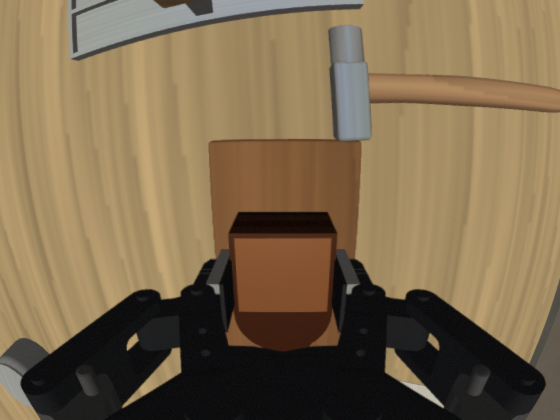

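servo_tool(offset=[[0.07, -0.006, 0.002], [0.075, -0.005, 0], [0.04, 0, -0.004], [0, 0, 0], [0, 0, 0], [0, 0, 0], [0, 0, 0], [0, 0, 0], [0, 0, 0], [0, 0, 0]], twist=[[0, 0.001, 0], [0, 0, 0.001], [0, 0, 0], [0, 0, 0], [0, 0, 0], [0, 0, 0], [0, 0, 0], [0, 0, 0], [0, 0, 0], [0, 0, 0]], hand=[1, 1, 1, 1, 1, 1, 1, 1, 1, 1])

```text
t: 88.55
tool_pos: [624.1, -137.9, 61.9]
eef_rot: [0.037, 1.567, -0.037]
contact_force: [0.8, 0.1, -0.8]
width: 43.6
```

Run:
```python
from h import *
show()
plan([((625.4,-138.5,40),-2.5),((625.4,-138.5,26.5),-2.5)],vmax=15)
```

```text
t 88.55 tcp [ 624.1 -137.9   61.9] zaxis yaw -2.72 xax [ 0.004  0.    -1.   ] w 43.6 F [ 0.8  0.1 -0.8] M [-0.08 -0.   -0.02] j [-0.24  0.71  0.57  1.77 -0.51  0.81  0.53]
CALL 3 
 off [[0.036,-0.001,0.002],[0.037,-0.001,0.002],[0.045,0,0],[0,0,0],[0,0,0],[0,0,0],[0,0,0],[0,0,0],[0,0,0],[0,0,0]] 
 tw [[-0.001,0.001,0],[0,0,0],[0,0,0],[0,0,0],[0,0,0],[0,0,0],[0,0,0],[0,0,0],[0,0,0],[0,0,0]]
```

servo_tool(offset=[[0.036, -0.001, 0.002], [0.036, -0.001, 0.002], [0.035, 0, 0], [0.012, 0, 0], [0, 0, 0], [0, 0, 0], [0, 0, 0], [0, 0, 0], [0, 0, 0], [0, 0, 0]], twist=[[0, 0.001, 0], [0, 0, 0], [0, 0, 0], [0, 0, 0], [0, 0, 0], [0, 0, 0], [0, 0, 0], [0, 0, 0], [0, 0, 0], [0, 0, 0]], hand=[1, 1, 1, 1, 1, 1, 1, 1, 1, 1])

```text
t: 89.55
tool_pos: [626.0, -138.3, 25.8]
eef_rot: [0.041, 1.571, -0.033]
contact_force: [-1.9, 1.2, 5.7]
width: 44.0
```

Run:
```python
from h import *
show()
```

```text
t 89.55 tcp [ 626.  -138.3   25.8] zaxis yaw -2.69 xax [-0.001  0.005 -1.   ] w 44.0 F [-1.9  1.2  5.7] M [0.07 0.27 0.05] j [-0.21  0.77  0.54  1.77 -0.55  0.76  0.56]
```

servo_tool(offset=[[0, 0, 0], [0, 0, 0], [0, 0, 0], [0, 0, 0], [0, 0, 0], [-0.03, 0, 0], [-0.1, 0, 0], [-0.13, 0, 0], [-0.13, 0, 0], [-0.13, 0, 0]], twist=[[0, 0, 0], [0, 0, 0], [0, 0, 0], [0, 0, 0], [0, 0, 0], [0, 0, 0], [0, 0, 0], [0, 0, 0], [0, 0, 0], [0, 0, 0]], hand=[-0.4, -0.4, -0.4, -0.4, -0.4, -0.4, -0.5, -0.55, -0.55, -0.55])

```text
t: 90.55
tool_pos: [621.8, -138.4, 180.2]
eef_rot: [0.042, 1.586, -0.034]
contact_force: [0.9, -0.4, -0.1]
width: 66.3
```

servo_tool(offset=[[-0.1, 0, -0.08], [-0.15, 0, -0.08], [-0.15, 0, -0.08], [-0.1, 0, -0.05], [0, 0, 0], [0, 0, 0], [0, 0, 0], [0, 0, 0], [0, 0, 0], [0, 0, 0]], twist=[[0, 0, 0], [0, 0, 0], [0, 0, 0], [0, 0, 0], [0, 0, 0], [0, 0, 0], [0, 0, 0], [0, 0, 0], [0, 0, 0], [0, 0, 0]], hand=[-0.55, -0.55, -0.55, -0.55, -0.55, -0.55, -0.55, -0.55, -0.55, -0.55])

```text
t: 91.55
tool_pos: [537.4, -136.7, 338.8]
eef_rot: [0.044, 1.576, -0.034]
contact_force: [0.8, 0.4, 0.7]
width: 66.3
```

Run:
```python
from h import *
show()
d=img("wrist","w41"); crop(d,240,120,480,340,2.7,"w41c")
t=img("top","t2"); s=img("scene","s2"); crop(s,120,130,420,330,2.6,"s2c"); crop(t,120,80,460,330,2.2,"t2c")
```

```text
t 91.55 tcp [ 537.4 -136.7  338.8] zaxis yaw -2.86 xax [-0.005  0.007 -1.   ] w 66.3 F [0.8 0.4 0.7] M [ 0.    0.01 -0.01] j [-0.45  0.25  0.78  1.74 -0.19  1.23  0.33]
```

View pics/w41.png

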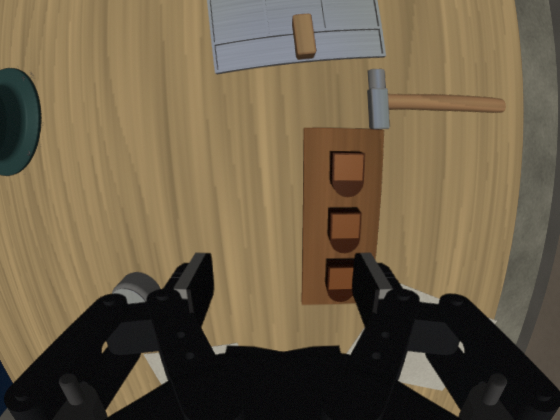

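View pics/t2c.png

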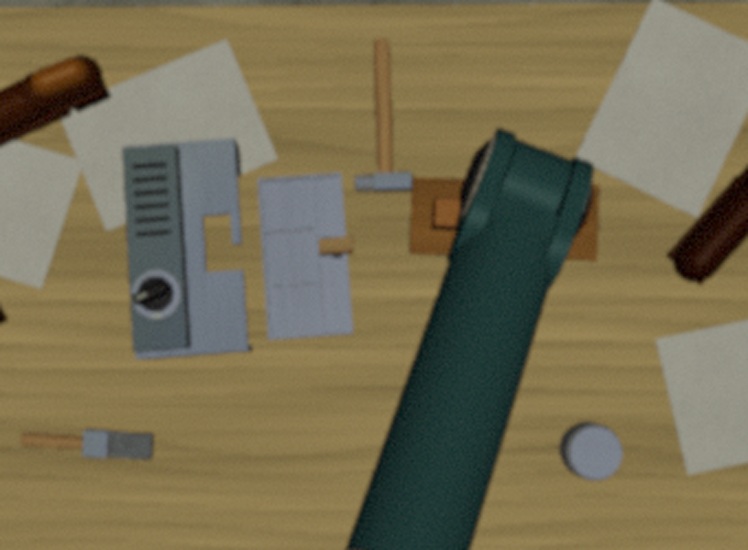

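View pics/s2c.png

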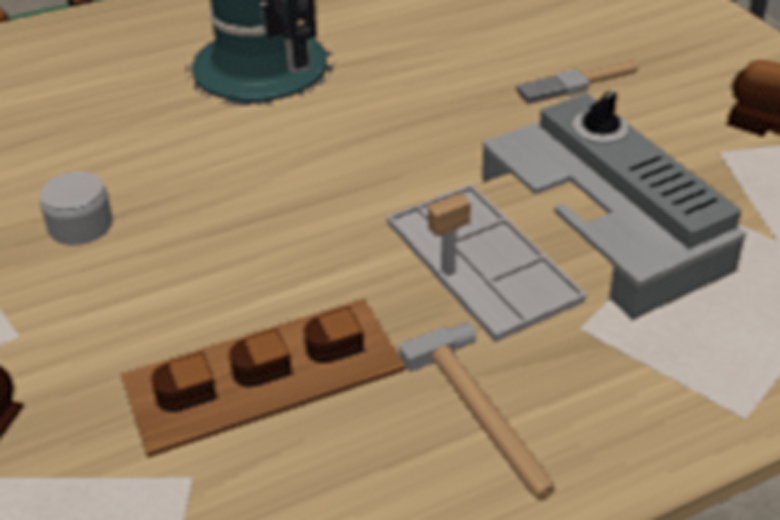

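Run:
```python
from h import *
show()
print(bot.sign_off())
```

```text
t 91.70 tcp [ 537.4 -136.7  339.2] zaxis yaw -2.86 xax [-0.005  0.007 -1.   ] w 66.5 F [-0.7  0.1 -0. ] M [ 0.   -0.01 -0.04] j [-0.45  0.25  0.78  1.74 -0.19  1.23  0.33]
the job is handed in; nothing more can be done
None
```

The job is done and handed in at t ≈ 92 s of the 210 s allowed. All three heels went through the heater and now stand upright on the cooling board.

- **Loading:** Each heel went flat into a bay of its own.
- **Tray home:** Fitted from the wrist image, the tray sat at heater (20.9, −4.1) mm, inside the home limits (x 10 to 30, y ±14 mm).
- **Heating:** The knob was turned clockwise about 66°, past the click. I let go at about 53.7 s, and the tray started to move out at about 59 s. The heater therefore ran for over 5 s with the heels inside.
- **Unloading:** The tray came back through the gate with all three heels still in their bays. It was left outside, its edge about 25 mm clear of the hood.

The last wrist, top and scene pictures show:
- three upright heels fully on the board
- the empty tray outside
- the knob still turned to on
- the tin, hammer and brush apparently where they started

**Disturbance:** The left-bay heel was found 8 to 9 mm from where I had set it, probably the knock the task warned of. It stayed flat in its bay, touching the rib, so I left it there.

**Checks I could not make fully:** I judged the knob's angle by eye from the pictures (roughly 63°, against 69° for fully on). In the top view the arm hid two of the heels on the board, so I took those from the scene and wrist pictures. I compared the bystanders' positions by eye only.

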